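Load and lock the slanted parcel rack

ROBOT

A 7-joint arm with a two-finger parallel gripper is mounted at the origin on the work surface. World frame = base frame: x ahead of the robot, y to its left, z up, the work surface at z = 0. Lengths are in m, angles in rad, forces in N, time in s.
With the tool pointing down it reaches from about 0.4 to 0.85 m from the base axis. Payload 10.4 kg.
Tool frame: the origin (TCP) lies at the very end of the fingers, on their centre line; the grasp point (between the pads) lies 19 mm behind it; y points along the fingers, x is the direction in which the jaws open and shut, and the axes are right-handed (so a half turn about y gives the same grasp; the last joint's range is limited). The gripper opens to 87 mm and grips with 3 to 60 N. Pads are 19 mm wide; open, the fingers measure 117 mm over their backs; the gripper's body (75 mm by 190 mm) begins 51 mm behind the grasp point.
Start: joints at [-1.167, 0.332, -0.065, 1.46, 0.022, 1.35, -0.088], TCP at [0.259, 0.569, 0.223] pointing down, gripper open.
Joint ranges: [-2.6, 2.6], [-0.5, 2.12], [-1.47, 1.34], [0.16, 2.42], [-1.27, 4.41], [0.06, 2.06], [-2.6, 2.6]. Speed limits (rad/s): [2.22, 2.22, 2.79, 2.79, 3.14, 3.14, 3.14].

INTERFACE

Orientations are given as a unit quaternion [x, y, z, w].
In Python, from bench import readout, vision, r gives the robot as it stands.
- The arm moves only by the tool arm_command, never from a script. Its argument "targets" is a list that holds one entry, the list of rows, each a list of 6 numbers: the shift along the tool's x, y, z in m, then the turn, a rotation vector about the tool's x, y, z in degrees. A call has 1 to 12 rows; each row shifts and turns the commanded pose from where the row before left it, along the tool's axes as they then stand; what a row does not reach is not made up. A row lasts 1/12 s, in which the tool goes at most 41.7 mm and 7.16 degrees, less where a joint would pass 70% of its speed; a pose out of reach is approached as far as the arm can. A call is refused whole if a number of a shift passes 0.0417 or a number of a turn 7.16, either way. A call with a gripper value outside its range is refused whole. "hand" is the opening, from 0 (shut) to 1 (fully open), set as the call begins (left out, the last holds). The fingers move at their own pace and stop on an object; "grip_force" is the grip in N (left out, the last holds). Time passes only in rows, so rows that do not move let the fingers close. It gives the time, the measured TCP pose, the force and the opening at its end, in the units of the state.
- readout.read_state(): the state, without advancing time (a new reading comes with each control period).
- vision.camera(name): name is "side" or "top" or "wrist"; returns a dict with "pixels" (384x512x3 uint8, blue, green, red), "fovy" (degrees; the focal length in pixels is half the picture's height over the tangent of half this angle, whatever the lens; pixels are square), "cx", "cy" (the principal point, pixels), "R" (3x3) and "t" (3): a world point X has camera coordinates R X + t; the wrist camera has in their place "mount" (4x4, takes a point from camera to tool coordinates, whose origin is the TCP and whose axes are the tool frame's). Camera axes: x right, y down, z forward; pixel columns grow to the right and rows downward; lengths in m; the calibration is good to about 2 mm. A picture is of the moment at which its call begins: read the wrist's pose just before it. There is no depth.
- r.close_job(): hands the job in, once; it reports no verdict.
The state is a dict: "time": time; "joint_positions": joint angles; "joint_vel": joint speeds; "joint_torque": joint torques, N m; "ee_pos": TCP position; "eef_rot": TCP orientation; "ft_force": force on the tool from outside, world axes, zero at the start; "torque": the same for the moment, N m; "width": finger opening in m.
Only numpy, scipy, OpenCV 4.12 (cv2) and the standard library are available. Lean on these libraries where they do the work, as an engineer would, in place of code of your own. Each camera call takes 0.05 s, during which the arm holds its last target.

TASK

Lift the red spring collar on the parcel rack's post, turn it clockwise as far as it goes and let it drop into its notch, so that the yellow keeper arm stands clear of the slots. Then stand every slim parcel on a short edge in the rack, one to a slot, centred and fully home, in any slots you like. Finally lift the collar again, turn it all the way back and let it drop, so that the keeper arm is locked over the parcels; leave the egg, the sunglasses and the key tag where they are.

Things in the scene. Friction and masses are not known exactly. Their poses are not given: they have to be found in the camera images.
- collar_grip (a point): grip point on the upright axis of the red ribbed spring collar, at the height to grip. The collar is a cylinder 40 mm across and 46 mm high; its top is 13 mm above this point (166 mm above the ledge when down) with a 14 mm post end showing 9 mm above that. The point turns with the collar, and its -x axis points along the keeper arm
- collar_lift (a joint): how far the collar is lifted, m: 0 fully down in a notch, at most 0.022; a spring pushes it down with 5 N at 0 and 9 N at the top, plus 1.5 N of weight. It must be lifted more than 12 mm to turn past the brass block between its two notches; let go between the notches it rests on that block
- collar (a joint): turn of the collar with its yellow keeper arm, rad, growing clockwise seen from above: 0 locked (arm over the slots), 1.4 fully open (arm out to the rack's left), stops at both ends, light friction; turns only while lifted. Arm: 14 mm wide, 8 mm thick, reaching 180 mm from the axis, its top 25 mm below point collar_grip; it clears seated parcels by 8 mm
- slot1 (a point): slot 1 of the rack (nearest the robot): where the centre of a parcel lies when it is seated here on a short edge, on the floor and flush on the far divider. Axes: x up along the slot (30 degrees from vertical, leaning towards the post), y along the slot's width, z off the far divider, back and up
- slot2 (a point): slot 2 of the rack (counted from the robot): where the centre of a parcel lies when it is seated here on a short edge, on the floor and flush on the far divider. Axes: x up along the slot (30 degrees from vertical, leaning towards the post), y along the slot's width, z off the far divider, back and up
- slot3 (a point): slot 3 of the rack (counted from the robot): where the centre of a parcel lies when it is seated here on a short edge, on the floor and flush on the far divider. Axes: x up along the slot (30 degrees from vertical, leaning towards the post), y along the slot's width, z off the far divider, back and up
- slot4 (a point): slot 4 of the rack (farthest, next to the post): where the centre of a parcel lies when it is seated here on a short edge, on the floor and flush on the far divider. Axes: x up along the slot (30 degrees from vertical, leaning towards the post), y along the slot's width, z off the far divider, back and up
- parcel_a: slim cardboard parcel with blue tape in a strip along its length, a rigid flat box 100 x 62 x 18 mm (x, y, z of its own axes), 80 to 170 g, lying flat at the start; origin at its centre, so 9 mm above the ledge when flat. May be absent
- parcel_b: slim cardboard parcel with green tape in a strip along its length, a rigid flat box 100 x 62 x 18 mm (x, y, z of its own axes), 80 to 170 g, lying flat at the start; origin at its centre, so 9 mm above the ledge when flat. May be absent
- parcel_c: slim cardboard parcel with orange tape in a strip along its length, a rigid flat box 100 x 62 x 18 mm (x, y, z of its own axes), 80 to 170 g, lying flat at the start; origin at its centre, so 9 mm above the ledge when flat. May be absent
- parcel_d: slim cardboard parcel with yellow tape in a strip along its length, a rigid flat box 100 x 62 x 18 mm (x, y, z of its own axes), 80 to 170 g, lying flat at the start; origin at its centre, so 9 mm above the ledge when flat. May be absent
- egg: grey stone egg standing on its flattened foot, 45 mm across, 58 mm high; origin under its centre; stays where it is
- sunglasses: open red plastic sunglasses standing on the ledge, front 130 mm wide and 44 mm high with the arms 125 mm back along its +x; origin under the middle of the front; stay where they are
- key_tag: flat olive-wood key tag 58 x 26 x 6 mm with a wire ring of 24 mm at its +x end; origin under its centre; stays where it is
- rack: fixed aluminium rack, base 275 x 90 mm, origin under slots 2 and 3; its x axis points from slot 1 to the collar's post. Four slots 36 mm apart, each 26 mm wide between 5 mm dividers that are 50 mm across and rise 65 mm up the slot, so the upper 35 mm of a seated parcel stands free. Two side cheeks, 74 mm apart inside, top 55 mm above the ledge, flank the slots
Mind the look-alikes: they are no part of the job. What is shaped like the parcel_c but black or pink is not meant.

How it is judged:
On the way, in this order (a step that is already met when the one before it is completed fails the run):
1. the collar has been lifted, turned fully clockwise and has dropped into the open notch (value of joint collar above 1.3 rad and value of joint collar_lift below 0.004 m), for 0.2 s.
2. every parcel stands seated in a slot of the rack while the keeper arm is open ((distance between parcel_a and slot1 below 0.02 m or distance between parcel_a and slot2 below 0.02 m or distance between parcel_a and slot3 below 0.02 m or distance between parcel_a and slot4 below 0.02 m) and angle between the x axis of each of parcel_a, parcel_b, parcel_c, parcel_d and the x axis of slot1, either way round below 0.2 rad and angle between the z axis of each of parcel_a, parcel_b, parcel_c, parcel_d and the z axis of slot1, either way round below 0.2 rad and (distance between parcel_b and slot1 below 0.02 m or distance between parcel_b and slot2 below 0.02 m or distance between parcel_b and slot3 below 0.02 m or distance between parcel_b and slot4 below 0.02 m) and (distance between parcel_c and slot1 below 0.02 m or distance between parcel_c and slot2 below 0.02 m or distance between parcel_c and slot3 below 0.02 m or distance between parcel_c and slot4 below 0.02 m) and (distance between parcel_d and slot1 below 0.02 m or distance between parcel_d and slot2 below 0.02 m or distance between parcel_d and slot3 below 0.02 m or distance between parcel_d and slot4 below 0.02 m) and value of joint collar above 1.3 rad), for 0.2 s.
At the end, for the whole second after the job is handed in: every parcel present stands on a short edge in a slot (centre within 20 mm of the seated point, faces and length within 0.2 rad of the slot) and is at rest; the collar is turned back to within 0.1 rad of locked and has dropped to within 4 mm of fully down, with the keeper arm over the parcels ((distance between parcel_a and slot1 below 0.02 m or distance between parcel_a and slot2 below 0.02 m or distance between parcel_a and slot3 below 0.02 m or distance between parcel_a and slot4 below 0.02 m) and angle between the x axis of each of parcel_a, parcel_b, parcel_c, parcel_d and the x axis of slot1, either way round below 0.2 rad and angle between the z axis of each of parcel_a, parcel_b, parcel_c, parcel_d and the z axis of slot1, either way round below 0.2 rad and (distance between parcel_b and slot1 below 0.02 m or distance between parcel_b and slot2 below 0.02 m or distance between parcel_b and slot3 below 0.02 m or distance between parcel_b and slot4 below 0.02 m) and (distance between parcel_c and slot1 below 0.02 m or distance between parcel_c and slot2 below 0.02 m or distance between parcel_c and slot3 below 0.02 m or distance between parcel_c and slot4 below 0.02 m) and (distance between parcel_d and slot1 below 0.02 m or distance between parcel_d and slot2 below 0.02 m or distance between parcel_d and slot3 below 0.02 m or distance between parcel_d and slot4 below 0.02 m) and linear speed of each of parcel_a, parcel_b, parcel_c, parcel_d below 0.02 m/s and value of joint collar below 0.1 rad and value of joint collar_lift below 0.004 m); the robot touches nothing.
It fails at once if egg moved more than 30 mm (distance of egg from where it was at the start of the episode above 0.03 m).
It fails at once if sunglasses moved more than 30 mm (distance of sunglasses from where it was at the start of the episode above 0.03 m).
It fails at once if key tag moved more than 30 mm (distance of key_tag from where it was at the start of the episode above 0.03 m).
Of parcel_a, parcel_b, parcel_c, parcel_d only 3 to 4 are there at a start; the rules pass over those that are not, and their reading is None.
At some moment in a run one of parcel_a, parcel_b, parcel_c, parcel_d may be knocked a few centimetres aside while the robot is not near it.
It also fails if it takes over 210 s, if anything falls off the work surface, if the arm or the gripper's body presses on something with over 40 N, if the wrist force passes 120 N, or if a joint passes its speed limit or range.

## Working session

There is one attempt and no reset: what is moved stays moved. The work goes in short steps, Python scripts to look and compute and a tool call to move; the robot and the scene stay as the last step left them, time stands still between calls to the robot, and variables do not carry over. Pictures are saved under pics/ and viewed, and the job is handed in when it is done.

Besides the shell and the picture viewer there is one more tool, called as a command line: name --argument value ..., lists and objects as JSON in quotes. arm_command: Moves the arm, as the interface text tells. Its arguments: {"type":"object","properties":{"targets":{"type":"array","items":{"type":"array","items":{"type":"array","items":{"type":"number"}}}},"hand":{"type":"number"},"grip_force":{"type":"number"}},"required":["targets"]}

```bash
ls; mkdir -p pics; python3 - <<'E'
from bench import readout, vision, r
import cv2,json
print(readout.read_state())
for n in ("side","top","wrist"):
    c=vision.camera(n); cv2.imwrite(f"pics/{n}0.png",c["pixels"])
    print(n,{k:(v.tolist() if hasattr(v,'tolist') else v) for k,v in c.items() if k!="pixels"})
E
```

```text
pics
{'time': 0.0, 'joint_positions': array([-1.16659241,  0.33289807, -0.06466875,  1.46094363,  0.02160265,
        1.34992596, -0.08848899]), 'joint_vel': array([ 0.00185629,  0.00018702,  0.00102445,  0.00148602, -0.00114869,
        0.0005759 , -0.00036682]), 'joint_torque': array([-6.16889301e-04, -6.23237014e+01,  2.43045663e-02, -3.89903784e+01,
       -6.13957574e-02,  3.97905672e-02,  1.43530228e-04]), 'ee_pos': array([0.2585864 , 0.56855931, 0.22173641]), 'eef_rot': array([ 0.5948574 ,  0.38234243, -0.38318937, -0.59424308]), 'ft_force': array([-0.19582283, -0.0373161 ,  0.49606858]), 'torque': array([ 0.02132437, -0.02905524,  0.01761411]), 'width': 0.08664942083326681}
side {'fovy': 52.966341963137744, 'cx': 254.89317608685005, 'cy': 185.67473983009637, 'R': [[0.9123799886625078, -0.40933751459066203, -0.0023569974420919147], [-0.2699452273284697, -0.5973374663035758, -0.7551937007103576], [0.30772118960315886, 0.6896598803024313, -0.6554974591639945]], 't': [-0.5052547671049885, 0.21273992305311493, 1.0740071687080022]}
top {'fovy': 53.45998072541428, 'cx': 257.97776498087643, 'cy': 196.89249627088785, 'R': [[-0.011821896784826242, -0.9996582417121589, -0.02331614319229977], [-0.9824638281774726, 0.01595147016128637, -0.1857696878464292], [0.1860781262783863, 0.020711117223571045, -0.9823166396555014]], 't': [-0.027235071508799717, 0.5504895113558679, 0.8862525823522818]}
wrist {'fovy': 66.13727711098075, 'cx': 255.42421527593714, 'cy': 192.00548511654333, 'mount': [[0.9999995338454916, 0.0008841943455064121, 0.00038795509370726167, 9.132419822788229e-05], [-0.00015194005671626806, -0.2526878092460162, 0.9675478530660198, -0.1615516784593948], [0.0009535318634026687, -0.9675474609851468, -0.25268755710991614, 0.06880394085997714], [0.0, 0.0, 0.0, 1.0]]}
```

View pics/side0.png

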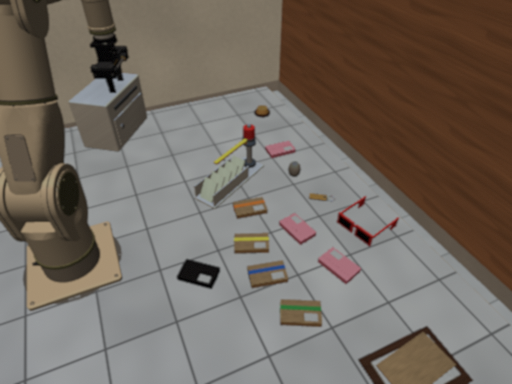

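View pics/top0.png

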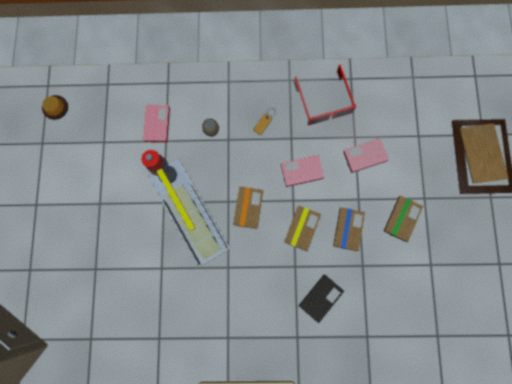

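View pics/wrist0.png

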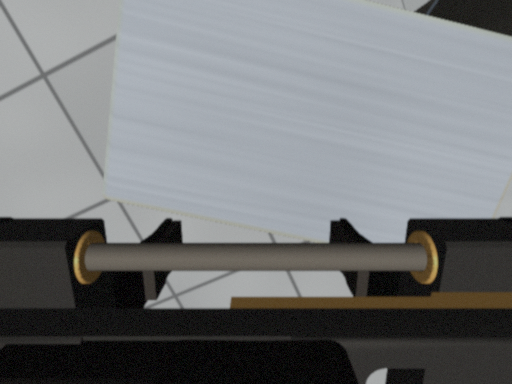

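```bash
cat > h.py <<'E'
import numpy as np, cv2
from scipy.spatial.transform import Rotation as Ro
from bench import readout, vision, r
def cam(n):
    st=readout.read_state(); c=vision.camera(n)
    p=c["pixels"]; f=p.shape[0]/2/np.tan(np.radians(c["fovy"])/2)
    c["K"]=np.array([[f,0,c["cx"]],[0,f,c["cy"]],[0,0,1]])
    if n=="wrist":
        M=np.array(c["mount"]); Rt=Ro.from_quat(st["eef_rot"]).as_matrix()
        Rw=Rt@M[:3,:3]; tw=Rt@M[:3,3]+st["ee_pos"]
        c["R"]=Rw.T; c["t"]=-Rw.T@tw
    c["R"]=np.array(c["R"]);c["t"]=np.array(c["t"])
    return c
def px2w(c,u,v,z):
    d=c["R"].T@np.linalg.solve(c["K"],[u,v,1.]); o=-c["R"].T@c["t"]
    return o+d*(z-o[2])/d[2]
def w2px(c,X):
    p=c["K"]@(c["R"]@np.asarray(X,float)+c["t"]); return p[:2]/p[2]
def tri(cs,uvs):
    A=[];b=[]
    for c,(u,v) in zip(cs,uvs):
        d=c["R"].T@np.linalg.solve(c["K"],[u,v,1.]);d/=np.linalg.norm(d);o=-c["R"].T@c["t"]
        P=np.eye(3)-np.outer(d,d);A.append(P);b.append(P@o)
    return np.linalg.lstsq(np.vstack(A),np.hstack(b),rcond=None)[0]
def save(c,name,box=None,s=1):
    p=c["pixels"]
    if box: x0,y0,x1,y1=box; p=p[y0:y1,x0:x1]
    cv2.imwrite(f"pics/{name}.png",cv2.resize(p,None,fx=s,fy=s,interpolation=cv2.INTER_CUBIC))
def tool(Xw):
    st=readout.read_state(); return Ro.from_quat(st["eef_rot"]).as_matrix().T@(np.array(Xw)-st["ee_pos"])
def st():
    s=readout.read_state(); R=Ro.from_quat(s["eef_rot"]).as_matrix()
    print("t",round(s["time"],2),"p",s["ee_pos"].round(4),"x",R[:,0].round(3),"y",R[:,1].round(3),"F",s["ft_force"].round(1),"w",round(s["width"],4)); return s,R
E
python3 - <<'E'
from h import *
t=cam("top"); s=cam("side")
save(t,"topz",(130,90,430,330),2.6); save(s,"sidez",(170,90,350,340),2.4)
for c,n in((t,"t"),(s,"s")):
    hsv=cv2.cvtColor(c["pixels"],cv2.COLOR_BGR2HSV)
    m=cv2.inRange(hsv,(5,70,60),(20,255,200))
st()
# red collar
for c,n,in((t,"top"),(s,"side")):
    hsv=cv2.cvtColor(c["pixels"],cv2.COLOR_BGR2HSV)
    for nm,lo,hi in(("red",(0,150,90),(4,255,255)),("red2",(174,150,90),(180,255,255)),("yel",(24,120,90),(34,255,255)),("card",(7,60,60),(23,255,190)),("green",(45,80,50),(80,255,255)),("blue",(105,100,50),(125,255,255)),("orange",(8,180,150),(18,255,255))):
        k,l,sta,cen=cv2.connectedComponentsWithStats(cv2.inRange(hsv,lo,hi))
        print(n,nm,[(sta[i].tolist(),cen[i].round(1).tolist()) for i in range(1,k) if sta[i][4]>25])
E
```

```text
t 0.25 p [0.2587 0.5688 0.2222] x [ 0.414  0.91  -0.001] y [-0.    -0.001 -1.   ] F [-0.5 -0.4 -0.1] w 0.0868
top red [([339, 66, 12, 29, 47], [344.1, 78.7]), ([142, 150, 18, 20, 206], [151.0, 159.5])]
top red2 []
top yel [([157, 168, 38, 63, 437], [175.2, 198.8]), ([290, 208, 20, 38, 276], [299.4, 226.6])]
top card [([0, 0, 160, 16, 2150], [72.3, 6.6]), ([161, 0, 50, 11, 347], [187.5, 4.7]), ([227, 0, 26, 10, 112], [240.2, 2.9]), ([275, 0, 24, 8, 95], [286.0, 3.7]), ([304, 0, 208, 8, 1021], [393.3, 2.2]), ([42, 96, 22, 21, 358], [52.6, 105.5]), ([254, 114, 18, 21, 194], [262.4, 123.6]), ([460, 121, 49, 62, 2049], [483.2, 152.7]), ([234, 187, 29, 41, 804], [246.7, 208.4]), ([385, 196, 20, 38, 251], [394.5, 214.4]), ([397, 201, 25, 40, 322], [407.4, 224.8]), ([285, 206, 18, 38, 212], [293.5, 224.4]), ([334, 208, 12, 39, 246], [339.6, 227.0]), ([297, 210, 23, 40, 325], [306.4, 233.7]), ([347, 210, 17, 41, 333], [354.3, 234.2]), ([0, 348, 38, 36, 426], [14.9, 367.3])]
top green [([391, 199, 20, 37, 212], [400.8, 217.0])]
top blue [([341, 209, 11, 40, 180], [346.1, 228.4])]
top orange [(
[... 305 characters left out ...]
, 34, 745], [96.5, 15.6]), ([278, 0, 234, 293, 43719], [417.0, 103.4]), ([0, 99, 121, 211, 11603], [44.4, 211.2]), ([255, 105, 14, 10, 103], [261.6, 110.2]), ([309, 193, 18, 8, 98], [317.8, 196.6]), ([233, 198, 34, 20, 444], [248.3, 207.2]), ([74, 210, 8, 14, 71], [77.7, 216.3]), ([235, 233, 33, 4, 94], [250.8, 234.8]), ([235, 241, 34, 12, 315], [249.4, 246.9]), ([248, 261, 35, 9, 119], [264.8, 264.8]), ([250, 270, 38, 18, 369], [265.8, 279.0]), ([281, 300, 39, 6, 172], [300.3, 302.3]), ([281, 310, 41, 16, 454], [297.7, 318.0]), ([377, 331, 81, 53, 2536], [416.5, 361.7])]
side green [([281, 305, 40, 6, 174], [300.5, 307.4])]
side blue [([249, 265, 36, 9, 107], [266.3, 269.0])]
side orange []
```

View pics/topz.png

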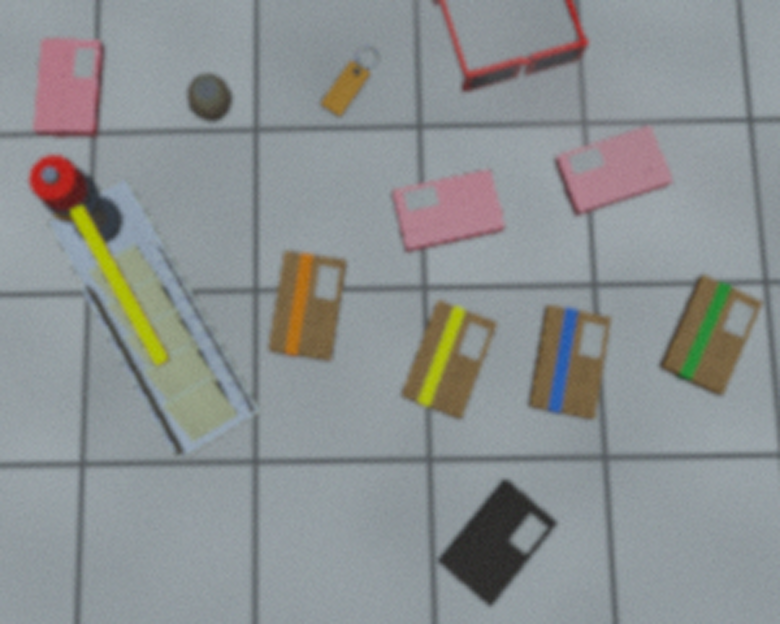

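View pics/sidez.png

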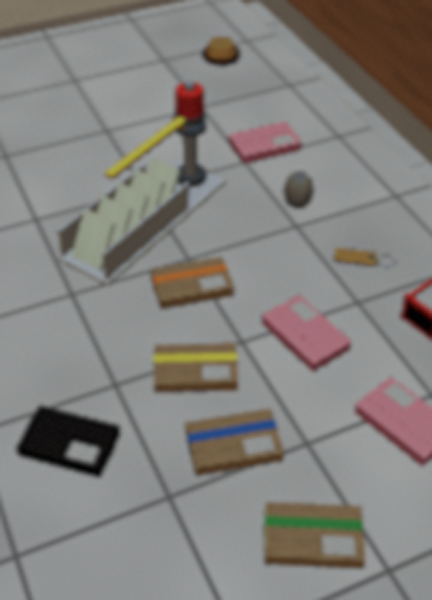

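```bash
python3 - <<'E'
from h import *
t=cam("top"); s=cam("side")
T=lambda a,b:(130+a/2.6-.3,90+b/2.6-.3)
S=lambda a,b:(170+a/2.4-.3,90+b/2.4-.3)
P=px2w(t,*T(50,174),.175); print("post top",P, px2w(s,*S(190,86),.175), tri([t,s],[T(50,174),S(190,86)]))
print("collar cen top z.166", px2w(t,*T(52,180),.166))
A=px2w(t,*T(158,362),.128); print("arm tip",A,np.linalg.norm((A-P)[:2]), "side", px2w(s,*S(109,174),.128))
d=(A-P)[:2];print("dir deg",np.degrees(np.arctan2(*d[::-1])))
for n,q in (("nr",(257,410)),("nl",(182,453)),("fr",(124,183)),("fl",(48,225))): print(n,px2w(t,*T(*q),.004))
# parcels
hsv=cv2.cvtColor(t["pixels"],cv2.COLOR_BGR2HSV)
g=hsv.copy()
m=cv2.inRange(hsv,(5,60,50),(125,255,255))
for n,c0 in (("a",(349,229)),("b",(404,218)),("c",(249,208)),("d",(303,228))):
    mm=np.zeros_like(m); cv2.circle(mm,c0,29,255,-1); mm&=m
    mm=cv2.morphologyEx(mm,cv2.MORPH_CLOSE,cv2.getStructuringElement(cv2.MORPH_ELLIPSE,(15,15)))
    k,l,sta,cen=cv2.connectedComponentsWithStats(mm); i=1+np.argmax(sta[1:,4])
    cnt,_=cv2.findContours((l==i).astype(np.uint8),0,2)
    W=np.array([px2w(t,*p[0],.018)[:2] for p in cnt[0]],np.float32)
    (cx,cy),(w,h),an=cv2.minAreaRect(W)
    b=cv2.boxPoints(((cx,cy),(w,h),an)); e=[b[1]-b[0],b[2]-b[1]]; L=max(e,key=np.linalg.norm)
    print(n,round(cx,4),round(cy,4),round(w,3),round(h,3),"long axis deg",np.degrees(np.arctan2(L[1],L[0])).round(1)%180)
for n,px in (("egg",(210,127)),("tag",(263,123)),("pinkL",(156,123))): print(n,px2w(t,*px,0.02))
E
```

```text
post top [0.62012126 0.19993068 0.175     ] [0.61767496 0.19034082 0.175     ] [0.6227734  0.20256985 0.16666765]
collar cen top z.166 [0.61755026 0.20086927 0.166     ]
arm tip [0.4653158  0.11473618 0.128     ] 0.1766998428029374 side [0.46556142 0.10703017 0.128     ]
dir deg -151.1745769052372
nr [0.4303696  0.04196035 0.004     ]
nl [0.39008707 0.11442788 0.004     ]
fr [0.66161722 0.17821058 0.004     ]
fl [0.61898131 0.25427938 0.004     ]
a 0.473 -0.2601 0.062 0.103 long axis deg 167.8
b 0.4973 -0.3966 0.062 0.104 long axis deg 153.1
c 0.5311 -0.0081 0.06 0.102 long axis deg 169.9
d 0.477 -0.1439 0.06 0.104 long axis deg 157.5
egg [0.7459536  0.09026977 0.02      ]
tag [ 0.75416352 -0.04988489  0.02      ]
pinkL [0.76015935 0.23432602 0.02      ]
```

arm_command --targets '[[[0, -0.015, 0, 0, 7, 0], [0, -0.015, 0, 0, 7, 0], [0, -0.015, 0, 0, 7, 0], [0, -0.015, 0, 0, 7, 0], [0, -0.015, 0, 0, 7, 0], [0, -0.015, 0, 0, 7, 0], [0, -0.015, 0, 0, 7, 0]]]'

```text
time: 0.93
ee_pos: [0.2587, 0.5689, 0.3283]
eef_rot: [-0.7, -0.1, 0.1, 0.7]
ft_force: [-0.7, 0.0, -0.8]
width: 0.0873
```

arm_command --targets '[[[0.0105, 0, -0.04, 0, 0, 0], [0.0105, 0, -0.04, 0, 0, 0], [0.0105, 0, -0.04, 0, 0, 0], [0.0105, 0, -0.04, 0, 0, 0], [0.0105, 0, -0.04, 0, 0, 0], [0.0105, 0, -0.04, 0, 0, 0], [0.0105, 0, -0.04, 0, 0, 0], [0.0105, 0, -0.04, 0, 0, 0], [0.0105, 0, -0.04, 0, 0, 0], [0.0105, 0, -0.04, 0, 0, 0], [0.0105, 0, -0.04, 0, 0, 0], [0.0105, 0, -0.04, 0, 0, 0]]]'

```text
time: 1.93
ee_pos: [0.5168, 0.1428, 0.3279]
eef_rot: [-0.7, -0.102, 0.102, 0.7]
ft_force: [0.3, 1.0, -0.2]
width: 0.0872
```

```bash
python3 - <<'E'
from h import *
s,R=st();print(s["joint_positions"].round(3))
c=cam("wrist"); save(c,"w1",None,1.5)
s,R=st();print(s["joint_positions"].round(3))
E
```

```text
t 1.93 p [0.5168 0.1428 0.3279] x [0.959 0.285 0.001] y [ 0.001  0.001 -1.   ] F [ 0.3  1.  -0.2] w 0.0872
[-0.738  0.09   0.418  1.541 -0.037  1.517 -0.031]
t 1.98 p [0.5204 0.1339 0.3279] x [0.961 0.275 0.002] y [ 0.002 -0.003 -1.   ] F [-0.3 -8.3 -0.9] w 0.0867
[-0.732  0.092  0.428  1.54  -0.035  1.516 -0.024]
```

View pics/w1.png

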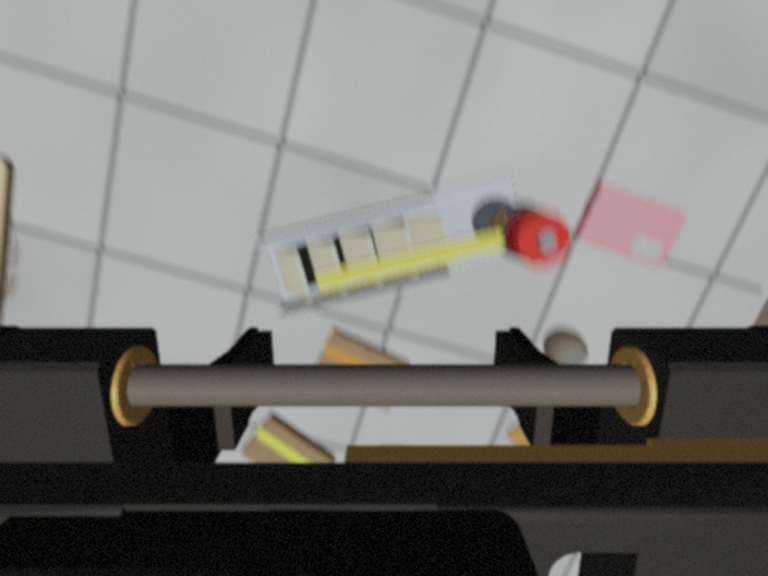

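```bash
python3 - <<'E'
from h import *
s,R=st()
c=cam("wrist"); 
c=cam("wrist"); st()
np.savez("w2.npz",K=c["K"],R=c["R"],t=c["t"],p=c["pixels"])
save(c,"w2",(150,90,470,270),2.5)
E
```

```text
t 1.98 p [0.5204 0.1339 0.3279] x [0.961 0.275 0.002] y [ 0.002 -0.003 -1.   ] F [-0.3 -8.3 -0.9] w 0.0867
t 2.08 p [0.5175 0.141  0.3277] x [0.96  0.278 0.   ] y [ 0.001 -0.001 -1.   ] F [-0.7  0.8 -0.7] w 0.0865
```

View pics/w2.png

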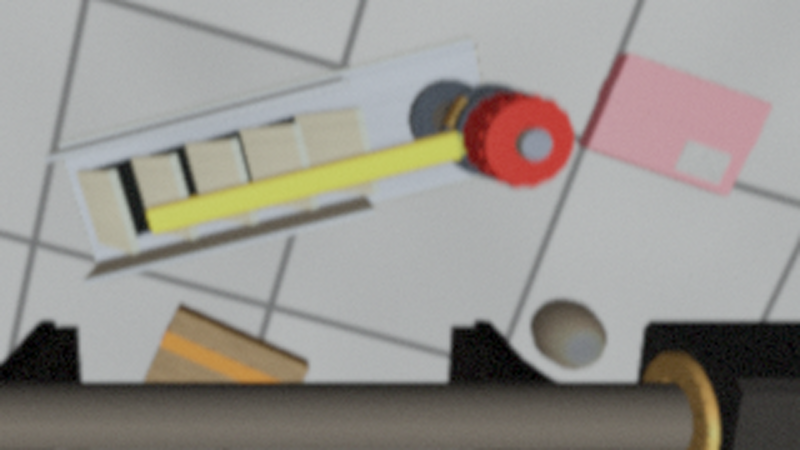

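```bash
python3 - <<'E'
from h import *
c=cam("wrist"); st()
U=lambda a,b:(150+a/2.5-.3,90+b/2.5-.3)
P=px2w(c,*U(536,145),.175);print("post",P)
print("collar outline centre",px2w(c,*U(520,139),.15))
print("post base disc",px2w(c,*U(445,110),.01))
A=px2w(c,*U(149,221),.128);print("armtip",A,np.linalg.norm((A-P)[:2]),np.degrees(np.arctan2(*(P-A)[:2][::-1])))
for z in (0,.01): print("base corners",z,[px2w(c,*U(*q),z)[:2].round(4) for q in((473,40),(478,182))])
print("cheek near corners z.055",[px2w(c,*U(*q),.055)[:2].round(4) for q in((50,158),(88,272),(345,75),(372,202))])
# divider tops (5 of them): corners left side
E
```

```text
t 2.13 p [0.5166 0.1436 0.3276] x [0.959 0.282 0.   ] y [ 0.  0. -1.] F [0.3 0.9 0.7] w 0.0871
post [0.618492   0.20706899 0.175     ]
collar outline centre [0.62002615 0.20755596 0.15      ]
post base disc [0.61753227 0.21148581 0.01      ]
armtip [0.46449594 0.11761594 0.128     ] 0.17809165515376726 30.151396731717906
base corners 0 [array([0.6223, 0.2579]), array([0.6572, 0.1731])]
base corners 0.01 [array([0.6198, 0.2569]), array([0.654 , 0.1738])]
cheek near corners z.055 [array([0.3926, 0.12  ]), array([0.4295, 0.0581]), array([0.5447, 0.2137]), array([0.5828, 0.148 ])]
```

arm_command --targets '[[[0.023, 0.012, 0.006, 0, 0, 0], [0.023, 0.012, 0.006, 0, 0, 0], [0.023, 0.012, 0.006, 0, 0, 0], [0.023, 0.012, 0.006, 0, 0, 0], [0.023, 0.012, 0.005, 0, 0, 0], [0, 0.03, 0, 0, 0, 0], [0, 0.03, 0, 0, 0, 0], [0, 0.03, 0, 0, 0, 0], [0, 0.025, 0, 0, 0, 0], [0, 0.018, 0, 0, 0, 0], [0, 0, 0, 0, 0, 0], [0, 0, 0, 0, 0, 0]]]'

```text
time: 3.13
ee_pos: [0.6172, 0.2067, 0.1341]
eef_rot: [-0.7, -0.102, 0.103, 0.7]
ft_force: [-0.3, -0.1, 0.6]
width: 0.0869
```

```bash
python3 - <<'E'
from h import *
s,R=st();print(s["joint_positions"].round(3))
c=cam("side"); save(c,"s3",(190,60,320,200),4); print(w2px(c,s["ee_pos"]))
E
```

```text
t 3.13 p [0.6172 0.2067 0.1341] x [ 0.958  0.287 -0.002] y [-0.002 -0.    -1.   ] F [-0.3 -0.1  0.6] w 0.0869
[-0.686  0.464  0.393  1.514 -0.185  1.202  0.028]
[246.98174189 133.48053447]
```

View pics/s3.png

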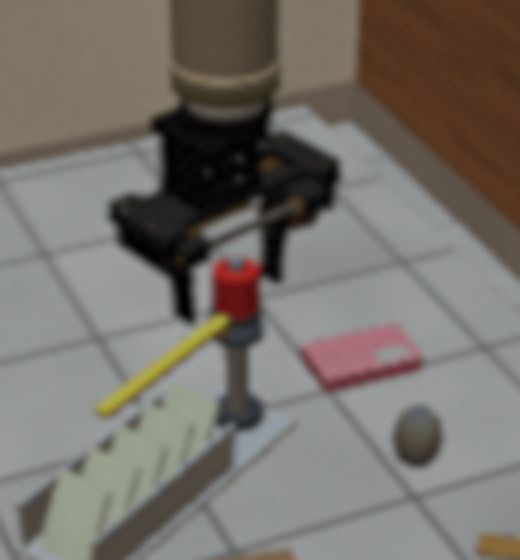

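arm_command --targets '[[[0, 0, 0, 0, 0, 0], [0, 0, 0, 0, 0, 0], [0, 0, 0, 0, 0, 0], [0, 0, 0, 0, 0, 0], [0, 0, 0, 0, 0, 0], [0, 0, 0, 0, 0, 0], [0, 0, 0, 0, 0, 0], [0, 0, 0, 0, 0, 0]]]' --hand 0 --grip_force 35

```text
time: 3.85
ee_pos: [0.619, 0.2055, 0.1349]
eef_rot: [-0.7, -0.102, 0.101, 0.7]
ft_force: [14.1, 3.7, -4.2]
width: 0.042
```

```bash
python3 - <<'E'
from h import *
st()
E
```

```text
t 3.85 p [0.619  0.2055 0.1349] x [0.959 0.285 0.002] y [ 0.002  0.001 -1.   ] F [14.1  3.7 -4.2] w 0.042
```

arm_command --targets '[[[0.002, 0, 0, 0, 0, 0], [0, -0.006, 0, 0, 0, 0], [0, -0.006, 0, 0, 0, 0], [0, -0.007, 0, 0, 0, 0], [0, 0, 0, 0, 0, 0], [0, 0, 0, 0, 0, 0]]]'

```text
time: 4.35
ee_pos: [0.6201, 0.2058, 0.1527]
eef_rot: [0.7, 0.102, -0.102, -0.7]
ft_force: [6.5, 1.4, -10.4]
width: 0.0391
```

```bash
python3 - <<'E'
from h import *
st()
E
```

```text
t 4.35 p [0.6201 0.2058 0.1527] x [ 0.959  0.285 -0.   ] y [-0. -0. -1.] F [  6.5   1.4 -10.4] w 0.0391
```

arm_command --targets '[[[0, 0, 0, 0, 6, 0], [0, 0, 0, 0, 6, 0], [0, 0, 0, 0, 6, 0], [0, 0, 0, 0, 6, 0], [0, 0, 0, 0, 6, 0], [0, 0, 0, 0, 6, 0], [0, 0, 0, 0, 6, 0], [0, 0, 0, 0, 6, 0], [0, 0, 0, 0, 6, 0], [0, 0, 0, 0, 6, 0], [0, 0, 0, 0, 6, 0], [0, 0, 0, 0, 6, 0]]]'

```text
time: 5.35
ee_pos: [0.6248, 0.2042, 0.1546]
eef_rot: [-0.623, 0.328, -0.335, 0.626]
ft_force: [25.2, -3.0, -10.0]
width: 0.0397
```

arm_command --targets '[[[0, 0, 0, 0, 4, 0], [0, 0, 0, 0, 4, 0], [0, 0, 0, 0, 2, 0], [0, 0, 0, 0, 0, 0], [0, 0, 0, 0, 0, 0]]]'

```text
time: 5.77
ee_pos: [0.6252, 0.2036, 0.1547]
eef_rot: [-0.593, 0.379, -0.387, 0.596]
ft_force: [25.7, -3.4, -10.5]
width: 0.0394
```

```bash
python3 - <<'E'
from h import *
s,R=st();print(s["torque"],np.degrees(np.arctan2(R[1,0],R[0,0])),s["joint_positions"].round(3))
c=cam("top"); save(c,"t4",(80,80,280,280),3)
E
```

```text
t 5.77 p [0.6252 0.2036 0.1547] x [ 0.414 -0.91   0.007] y [ 0.011 -0.002 -1.   ] F [ 25.7  -3.4 -10.5] w 0.0394
[-0.66115712 -5.53434451  0.59359513] -65.56367701024665 [-0.873  0.502  0.672  1.496 -0.317  1.245 -1.307]
```

View pics/t4.png

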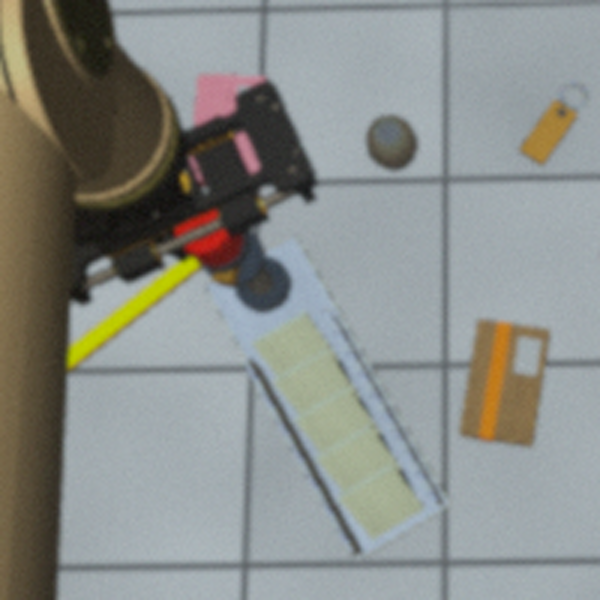

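```bash
python3 - <<'E'
from h import *
c=cam("top")
f=lambda a,b:(80+a/3-.3,80+b/3-.3)
a=px2w(c,*f(198,263),.146);b=px2w(c,*f(72,360),.146);print(a,b,np.degrees(np.arctan2(*(b-a)[:2][::-1])))
a=px2w(c,*f(361,553),.02);print(a)
E
```

```text
[0.60397316 0.21546869 0.146     ] [0.53132645 0.30635564 0.146     ] 128.6356406154899
[0.38958816 0.11080827 0.02      ]
```

arm_command --targets '[[[0.0015, 0, 0.002, 0, 0, 0], [0.0015, 0, 0.002, 0, 0, 0], [0, 0.006, 0, 0, 0, 0], [0, 0.006, 0, 0, 0, 0], [0, 0.006, 0, 0, 0, 0], [0, 0.003, 0, 0, 0, 0], [0, 0, 0, 0, 0, 0], [0, 0, 0, 0, 0, 0]]]'

```text
time: 6.53
ee_pos: [0.6261, 0.2036, 0.1345]
eef_rot: [-0.594, 0.382, -0.383, 0.595]
ft_force: [0.3, -4.8, 11.2]
width: 0.0395
```

```bash
python3 - <<'E'
from h import *
st()
E
```

```text
t 6.53 p [0.6261 0.2036 0.1345] x [ 0.415 -0.91   0.001] y [ 0.003 -0.    -1.   ] F [ 0.3 -4.8 11.2] w 0.0395
```

arm_command --targets '[[[0, 0, 0, 0, 0, 0], [0, 0, 0, 0, 0, 0], [0, 0, 0, 0, 0, 0], [0, 0, 0, 0, 0, 0], [0, -0.02, 0, 0, 0, 0], [0, -0.03, 0, 0, 0, 0], [0, -0.04, 0, 0, 0, 0], [0, -0.04, 0, 0, 0, 0], [0, -0.04, 0, 0, 0, 0], [0, -0.03, 0, 0, 0, 0]]]' --hand 1

```text
time: 7.37
ee_pos: [0.625, 0.2049, 0.336]
eef_rot: [-0.594, 0.382, -0.383, 0.596]
ft_force: [1.1, 1.0, -0.3]
width: 0.0863
```

```bash
cat >> h.py <<'E'
import itertools
def Rx(k,q): 
    v=np.zeros(3);v[k]=q; return Ro.from_rotvec(v).as_matrix()
E
python3 - <<'E'
from h import *
s,R4=st();print(s["joint_positions"].round(4).tolist(),s["eef_rot"].tolist())
D=[([-1.1666,.3329,-.0647,1.4609,.0216,1.3499,-.0885],(.2586,.5686,.2217),(.414,.91,-.001),(0,-.001,-1)),
([-.732,.092,.428,1.54,-.035,1.516,-.024],(.5204,.1339,.3279),(.961,.275,.002),(.002,-.003,-1)),
([-.686,.464,.393,1.514,-.185,1.202,.028],(.6172,.2067,.1341),(.958,.287,-.002),(-.002,0,-1)),
([-.873,.502,.672,1.496,-.317,1.245,-1.307],(.6252,.2036,.1547),(.414,-.91,.007),(.011,-.002,-1)),
(s["joint_positions"],s["ee_pos"],R4[:,0],R4[:,1])]
best=[]
for sg in itertools.product([1,-1],repeat=7):
  Ms=[]
  for j,p,x,y in D:
    x=np.array(x);y=np.array(y); x=x/np.linalg.norm(x); Rt=np.c_[x,y,np.cross(x,y)]
    Rf=np.eye(3)
    for i in range(7): Rf=Rf@Rx(2 if i%2==0 else 1,sg[i]*j[i])
    Ms.append(Rf.T@Rt)
  m=Ro.from_matrix(np.array(Ms)); mu=m.mean(); e=np.degrees((mu.inv()*m).magnitude()).max()
  best.append((e,sg,mu.as_matrix().round(2).tolist()))
best.sort(key=lambda a:a[0])
for b in best[:4]: print(b)
E
```

```text
t 7.37 p [0.625  0.2049 0.336 ] x [ 0.416 -0.91  -0.   ] y [ 0.002  0.001 -1.   ] F [ 1.1  1.  -0.3] w 0.0863
[-0.8583, 0.4349, 0.714, 1.1983, -0.2805, 1.602, -1.344] [-0.5941642296253294, 0.3818099667071548, -0.38259988578412896, 0.5956570699276486]
(np.float64(0.0581046532164818), (-1, 1, -1, 1, -1, 1, -1), [[-1.0, -0.0, -0.0], [-0.0, -0.0, 1.0], [-0.0, 1.0, 0.0]])
(np.float64(1.0643935540875016), (-1, -1, -1, -1, -1, -1, -1), [[-1.0, -0.0, -0.0], [-0.0, 0.0, 1.0], [-0.0, 1.0, -0.0]])
(np.float64(21.998930874319058), (-1, 1, -1, 1, 1, 1, -1), [[-0.97, 0.22, -0.08], [-0.05, 0.14, 0.99], [0.22, 0.97, -0.12]])
(np.float64(22.54205867946757), (-1, -1, -1, -1, 1, -1, -1), [[-0.97, -0.22, -0.07], [-0.05, -0.13, 0.99], [-0.23, 0.97, 0.12]])
```

```bash
cat >> h.py <<'E'
SG=(-1,1,-1,1,-1,1,-1); RT=np.array([[-1,0,0],[0,0,1],[0,1,0.]])
def chain(j):
    Rf=np.eye(3);o=[Rf]
    for i in range(7): Rf=Rf@Rx(2 if i%2==0 else 1,SG[i]*j[i]); o.append(Rf)
    return o
LO=np.array([-2.6,-.5,-1.47,.16,-1.27,.06,-2.6]);HI=np.array([2.6,2.12,1.34,2.42,4.41,2.06,2.6])
E
python3 - <<'E'
from h import *
s,R4=st()
D=[([-1.1666,.3329,-.0647,1.4609,.0216,1.3499,-.0885],(.2586,.5686,.2217)),
([-.732,.092,.428,1.54,-.035,1.516,-.024],(.5204,.1339,.3279)),
([-.686,.464,.393,1.514,-.185,1.202,.028],(.6172,.2067,.1341)),
([-.873,.502,.672,1.496,-.317,1.245,-1.307],(.6252,.2036,.1547)),
(s["joint_positions"],s["ee_pos"])]
A=[];b=[]
for j,p in D:
    C=chain(j)
    # h ez ; after j3: ax,l1 ; after j5(C5): bx,l2 (also after j4) ; after j7: l3 ; after j6: cx
    A.append(np.c_[[0,0,1],C[3]@[1,0,0],C[3]@[0,0,1],C[4]@[1,0,0],C[5]@[0,0,1],C[6]@[1,0,0],C[7]@[0,0,1]]);b.append(p)
x,res,rk,sv=np.linalg.lstsq(np.vstack(A),np.hstack(b),rcond=None)
print(x.round(4),rk,sv.round(2),(np.vstack(A)@x-np.hstack(b)).reshape(-1,3).round(4))
A=np.vstack(A)[:,[0,2,4,6]]
x,*_=np.linalg.lstsq(A,np.hstack(b),rcond=None);print(x,(A@x-np.hstack(b)).reshape(-1,3).round(4))
E
```

```text
t 7.37 p [0.625  0.2049 0.336 ] x [ 0.416 -0.91  -0.   ] y [ 0.002  0.001 -1.   ] F [ 1.1  1.  -0.3] w 0.0863
[ 2.3851  0.0167  0.3775  0.0371  0.4846 -0.0225  2.3703] 7 [4.44 3.86 0.53 0.24 0.19 0.18 0.01] [[-0.0453  0.0163  0.0014]
 [ 0.0096  0.0378 -0.0012]
 [-0.0286  0.0168  0.0019]
 [ 0.0009 -0.0017  0.0014]
 [-0.0006  0.0116 -0.0036]]
[2.47446837 0.3441779  0.52654579 2.46151562] [[-0.0452  0.0161  0.0004]
 [ 0.0117  0.0383 -0.0001]
 [-0.0279  0.0178 -0.004 ]
 [ 0.0024 -0.0002 -0.0031]
 [-0.0095  0.0133  0.0067]]
```

arm_command --targets '[[[0.0067, 0, -0.035, 0, 0, 0], [0.0067, 0, -0.035, 0, 0, 0], [0.0067, 0, -0.035, 0, 0, 0], [0.0067, 0, -0.035, 0, 0, 0], [0.0067, 0, -0.035, 0, 0, 0], [0.0067, 0, -0.035, 0, 0, 0], [0.0067, 0, -0.035, 0, 0, 0], [0, 0, 0, 0, 0, 0], [0, 0, 0, 0, 0, 0]]]'

```text
time: 8.12
ee_pos: [0.4208, 0.0597, 0.3332]
eef_rot: [-0.593, 0.383, -0.382, 0.596]
ft_force: [-0.1, -0.6, -0.7]
width: 0.0868
```

```bash
cat >> h.py <<'E'
import json,os
def log():
    s=readout.read_state()
    open("log.txt","a").write(json.dumps([s["joint_positions"].tolist(),s["ee_pos"].tolist(),s["eef_rot"].tolist()])+"\n")
E
python3 - <<'E'
from h import *
s,R=st();print(s["joint_positions"].round(3)); log()
c=cam("wrist"); save(c,"w5",None,1.5)
np.savez("w5.npz",K=c["K"],R=c["R"],t=c["t"],p=c["pixels"])
t=cam("top"); save(t,"t5",(80,80,280,280),3); np.savez("t5.npz",K=t["K"],R=t["R"],t=t["t"],p=t["pixels"])
E
```

```text
t 8.12 p [0.4208 0.0597 0.3332] x [ 0.415 -0.91  -0.003] y [ 0.001  0.004 -1.   ] F [-0.1 -0.6 -0.7] w 0.0868
[-1.04  -0.262  0.657  1.786  0.155  1.563 -1.543]
```

View pics/w5.png

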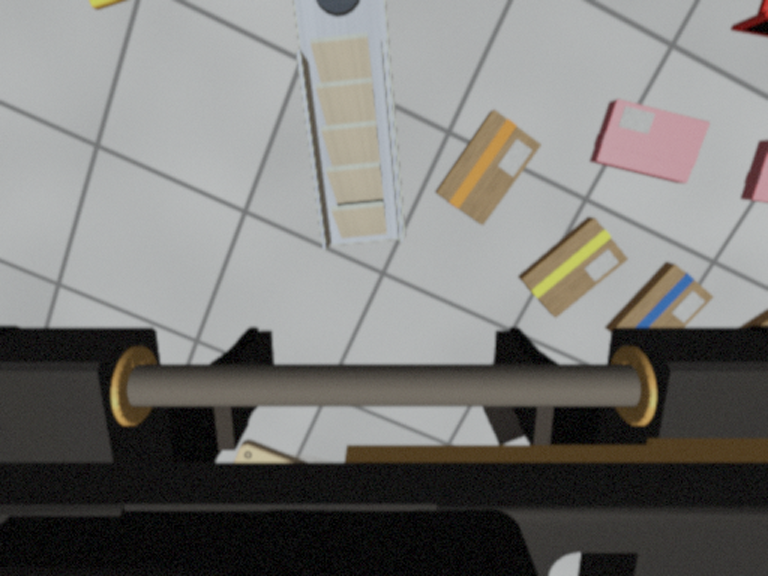

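View pics/t5.png

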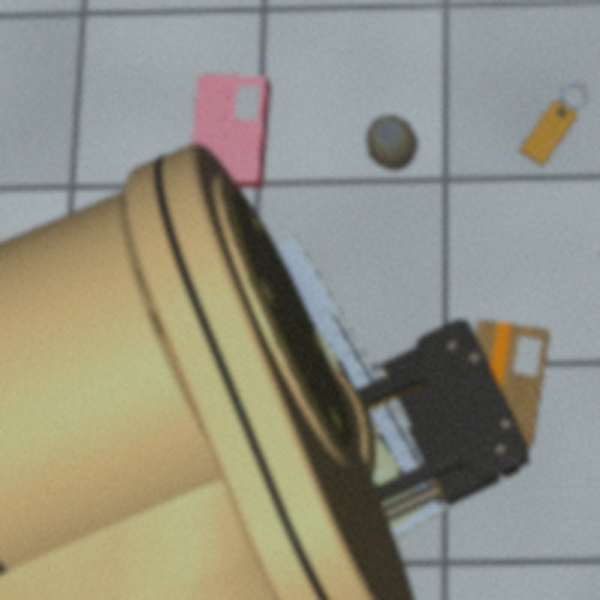

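```bash
python3 - <<'E'
from h import *
d=np.load("w5.npz"); c=dict(pixels=d["p"],K=d["K"],R=d["R"],t=d["t"])
save(c,"w5z",(190,0,290,170),5)
E
```

```text
(no output)
```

View pics/w5z.png

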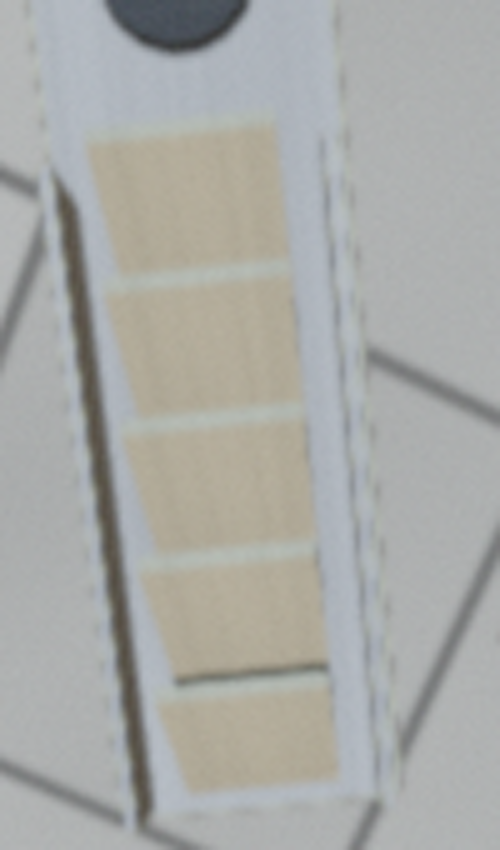

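```bash
python3 - <<'E'
from h import *
from scipy.optimize import least_squares
d=np.load("w5.npz"); c=dict(pixels=d["p"],K=d["K"],R=d["R"],t=d["t"])
E=[((157,700),(328,688)),((140,570),(315,556)),((123,435),(305,418)),((105,292),(290,275)),((88,142),(278,128))]
U=lambda q:np.array([190+q[0]/5-.4,q[1]/5-.4])
def pts(v):
    x,y,z,a=v; ux=np.array([np.cos(a),np.sin(a),0]);uy=np.array([-np.sin(a),np.cos(a),0])
    return [(np.array([x,y,z])+ux*.036*(i-2)+uy*.025, np.array([x,y,z])+ux*.036*(i-2)-uy*.025) for i in range(5)]
def f(v): return np.hstack([w2px(c,P)-U(q) for pp,qq in zip(pts(v),E) for P,q in zip(pp,qq)])
o=least_squares(f,[.5,.14,.07,.53]); print(o.x,np.degrees(o.x[3]),o.cost,o.fun.round(2))
z=.068
for z in(.065,.07,.072,.075):
    o=least_squares(lambda v:f([v[0],v[1],z,v[2]]),[.5,.14,.53]);print(z,o.x,np.degrees(o.x[2]),o.cost)
P=np.array([.6214,.2018]); a=o.x[2]
print("post in rack frame", np.array([[np.cos(a),np.sin(a)],[-np.sin(a),np.cos(a)]])@(P-o.x[:2]))
# cheeks
for q in ((45,178),(135,825),(385,795)): print([px2w(c,*U(q),zz)[:2].round(4) for zz in(.055,.0)])
E
```

```text
[0.50662473 0.13478225 0.0692647  0.51879805] 29.72493895497838 0.9861749305372293 [-0.64  0.22  0.06 -0.55 -0.31  0.22  0.35 -0.3  -0.12  0.06 -0.07 -0.02
  0.13  0.27  0.4   0.01  0.02  0.56  0.15 -0.49]
0.065 [0.50691792 0.13528459 0.51884528] 29.727644740075455 1.9229384802682945
0.07 [0.50657408 0.13469559 0.5187898 ] 29.72446623448082 1.0146794661269956
0.072 [0.50643619 0.13445982 0.5187672 ] 29.723171337752976 1.3843507551991292
0.075 [0.50622897 0.13410597 0.51873284] 29.721202608847875 2.761746167677869
post in rack frame [0.13358142 0.00168925]
[array([0.5468, 0.2033]), array([0.5547, 0.2177])]
[array([0.3937, 0.1127]), array([0.3824, 0.1158])]
[array([0.4332, 0.0481]), array([0.427 , 0.0432])]
```

```bash
cat >> h.py <<'E'
def plan(p0,R0,p1,R1,N=None,vmax=.035,wmax=6.5,quiet=False):
    Rt=R0.T@R1; w=Ro.from_matrix(Rt).as_rotvec(); t=R0.T@(np.array(p1)-p0)
    if N is None:
        N=int(np.ceil(max(np.linalg.norm(t)/vmax,np.degrees(np.linalg.norm(w))/wmax,1)))
    r1=Ro.from_rotvec(w/N).as_matrix(); S=sum(np.linalg.matrix_power(r1,k) for k in range(N))
    t1=np.linalg.solve(S,t); row=[round(v,4) for v in t1]+[round(v,2) for v in np.degrees(w/N)]
    print("N",N,"row",row)
    # apply rounded
    p=np.array(p0,float);R=R0.copy()
    rr=Ro.from_rotvec(np.radians(row[3:])).as_matrix();zs=[]
    for k in range(N): p=p+R@np.array(row[:3]);R=R@rr;zs.append(p.round(3).tolist())
    if not quiet: print("  path mid",zs[N//2],"end",p.round(4))
    return p,R
def Rdown(az,pitch):
    """tool z horiz comp along az(deg), y pointing down then pitched: pitch>0 points forward"""
    a=np.radians(az); z=np.array([np.cos(a),np.sin(a),0]); y=np.array([0,0,-1.]); x=np.cross(y,z)
    return np.c_[x,y,z]@Rx(0,np.radians(pitch))
YAW=29.7
def slot(k): 
    u=np.array([np.cos(np.radians(YAW)),np.sin(np.radians(YAW)),0]); b=np.array([.5065,.1346,.0625]); return b+u*(.036*(k-2)-.0153)
E
python3 - <<'E'
from h import *
d=np.load("w5.npz"); c=dict(pixels=d["p"],K=d["K"],R=d["R"],t=d["t"])
for nm,qs in (("c",((497,111),(540,145),(483,223),(437,190))),("d",((593,218),(627,258),(556,316),(520,277)))):
    W=np.array([px2w(c,*(np.array(q)/1.5-.2),.018)[:2] for q in qs]); m=W.mean(0)
    L=(W[0]+W[1]-W[2]-W[3])/2; print(nm,m,np.linalg.norm(L),np.degrees(np.arctan2(L[1],L[0])),np.linalg.norm(W[0]-W[1]))
s,R=st(); ph=np.array([np.cos(np.radians(-10)),np.sin(np.radians(-10)),0])
G=np.array([.531,-.007,0])+.022*ph
p,RR=plan(s["ee_pos"],R,G+[0,0,.06],Rdown(-10,-10)); plan(p,RR,G+[0,0,.004],Rdown(-10,-10))
E
```

```text
c [ 0.53349074 -0.00794388] 0.09665516034639779 -10.846763960806369 0.05658761894993056
d [ 0.47866784 -0.14231406] 0.09737071786967011 -23.00985881491754 0.06047460414023489
t 8.22 p [0.4217 0.0609 0.3326] x [ 0.416 -0.909 -0.001] y [ 0.     0.001 -1.   ] F [-0.4 -1.  -0.1] w 0.0866
N 9 row [np.float64(0.0109), np.float64(0.0291), np.float64(0.0156), np.float64(-1.08), np.float64(3.83), np.float64(0.33)]
  path mid [0.506, 0.032, 0.184] end [ 0.5528 -0.0109  0.0601]
N 2 row [np.float64(-0.0), np.float64(0.0276), np.float64(0.0048), np.float64(0.0), np.float64(0.02), np.float64(0.01)]
  path mid [0.553, -0.011, 0.004] end [ 0.5527 -0.0108  0.004 ]
```

arm_command --targets '[[[0.011, 0.029, 0.0157, -1.08, 3.83, 0.33], [0.011, 0.029, 0.0157, -1.08, 3.83, 0.33], [0.011, 0.029, 0.0157, -1.08, 3.83, 0.33], [0.011, 0.029, 0.0157, -1.08, 3.83, 0.33], [0.011, 0.029, 0.0157, -1.08, 3.83, 0.33], [0.011, 0.029, 0.0157, -1.08, 3.83, 0.33], [0.011, 0.029, 0.0157, -1.08, 3.83, 0.33], [0.011, 0.029, 0.0157, -1.08, 3.83, 0.33], [0.011, 0.029, 0.0157, -1.08, 3.83, 0.33], [0, 0, 0, 0, 0, 0], [0, 0, 0, 0, 0, 0]]]'

```text
time: 9.13
ee_pos: [0.5528, -0.0137, 0.0576]
eef_rot: [-0.495, 0.587, -0.493, 0.41]
ft_force: [-0.2, 0.3, 0.8]
width: 0.0868
```

```bash
python3 - <<'E'
from h import *
s,R=st(); log();print(s["joint_positions"].round(3))
ph=np.array([np.cos(np.radians(-10.3)),np.sin(np.radians(-10.3)),0])
G=np.array([.532,-.0078,0])+.022*ph
plan(s["ee_pos"],R,G+[0,0,.004],Rdown(-10.3,-10))
c=cam("wrist"); save(c,"w6",None,1.2)
c=cam("side"); save(c,"s6",(180,120,330,260),4)
E
```

```text
t 9.13 p [ 0.5528 -0.0137  0.0576] x [-0.174 -0.985  0.006] y [-0.177  0.025 -0.984] F [-0.2  0.3  0.8] w 0.0868
[-0.67   0.595  0.84   1.705 -0.46   1.246 -1.429]
N 2 row [np.float64(-0.0012), np.float64(0.0263), np.float64(0.005), np.float64(0.14), np.float64(0.11), np.float64(0.2)]
  path mid [0.554, -0.012, 0.004] end [ 0.5537 -0.0116  0.0041]
```

View pics/w6.png

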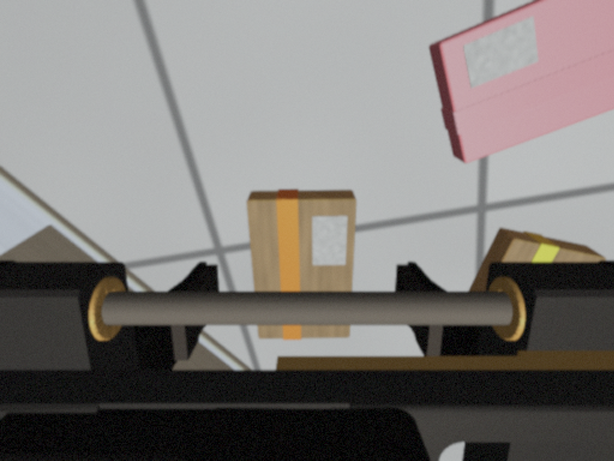

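View pics/s6.png

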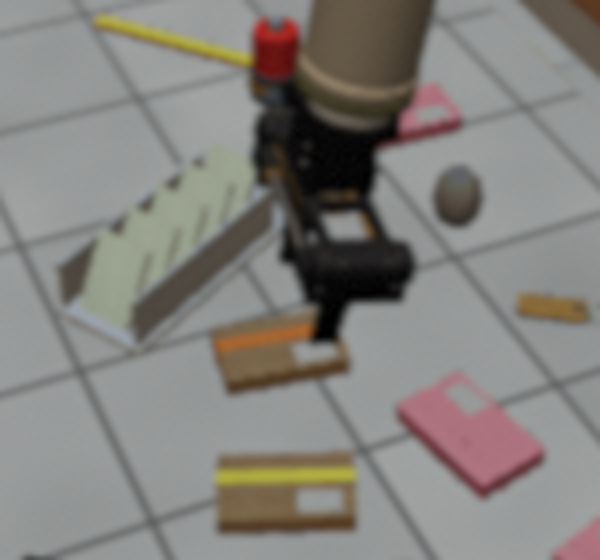

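arm_command --targets '[[[-0.001, 0.02, 0.004, 0.1, 0.1, 0.15], [-0.001, 0.02, 0.004, 0.1, 0.1, 0.15], [0, 0.0125, 0.002, 0.1, 0, 0.1], [0, 0, 0, 0, 0, 0]]]'

```text
time: 9.57
ee_pos: [0.554, -0.0092, 0.0067]
eef_rot: [-0.489, 0.588, -0.493, 0.415]
ft_force: [-0.4, -0.2, 0.2]
width: 0.0868
```

```bash
python3 - <<'E'
from h import *
s,R=st(); log()
E
```

```text
t 9.57 p [ 0.554  -0.0092  0.0067] x [-0.176 -0.984 -0.006] y [-0.166  0.036 -0.985] F [-0.4 -0.2  0.2] w 0.0868
```

arm_command --targets '[[[0, 0, 0, 0, 0, 0], [0, 0, 0, 0, 0, 0], [0, 0, 0, 0, 0, 0], [0, 0, 0, 0, 0, 0], [0, 0, 0, 0, 0, 0], [0, 0, 0, 0, 0, 0]]]' --hand 0 --grip_force 40

```text
time: 10.07
ee_pos: [0.5553, -0.0107, 0.0082]
eef_rot: [-0.488, 0.588, -0.494, 0.415]
ft_force: [-1.5, -1.0, 6.8]
width: 0.0613
```

```bash
python3 - <<'E'
from h import *
s,R=st(); log();print(s["joint_positions"].round(3))
c=cam("wrist"); save(c,"w7",None,1.2)
E
```

```text
t 10.07 p [ 0.5553 -0.0107  0.0082] x [-0.178 -0.984 -0.006] y [-0.164  0.035 -0.986] F [-1.5 -1.   6.8] w 0.0613
[-0.638  0.653  0.795  1.736 -0.518  1.155 -1.397]
```

View pics/w7.png

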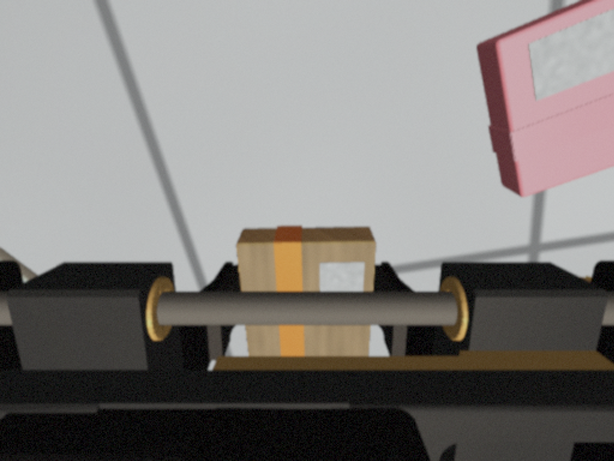

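```bash
cat >> h.py <<'E'
def slotR():
    a=np.radians(YAW);u=np.array([np.cos(a),np.sin(a),0]);up=np.array([0,0,1.])
    x=.5*u+np.sqrt(.75)*up; z=-np.sqrt(.75)*u+.5*up
    return np.c_[x,np.cross(z,x),z]
def parR(az):
    a=np.radians(az);p=np.array([np.cos(a),np.sin(a),0]);n=np.array([0,0,1.]); return np.c_[p,np.cross(n,p),n]
def slotgoal(C,az,pt,Rt,k,d,off=.004):
    """tool pose for parcel (grasped at centre C, az) to be at slot k, d up, off from far divider"""
    RP=parR(az); RS=slotR(); g=RP.T@(np.array(pt)-C); 
    c=slot(k)+RS@np.array([d,0,off])
    return c+RS@g, RS@RP.T@Rt
E
python3 - <<'E'
from h import *
s,R=st(); c=cam("wrist")
e=px2w(c,307/1.2,240/1.2,.018); print("far edge top",e)
e2=px2w(c,307/1.2,228/1.2,.0); print("far edge bot",e2)
C=np.array([.532,-.0078,.009]); az=-10.3
ph=parR(az)[:,0]; print("s of far edge",(e-C)@ph,(e2-C)@ph,"tcp in parcel",parR(az).T@(s["ee_pos"]-C))
z=R[:,2];print("tool az",np.degrees(np.arctan2(z[1],z[0])))
E
```

```text
t 10.12 p [ 0.5553 -0.0107  0.0082] x [-0.178 -0.984 -0.006] y [-0.164  0.035 -0.986] F [-0.3 -0.4  7. ] w 0.0613
far edge top [ 0.58312272 -0.01595392  0.018     ]
far edge bot [ 0.58086377 -0.01546283  0.        ]
s of far edge 0.051756817751162344 0.049446459501465034 tcp in parcel [ 0.02339976  0.00134409 -0.00083638]
tool az -10.214423991515723
```

```bash
cat > pl.py <<'E'
from h import *
import sys
def go(az,s_,zc,k,p,R,lift=.215,d=.10):
    RP=parR(az); 
    C=np.array(p)-RP@np.array([s_,0,0]); C[2]=.009
    json.dump([C.tolist(),az,list(map(float,p)),R.tolist(),k],open("grasp.json","w"))
    pg,Rg=slotgoal(C,az,p,R,k,d)
    up=np.array([p[0]-.02,p[1],p[2]+.03])
    a,b=plan(p,R,[p[0],p[1],p[2]+.03],R)
    tgt=np.array([*(np.array(p)[:2]*.6+pg[:2]*.4),lift])
    a,b=plan(a,b,tgt,Rg); print("pre"); a,b=plan(a,b,pg,Rg)
    pf,_=slotgoal(C,az,p,R,k,.004); print("tool final",pf.round(4)); plan(a,b,pf,Rg)
E
python3 - <<'E'
from pl import *
s,R=st(); go(-10.2,.0234,0,4,s["ee_pos"],R)
E
```

```text
t 10.17 p [ 0.5553 -0.0107  0.0082] x [-0.178 -0.984 -0.006] y [-0.164  0.035 -0.986] F [-1.3  0.1  6.9] w 0.0615
N 1 row [np.float64(-0.0002), np.float64(-0.0296), np.float64(-0.005), np.float64(0.0), np.float64(0.0), np.float64(0.0)]
  path mid [0.555, -0.011, 0.038] end [ 0.5553 -0.0107  0.0382]
N 11 row [np.float64(-0.0093), np.float64(-0.0146), np.float64(0.0078), np.float64(5.2), np.float64(-3.59), np.float64(1.32)]
  path mid [0.597, 0.036, 0.131] end [0.5757 0.0705 0.2155]
pre
N 4 row [np.float64(-0.0223), np.float64(0.0241), np.float64(0.0054), np.float64(0.01), np.float64(0.01), np.float64(-0.01)]
  path mid [0.599, 0.161, 0.182] end [0.6072 0.1918 0.1709]
tool final [0.5653 0.1681 0.0878]
N 3 row [np.float64(-0.0), np.float64(0.0053), np.float64(-0.0316), np.float64(-0.0), np.float64(-0.01), np.float64(0.0)]
  path mid [0.579, 0.176, 0.115] end [0.5653 0.168  0.0878]
```

```bash
cat >> h.py <<'E'
def leanR(lean):
    a=np.radians(YAW);l=np.radians(lean);u=np.array([np.cos(a),np.sin(a),0]);up=np.array([0,0,1.])
    x=np.sin(l)*u+np.cos(l)*up; z=-np.cos(l)*u+np.sin(l)*up
    return np.c_[x,np.cross(z,x),z]
def sgoal(k,d,lean,off,g,RR,back=0,up=0):
    """g: tcp in parcel frame; RR: parcel->tool rot (RP^T Rt)"""
    a=np.radians(YAW);u=np.array([np.cos(a),np.sin(a),0])
    L=leanR(lean); c=slot(k)+leanR(30)@np.array([-.05+d,0,off])+L@[.05,0,0]-back*u+np.array([0,0,up])
    return c+L@g, L@RR
E
cat > pl.py <<'E'
from h import *
def setg(az,s_,p,R):
    RP=parR(az); g=np.array([s_,0,p[2]-.009]); RR=RP.T@R
    json.dump([g.tolist(),RR.tolist()],open("grasp.json","w")); return g,RR
def getg():
    a,b=json.load(open("grasp.json")); return np.array(a),np.array(b)
E
python3 - <<'E'
from pl import *
s,R=st(); g,RR=setg(-10.2,.0234,s["ee_pos"],R)
p=s["ee_pos"]
a,b=plan(p,R,p+[0,0,.03],R)
print("A'");a,b=plan(a,b,*sgoal(4,.075,18,.002,g,RR,.12,.06))
print("A");a,b=plan(a,b,*sgoal(4,.075,18,.002,g,RR))
for q in ((4,.045,18,.002),(4,.025,25,.002),(4,.004,30,.003)):
    print(q);a,b=plan(a,b,*sgoal(*q,g,RR))
E
```

```text
t 10.17 p [ 0.5553 -0.0107  0.0082] x [-0.178 -0.984 -0.006] y [-0.164  0.035 -0.986] F [-1.3  0.1  6.9] w 0.0615
N 1 row [np.float64(-0.0002), np.float64(-0.0296), np.float64(-0.005), np.float64(0.0), np.float64(0.0), np.float64(0.0)]
  path mid [0.555, -0.011, 0.038] end [ 0.5553 -0.0107  0.0382]
A'
N 13 row [np.float64(-0.0131), np.float64(-0.0142), np.float64(0.0012), np.float64(5.28), np.float64(-2.96), np.float64(1.45)]
  path mid [0.554, 0.071, 0.143] end [0.4813 0.1204 0.2151]
A
N 4 row [np.float64(0.0002), np.float64(0.0336), np.float64(0.0006), np.float64(0.01), np.float64(-0.01), np.float64(0.02)]
  path mid [0.56, 0.165, 0.17] end [0.5857 0.1798 0.1548]
(4, 0.045, 18, 0.002)
N 1 row [np.float64(0.0), np.float64(-0.0014), np.float64(-0.0302), np.float64(0.01), np.float64(0.01), np.float64(-0.02)]
  path mid [0.572, 0.172, 0.129] end [0.5724 0.1722 0.1287]
(4, 0.025, 25, 0.002)
N 2 row [np.float64(0.0), np.float64(0.0044), np.float64(-0.0094), np.float64(-3.5), np.float64(0.02), np.float64(-0.0)]
  path mid [0.571, 0.172, 0.108] end [0.571  0.1715 0.108 ]
(4, 0.004, 30, 0.003)
N 1 row [np.float64(0.0001), np.float64(0.007), np.float64(-0.0203), np.float64(-5.0), np.float64(0.03), np.float64(-0.0)]
  path mid [0.566, 0.169, 0.087] end [0.566  0.1686 0.0873]
```

arm_command --targets '[[[0, -0.015, -0.0025, 0, 0, 0], [0, -0.015, -0.0025, 0, 0, 0], [-0.0131, -0.0142, 0.0012, 5.28, -2.96, 1.45], [-0.0131, -0.0142, 0.0012, 5.28, -2.96, 1.45], [-0.0131, -0.0142, 0.0012, 5.28, -2.96, 1.45], [-0.0131, -0.0142, 0.0012, 5.28, -2.96, 1.45]]]'

```text
time: 10.67
ee_pos: [0.5673, 0.0381, 0.0985]
eef_rot: [-0.421, 0.464, -0.519, 0.582]
ft_force: [0.2, -0.8, -0.0]
width: 0.0612
```

```bash
python3 - <<'E'
from h import *
s,R=st(); log();print(s["joint_positions"].round(3))
c=cam("side"); save(c,"s8",(180,80,330,260),3)
E
```

```text
t 10.67 p [0.5673 0.0381 0.0985] x [ 0.031 -0.994 -0.103] y [ 0.213  0.108 -0.971] F [ 0.2 -0.8 -0. ] w 0.0612
[-0.892  0.22   0.89   1.999 -0.377  0.815 -1.349]
```

View pics/s8.png

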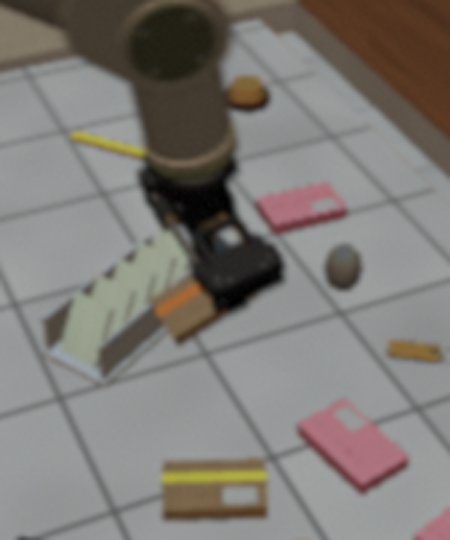

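```bash
python3 - <<'E'
from pl import *
s,R=st(); g,RR=getg(); p=s["ee_pos"]
a,b=plan(p,R,[.55,.06,.19],R)
print("A'");a,b=plan(a,b,*sgoal(4,.075,18,.002,g,RR,.05,.05))
print(sgoal(4,.075,18,.002,g,RR)[0])
E
```

```text
t 10.72 p [0.5661 0.0394 0.1008] x [ 0.034 -0.993 -0.11 ] y [ 0.22   0.115 -0.969] F [-0.1 -1.3 -2.5] w 0.0615
N 3 row [np.float64(-0.0103), np.float64(-0.0292), np.float64(0.0014), np.float64(0.0), np.float64(0.0), np.float64(0.0)]
  path mid [0.555, 0.053, 0.16] end [0.5499 0.0601 0.19  ]
A'
N 9 row [np.float64(-0.0106), np.float64(0.0006), np.float64(0.0019), np.float64(5.2), np.float64(-2.95), np.float64(1.41)]
  path mid [0.552, 0.113, 0.197] end [0.5418 0.1545 0.2045]
[0.58549914 0.17966031 0.15469927]
```

arm_command --targets '[[[-0.01, -0.029, 0.0014, 0, 0, 0], [-0.01, -0.029, 0.0014, 0, 0, 0], [-0.01, -0.029, 0.0014, 0, 0, 0], [-0.0106, 0.0006, 0.0019, 5.2, -2.95, 1.41], [-0.0106, 0.0006, 0.0019, 5.2, -2.95, 1.41], [-0.0106, 0.0006, 0.0019, 5.2, -2.95, 1.41], [-0.0106, 0.0006, 0.0019, 5.2, -2.95, 1.41], [-0.0106, 0.0006, 0.0019, 5.2, -2.95, 1.41], [-0.0106, 0.0006, 0.0019, 5.2, -2.95, 1.41], [-0.0106, 0.0006, 0.0019, 5.2, -2.95, 1.41], [-0.0106, 0.0006, 0.0019, 5.2, -2.95, 1.41], [-0.0106, 0.0006, 0.0019, 5.2, -2.95, 1.41]]]'

```text
time: 11.72
ee_pos: [0.5642, 0.1477, 0.2069]
eef_rot: [-0.25, 0.184, -0.486, 0.817]
ft_force: [0.3, 0.3, -0.3]
width: 0.0615
```

```bash
python3 - <<'E'
from pl import *
s,R=st(); log();print(s["joint_positions"].round(3)); g,RR=getg(); p=s["ee_pos"]
c=cam("side"); save(c,"s9",(180,60,330,240),3)
c=cam("wrist"); save(c,"w9",None,1.2)
print("A");a,b=plan(p,R,*sgoal(4,.075,18,.002,g,RR))
E
```

```text
t 11.72 p [0.5642 0.1477 0.2069] x [ 0.46  -0.886 -0.058] y [ 0.702  0.402 -0.588] F [ 0.3  0.3 -0.3] w 0.0615
[-1.059 -0.391  0.807  2.415 -0.154  0.099 -1.13 ]
A
N 2 row [np.float64(-0.0079), np.float64(0.0289), np.float64(-0.0125), np.float64(4.16), np.float64(-2.02), np.float64(0.27)]
  path mid [0.586, 0.18, 0.155] end [0.5856 0.1797 0.1547]
```

View pics/s9.png

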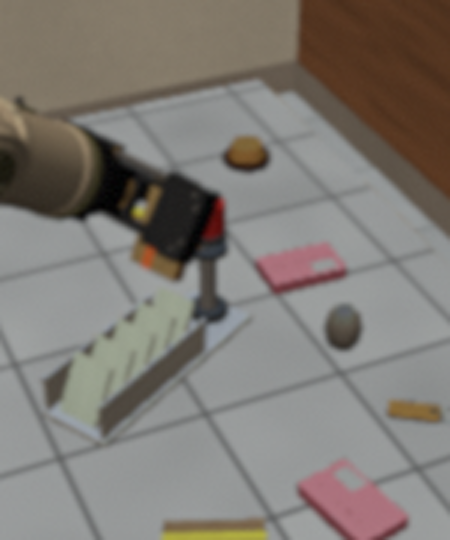

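View pics/w9.png

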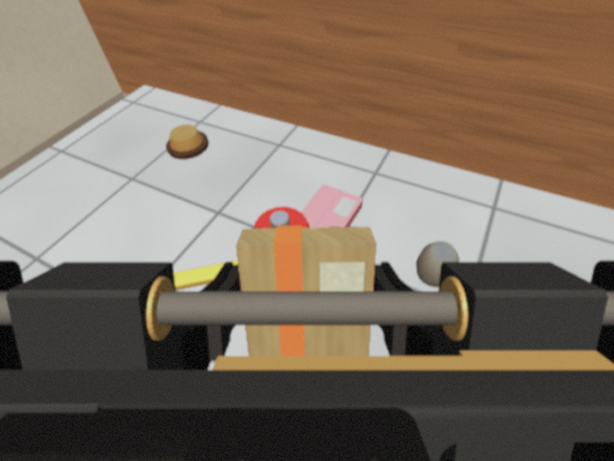

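```bash
cat > fit.py <<'E'
from h import *
D=[([-1.1666,.3329,-.0647,1.4609,.0216,1.3499,-.0885],(.2586,.5686,.2217)),
([-.686,.464,.393,1.514,-.185,1.202,.028],(.6172,.2067,.1341)),
([-.873,.502,.672,1.496,-.317,1.245,-1.307],(.6252,.2036,.1547)),
([-0.8583, 0.4349, 0.714, 1.1983, -0.2805, 1.602, -1.344],(.625,.2049,.336))]
for l in open("log.txt"): a=json.loads(l); D.append((a[0],a[1]))
def cols(j,names):
    C=chain(j); return np.c_[tuple(C[int(n[1])]@np.eye(3)["xyz".index(n[0])] for n in names)]
names=["z0","x1","y1","z1","x3","y3","z3","x4","y4","z5","x5","y5","x6","y6","z7"]
names=["z0","x1","y1","x3","y3","z3","x4","y4","z5","y5","x6","y6","z7"]
A=np.vstack([cols(j,names) for j,p in D]);b=np.hstack([p for j,p in D])
x,_,rk,sv=np.linalg.lstsq(A,b,rcond=1e-6)
# ridge
lam=1e-3; xr=np.linalg.solve(A.T@A+lam**2*np.eye(len(names)),A.T@b)
if __name__=="__main__":
    print(len(D),rk,sv.round(3)); print(dict(zip(names,x.round(4)))); print((A@x-b).reshape(-1,3).round(4))
    print(dict(zip(names,xr.round(4)))); print(abs(A@xr-b).max())
E
python3 fit.py
```

```text
10 11 [6.972 6.184 6.175 1.174 1.137 0.849 0.77  0.687 0.589 0.358 0.287 0.
 0.   ]
{'z0': np.float64(0.2583), 'x1': np.float64(0.0), 'y1': np.float64(-0.0219), 'x3': np.float64(0.0001), 'y3': np.float64(-0.0118), 'z3': np.float64(0.4487), 'x4': np.float64(0.0002), 'y4': np.float64(-0.0118), 'z5': np.float64(0.49), 'y5': np.float64(-0.0001), 'x6': np.float64(0.0001), 'y6': np.float64(-0.0001), 'z7': np.float64(0.3519)}
[[ 0.     -0.      0.    ]
 [ 0.0001  0.0001 -0.    ]
 [-0.0002  0.0001 -0.    ]
 [ 0.0001 -0.0001  0.    ]
 [ 0.     -0.     -0.    ]
 [ 0.     -0.      0.    ]
 [ 0.     -0.      0.    ]
 [ 0.     -0.      0.    ]
 [ 0.      0.      0.    ]
 [-0.      0.      0.    ]]
{'z0': np.float64(0.2583), 'x1': np.float64(0.0), 'y1': np.float64(-0.0219), 'x3': np.float64(0.0001), 'y3': np.float64(-0.0118), 'z3': np.float64(0.4487), 'x4': np.float64(0.0002), 'y4': np.float64(-0.0118), 'z5': np.float64(0.49), 'y5': np.float64(-0.0001), 'x6': np.float64(0.0001), 'y6': np.float64(-0.0001), 'z7': np.float64(0.3519)}
0.00016765641885951865
```

```bash
cat >> h.py <<'E'
from scipy.optimize import least_squares
def fk(j):
    C=chain(j); p=np.array([0,0,.2583])+C[1]@[0,-.0219,0]+C[3]@[0,-.0118,.4487]+C[4]@[0,-.0118,0]+C[5]@[0,0,.49]+C[7]@[0,0,.3519]
    return p,C[7]@RT
def ik(p,R,j0=None,n=12,seed=0):
    rng=np.random.default_rng(seed);best=None
    def f(j):
        a,b=fk(j); return np.r_[(a-p)*5,Ro.from_matrix(R.T@b).as_rotvec()]
    for i in range(n):
        q=j0 if (i==0 and j0 is not None) else rng.uniform(LO,HI)
        o=least_squares(f,np.clip(q,LO+1e-3,HI-1e-3),bounds=(LO,HI))
        if best is None or o.cost<best.cost: best=o
        if best.cost<1e-8: break
    a,b=fk(best.x); return best.x,np.linalg.norm(a-p)*1e3,np.degrees(Ro.from_matrix(R.T@b).magnitude())
E
python3 - <<'E'
from h import *
s,R=st(); j=s["joint_positions"]; a,b=fk(j); print(a-s["ee_pos"])
for k in (4,3,2,1):
  for phi in (10,20,30,40,50,60):
    L=leanR(30)
    y=-L[:,2]*np.cos(np.radians(phi))-L[:,0]*np.sin(np.radians(phi)); x=-L[:,1]; RT_=np.c_[x,y,np.cross(x,y)]
    o=[]
    for d in (.004,.09):
        p=slot(k)+L@[.022+d,0,.004]+y*.008
        q,e,w=ik(p,RT_,j); o.append((round(e,1),round(w,1),q.round(2).tolist()))
    print(k,phi,o)
E
```

```text
t 11.82 p [0.5651 0.1481 0.2081] x [ 0.46  -0.886 -0.058] y [ 0.702  0.404 -0.586] F [ 0.1  0.3 -1.9] w 0.0615
[4.50594572e-05 1.43331385e-04 3.11098019e-04]
4 10 [(np.float64(0.0), np.float64(0.0), [-0.03, 0.11, -0.22, 2.4, 3.87, 0.29, 1.06]), (np.float64(0.0), np.float64(0.0), [-1.6, -0.17, 1.31, 2.32, -1.27, 0.07, -0.03])]
4 20 [(np.float64(0.0), np.float64(0.0), [-0.6, 0.07, 0.34, 2.32, -1.19, 0.19, -0.21]), (np.float64(0.0), np.float64(0.0), [1.06, 0.33, -1.46, 2.1, 0.54, 0.34, -1.78])]
4 30 [(np.float64(0.0), np.float64(0.0), [-1.04, 0.12, 0.78, 2.21, -0.54, 0.39, -0.88]), (np.float64(0.0), np.float64(0.0), [0.94, 0.47, -1.47, 1.96, 0.68, 0.67, -1.88])]
4 40 [(np.float64(0.0), np.float64(0.0), [0.86, 0.67, -1.45, 1.98, 0.89, 0.86, -2.02]), (np.float64(0.0), np.float64(0.0), [0.76, 0.53, -1.37, 1.81, 0.65, 0.92, -1.86])]
4 50 [(np.float64(0.0), np.float64(0.0), [-0.9, 0.3, 0.64, 1.91, -0.29, 0.84, -1.17]), (np.float64(0.0), np.float64(0.0), [-0.88, 0.3, 0.62, 1.73, -0.25, 1.01, -1.23])]
4 60 [(np.float64(0.0), np.float64(0.0), [-0.83, 0.41, 0.57, 1.75, -0.25, 1.05, -1.22]), (np.
[... 2460 characters left out ...]
0.33, -1.12])]
1 30 [(np.float64(0.0), np.float64(0.0), [1.12, -0.17, -1.24, 2.35, -0.81, 0.47, -0.55]), (np.float64(0.0), np.float64(0.0), [1.16, -0.29, -1.24, 2.19, -0.78, 0.68, -0.66])]
1 40 [(np.float64(0.0), np.float64(0.0), [1.23, 0.04, -1.47, 2.21, -0.1, 0.59, -1.21]), (np.float64(0.0), np.float64(0.0), [-0.95, -0.12, 0.63, 2.13, -0.0, 0.77, -1.37])]
1 50 [(np.float64(0.0), np.float64(0.0), [-1.06, 0.03, 0.77, 2.16, -0.08, 0.79, -1.28]), (np.float64(0.0), np.float64(0.0), [-1.05, 0.02, 0.74, 1.99, -0.06, 0.96, -1.33])]
1 60 [(np.float64(0.0), np.float64(0.0), [0.84, 0.6, -1.43, 1.94, 0.65, 1.19, -1.88]), (np.float64(0.0), np.float64(0.0), [-0.6, 0.16, 0.27, 1.83, -0.05, 1.16, -1.36])]
```

```bash
python3 - <<'E'
from h import *
s=readout.read_state(); j=s["joint_positions"]
P=dict(a=(.473,-.2601,-12.2),b=(.4973,-.3966,-26.9),c=(.532,-.0078,-10.3),d=(.478,-.143,-22.7))
for n,(x,y,az) in P.items():
  for phi in (30,40,50):
    ph=parR(az)[:,0]; p=np.array([x,y,.008])+.024*ph
    o=[]
    for dz in (0,.1):
        q,e,w=ik(p+[0,0,dz],Rdown(az,-phi),np.array([-.64,.65,.8,1.7,-.5,1.2,-1.4])); o.append((round(e,1),round(w,1),q.round(2).tolist()))
    print(n,phi,o)
E
```

```text
a 30 [(np.float64(0.0), np.float64(0.0), [0.0, 0.87, 0.57, 1.37, -0.28, 1.53, -1.19]), (np.float64(0.0), np.float64(0.0), [-0.01, 0.75, 0.6, 1.33, -0.23, 1.68, -1.19])]
a 40 [(np.float64(0.0), np.float64(0.0), [-0.02, 1.04, 0.68, 1.2, -0.34, 1.74, -1.14]), (np.float64(0.0), np.float64(0.0), [0.16, 0.84, 0.35, 1.16, -0.09, 1.86, -1.29])]
a 50 [(np.float64(0.0), np.float64(0.0), [-0.05, 1.25, 0.86, 1.03, -0.47, 1.96, -1.05]), (np.float64(0.0), np.float64(0.0), [-0.01, 1.09, 0.78, 1.02, -0.33, 2.06, -1.08])]
b 30 [(np.float64(0.0), np.float64(0.0), [0.29, 1.08, 0.59, 0.98, -0.38, 1.71, -1.24]), (np.float64(0.0), np.float64(0.0), [0.19, 1.09, 0.94, 0.94, -0.58, 1.9, -1.12])]
b 40 [(np.float64(0.0), np.float64(0.0), [0.48, 1.19, 0.24, 0.71, -0.12, 1.94, -1.39]), (np.float64(0.9), np.float64(0.6), [0.45, 1.1, 0.32, 0.69, -0.15, 2.06, -1.36])]
b 50 [(np.float64(7.3), np.float64(4.6), [0.45, 1.29, 0.34, 0.61, -0.17, 2.06, -1.36]), (np.float64(13.6), np.float64(8.7), [0.42, 1.1, 0.36, 0.72, -0.15, 2.06, -1.34])]
c 30 [(np.float64(0.0), np.float64(0.0), [-0.34, 0.85, 0.52, 1.38, -0.4, 1.55, -1
[... 239 characters left out ...]
0.31, 1.88, -1.58])]
c 50 [(np.float64(0.0), np.float64(0.0), [-0.32, 1.19, 0.72, 1.04, -0.59, 2.0, -1.4]), (np.float64(0.0), np.float64(0.0), [-0.03, 0.96, 0.11, 1.0, -0.2, 2.05, -1.7])]
d 30 [(np.float64(0.0), np.float64(0.0), [-0.13, 0.8, 0.57, 1.49, -0.39, 1.51, -1.43]), (np.float64(0.0), np.float64(0.0), [-0.14, 0.67, 0.58, 1.44, -0.33, 1.66, -1.47])]
d 40 [(np.float64(0.0), np.float64(0.0), [-0.19, 1.01, 0.76, 1.34, -0.54, 1.75, -1.32]), (np.float64(0.0), np.float64(0.0), [-0.01, 0.79, 0.45, 1.29, -0.3, 1.84, -1.51])]
d 50 [(np.float64(0.0), np.float64(0.0), [-0.08, 1.11, 0.65, 1.17, -0.49, 1.92, -1.37]), (np.float64(0.0), np.float64(0.0), [0.51, 0.93, -0.44, 1.11, 0.11, 2.02, -1.89])]
```

```bash
python3 - <<'E'
from pl import *
s,R=st(); g,RR=getg(); p=s["ee_pos"]
R1=parR(-10.2)@RR
a,b=plan(p,R,[.57,.03,.16],R1,N=12); 
a,b=plan(a,b,[.5553,-.0107,.035],R1)
a,b=plan(a,b,[.5553,-.0107,.0095],R1)
E
```

```text
t 11.82 p [0.5651 0.1481 0.2081] x [ 0.46  -0.886 -0.058] y [ 0.702  0.404 -0.586] F [ 0.1  0.3 -1.9] w 0.0615
N 12 row [np.float64(0.0105), np.float64(0.0023), np.float64(-0.0026), np.float64(-5.0), np.float64(2.96), np.float64(-1.48)]
  path mid [0.583, 0.081, 0.177] end [0.5696 0.03   0.16  ]
N 4 row [np.float64(0.0108), np.float64(0.031), np.float64(0.0035), np.float64(-0.01), np.float64(0.0), np.float64(-0.01)]
  path mid [0.559, -0.0, 0.066] end [ 0.5552 -0.0105  0.0352]
N 1 row [np.float64(0.0003), np.float64(0.0253), np.float64(0.0045), np.float64(-0.0), np.float64(0.0), np.float64(0.01)]
  path mid [0.555, -0.011, 0.009] end [ 0.5553 -0.0107  0.0095]
```

arm_command --targets '[[[0.0105, 0.0023, -0.0026, -5, 2.96, -1.48], [0.0105, 0.0023, -0.0026, -5, 2.96, -1.48], [0.0105, 0.0023, -0.0026, -5, 2.96, -1.48], [0.0105, 0.0023, -0.0026, -5, 2.96, -1.48], [0.0105, 0.0023, -0.0026, -5, 2.96, -1.48], [0.0105, 0.0023, -0.0026, -5, 2.96, -1.48], [0.0105, 0.0023, -0.0026, -5, 2.96, -1.48], [0.0105, 0.0023, -0.0026, -5, 2.96, -1.48], [0.0105, 0.0023, -0.0026, -5, 2.96, -1.48], [0.0105, 0.0023, -0.0026, -5, 2.96, -1.48], [0.0105, 0.0023, -0.0026, -5, 2.96, -1.48], [0.0105, 0.0023, -0.0026, -5, 2.96, -1.48]]]'

```text
time: 12.82
ee_pos: [0.5689, 0.0286, 0.1605]
eef_rot: [-0.489, 0.589, -0.497, 0.409]
ft_force: [0.6, -0.5, -2.8]
width: 0.0615
```

```bash
python3 - <<'E'
from pl import *
s,R=st(); log(); print(s["joint_positions"].round(3)); g,RR=getg(); p=s["ee_pos"]
R1=parR(-10.2)@RR
a,b=plan(p,R,[.5553,-.0107,.04],R1)
a,b=plan(a,b,[.5553,-.0107,.0105],R1)
E
```

```text
t 12.82 p [0.5689 0.0286 0.1605] x [-0.187 -0.982  0.004] y [-0.17   0.029 -0.985] F [ 0.6 -0.5 -2.8] w 0.0615
[-0.61   0.441  0.67   1.568 -0.295  1.405 -1.648]
N 4 row [np.float64(0.0103), np.float64(0.0299), np.float64(0.0036), np.float64(0.06), np.float64(-0.15), np.float64(0.11)]
  path mid [0.558, -0.001, 0.07] end [ 0.5552 -0.0108  0.0402]
N 1 row [np.float64(0.0001), np.float64(0.0293), np.float64(0.0051), np.float64(0.01), np.float64(0.0), np.float64(0.01)]
  path mid [0.555, -0.011, 0.01] end [ 0.5553 -0.0107  0.0105]
```

arm_command --targets '[[[0.0103, 0.03, 0.0036, 0, -0.15, 0.1], [0.0103, 0.03, 0.0036, 0, -0.15, 0.1], [0.0103, 0.03, 0.0036, 0, -0.15, 0.1], [0.0103, 0.03, 0.0036, 0, -0.15, 0.1], [0, 0.018, 0.003, 0, 0, 0], [0, 0.0105, 0.002, 0, 0, 0], [0, 0, 0, 0, 0, 0]]]'

```text
time: 13.4
ee_pos: [0.5557, -0.0093, 0.0088]
eef_rot: [-0.49, 0.588, -0.491, 0.416]
ft_force: [-0.4, 1.3, -0.9]
width: 0.0615
```

arm_command --targets '[[[0, 0, 0, 0, 0, 0], [0, 0, 0, 0, 0, 0], [0, 0, 0, 0, 0, 0], [0, 0, 0, 0, 0, 0], [0, 0, 0, -6, 0, 0], [0, 0, 0, -6, 0, 0], [0, 0, 0, -6, 0, 0], [0, 0, 0, -6, 0, 0], [0, 0, 0, -6, 0, 0], [0, 0, 0, 0, 0, 0]]]' --hand 1

```text
time: 14.23
ee_pos: [0.5559, -0.0084, 0.0064]
eef_rot: [-0.583, 0.695, -0.318, 0.274]
ft_force: [-1.3, 3.1, 6.4]
width: 0.087
```

```bash
python3 - <<'E'
from pl import *
s,R=st(); log(); print(s["joint_positions"].round(3))
c=cam("wrist"); save(c,"w10",None,1.2)
c=cam("side"); save(c,"s10",(180,120,330,260),4)
E
```

```text
t 14.23 p [ 0.5559 -0.0084  0.0064] x [-0.17  -0.985 -0.01 ] y [-0.636  0.118 -0.763] F [-1.3  3.1  6.4] w 0.087
[-0.291  0.996  0.524  1.204 -0.442  1.767 -1.475]
```

View pics/w10.png

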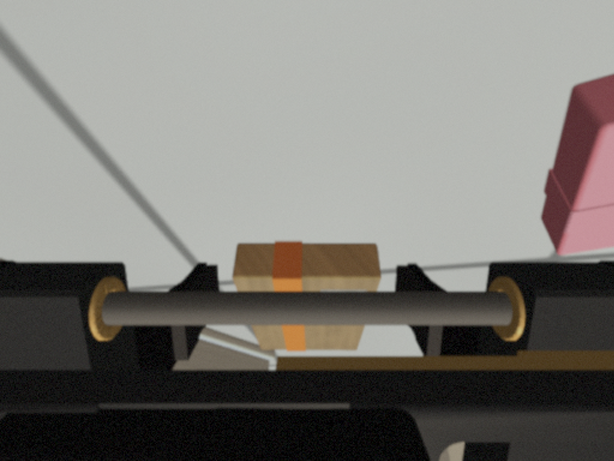

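View pics/s10.png

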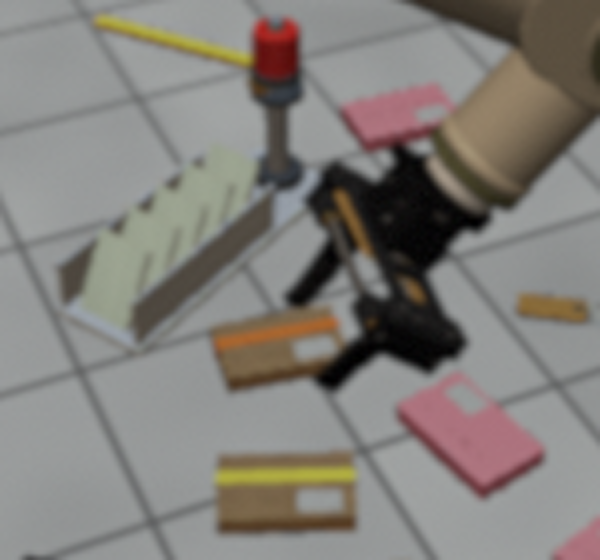

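arm_command --targets '[[[0, 0.0015, -0.005, 0, 0, 0], [0, 0, 0, 0, 0, 0]]]'

```text
time: 14.5
ee_pos: [0.5517, -0.0069, 0.0127]
eef_rot: [-0.581, 0.694, -0.322, 0.279]
ft_force: [0.5, 0.4, 0.7]
width: 0.0871
```

arm_command --targets '[[[0, 0, 0, 0, 0, 0], [0, 0, 0, 0, 0, 0], [0, 0, 0, 0, 0, 0], [0, 0, 0, 0, 0, 0], [0, 0, 0, 0, 0, 0], [0, 0, 0, 0, 0, 0]]]' --hand 0 --grip_force 45

```text
time: 15.0
ee_pos: [0.552, -0.0071, 0.012]
eef_rot: [-0.581, 0.694, -0.322, 0.279]
ft_force: [-0.7, -0.4, 2.0]
width: 0.0612
```

```bash
python3 - <<'E'
from pl import *
s,R=st(); log(); p=s["ee_pos"]
z=R[:,2];az=np.degrees(np.arctan2(z[1],z[0]));print("az",az,"phi",np.degrees(np.arcsin(-z[2])))
C=np.array([.5327,-.0052,.009]); gl=parR(az).T@(p-C); print(gl)
g,RR=setg(az,gl[0],p,R); 
a,b=plan(p,R,[.55,.02,.14],R)
print("A'");a,b=plan(a,b,*sgoal(4,.075,18,.002,g,RR,.06,.05)); print(ik(a,b,s["joint_positions"],n=6))
print("A");a,b=plan(a,b,*sgoal(4,.075,18,.002,g,RR)); print(ik(a,b,s["joint_positions"],n=6))
for q in ((4,.045,18,.002),(4,.025,25,.002),(4,.004,30,.003)):
    print(q);a,b=plan(a,b,*sgoal(*q,g,RR))
E
```

```text
t 15.0 p [ 0.552  -0.0071  0.012 ] x [-0.17  -0.985 -0.013] y [-0.627  0.118 -0.77 ] F [-0.7 -0.4  2. ] w 0.0612
az -9.145897967518115 phi 39.6122223087904
[0.01932045 0.00116292 0.00298404]
N 4 row [np.float64(-0.007), np.float64(-0.0235), np.float64(-0.0216), np.float64(0.0), np.float64(0.0), np.float64(0.0)]
  path mid [0.55, 0.013, 0.108] end [0.5499 0.0199 0.1398]
A'
N 13 row [np.float64(-0.0109), np.float64(-0.0041), np.float64(-0.0006), np.float64(5.26), np.float64(-3.27), np.float64(-0.2)]
  path mid [0.558, 0.092, 0.174] end [0.5288 0.1479 0.2025]
(array([ 1.11890789, -0.32035141, -1.16539232,  2.12142065, -0.80929958,
        0.763593  , -0.65864927]), np.float64(2.4055804048255474e-07), np.float64(1.2356860508000947e-07))
A
N 3 row [np.float64(0.0006), np.float64(0.0249), np.float64(0.0079), np.float64(-0.01), np.float64(-0.01), np.float64(0.01)]
  path mid [0.564, 0.167, 0.169] end [0.5812 0.1772 0.1521]
(array([-0.33000386,  0.0174432 ,  0.03930128,  2.10717857, -0.30119718,
        0.48560065, -1.10925566]), np.float64(6.661092882248247e-10), np.float64(7.765502553290553e-10))
(4, 0.045, 18, 0.002)
N 1 row [np.float64(0.0002), np.float64(0.014), np.float64(-0.0266), np.float64(0.0), np.float64(0.01), np.float64(-0.01)]
  path mid [0.568, 0.17, 0.126] end [0.5682 0.1698 0.126 ]
(4, 0.025, 25, 0.002)
N 2 row [np.float64(0.0002), np.float64(0.0081), np.float64(-0.006), np.float64(-3.5), np.float64(0.06), np.float64(-0.0)]
  path mid [0.566, 0.169, 0.106] end [0.5665 0.1687 0.106 ]
(4, 0.004, 30, 0.003)
N 1 row [np.float64(0.0002), np.float64(0.0159), np.float64(-0.014), np.float64(-5.0), np.float64(0.09), np.float64(-0.0)]
  path mid [0.561, 0.166, 0.086] end [0.5614 0.1659 0.0856]
```

arm_command --targets '[[[-0.002, -0.008, -0.007, 0, 0, 0], [-0.004, -0.0155, -0.0145, 0, 0, 0], [-0.007, -0.0235, -0.0216, 0, 0, 0], [-0.007, -0.0235, -0.0216, 0, 0, 0], [-0.007, -0.0235, -0.0216, 0, 0, 0], [0, 0, 0, 0, 0, 0]]]'

```text
time: 15.5
ee_pos: [0.5521, 0.0202, 0.1462]
eef_rot: [-0.58, 0.692, -0.323, 0.283]
ft_force: [1.2, 0.3, -0.9]
width: 0.0612
```

```bash
python3 - <<'E'
from pl import *
s,R=st(); log(); print(s["joint_positions"].round(3)); p=s["ee_pos"];g,RR=getg()
print("A'");a,b=plan(p,R,*sgoal(4,.075,18,.002,g,RR,.06,.05))
c=cam("wrist"); save(c,"w11",None,1.2)
c=cam("side"); save(c,"s11",(180,80,330,240),4)
E
```

```text
t 15.5 p [0.5521 0.0202 0.1462] x [-0.168 -0.986 -0.016] y [-0.62   0.118 -0.776] F [ 1.2  0.3 -0.9] w 0.0612
[-0.349  0.819  0.56   1.184 -0.416  1.933 -1.537]
A'
N 13 row [np.float64(-0.0108), np.float64(-0.0035), np.float64(-0.0007), np.float64(5.22), np.float64(-3.26), np.float64(-0.2)]
  path mid [0.558, 0.092, 0.177] end [0.5286 0.1477 0.2018]
```

View pics/w11.png

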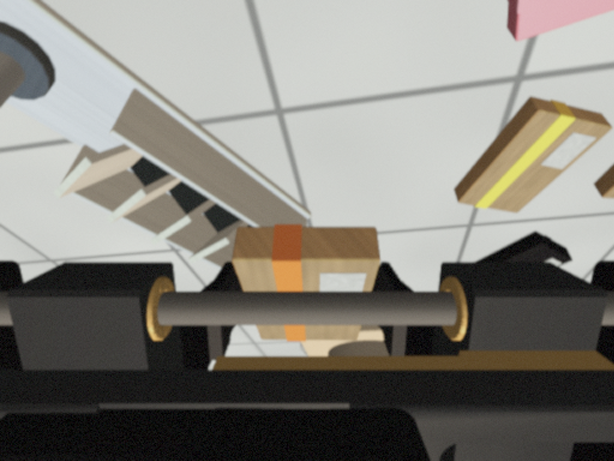

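View pics/s11.png

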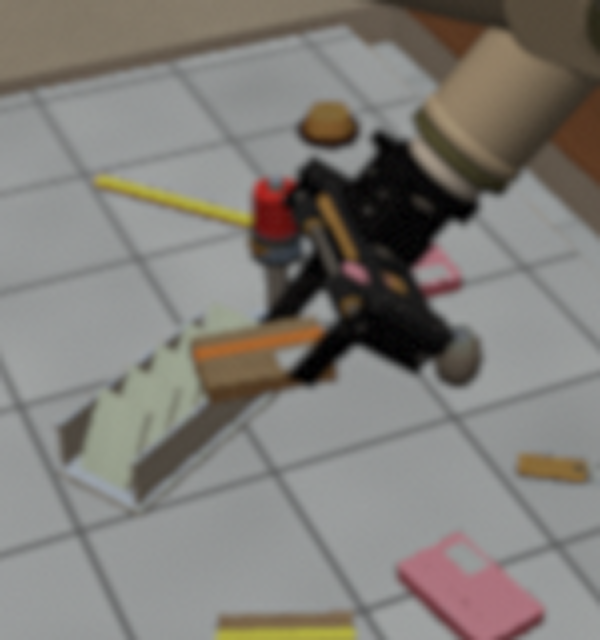

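arm_command --targets '[[[-0.0108, -0.0035, -0.0007, 5.22, -3.26, -0.2], [-0.0108, -0.0035, -0.0007, 5.22, -3.26, -0.2], [-0.0108, -0.0035, -0.0007, 5.22, -3.26, -0.2], [-0.0108, -0.0035, -0.0007, 5.22, -3.26, -0.2], [-0.0108, -0.0035, -0.0007, 5.22, -3.26, -0.2], [-0.0108, -0.0035, -0.0007, 5.22, -3.26, -0.2], [-0.0108, -0.0035, -0.0007, 5.22, -3.26, -0.2], [-0.0108, -0.0035, -0.0007, 5.22, -3.26, -0.2], [-0.0108, -0.0035, -0.0007, 5.22, -3.26, -0.2], [-0.0108, -0.0035, -0.0007, 5.22, -3.26, -0.2]]]'

```text
time: 16.43
ee_pos: [0.5445, 0.1208, 0.1833]
eef_rot: [-0.476, 0.369, -0.424, 0.676]
ft_force: [-0.3, 0.3, -1.1]
width: 0.0613
```

arm_command --targets '[[[-0.0108, -0.0035, -0.0007, 5.22, -3.26, -0.2], [-0.0108, -0.0035, -0.0007, 5.22, -3.26, -0.2], [-0.0108, -0.0035, -0.0007, 5.22, -3.26, -0.2], [0, 0, 0, 0, 0, 0], [0, 0, 0, 0, 0, 0]]]'

```text
time: 16.85
ee_pos: [0.5251, 0.1463, 0.1936]
eef_rot: [-0.418, 0.25, -0.432, 0.759]
ft_force: [-0.2, -0.1, -0.2]
width: 0.0612
```

```bash
python3 - <<'E'
from pl import *
s,R=st(); log(); print(s["joint_positions"].round(3)); p=s["ee_pos"];g,RR=getg()
t=sgoal(4,.075,18,.002,g,RR,.06,.05); print("err", (p-t[0]).round(4), np.degrees(Ro.from_matrix(t[1].T@R).magnitude()))
print("A");a,b=plan(p,R,*sgoal(4,.075,18,.002,g,RR))
c=cam("wrist"); save(c,"w12",None,1.2)
c=cam("side"); save(c,"s12",(180,80,330,240),4)
E
```

```text
t 16.85 p [0.5251 0.1463 0.1936] x [ 0.502 -0.865 -0.019] y [ 0.447  0.278 -0.85 ] F [-0.2 -0.1 -0.2] w 0.0612
[-0.734 -0.223  0.434  2.198 -0.086  0.612 -1.277]
err [-0.0041 -0.0012 -0.0084] 0.6898585519874117
A
N 3 row [np.float64(0.0007), np.float64(0.0231), np.float64(0.0108), np.float64(0.21), np.float64(-0.07), np.float64(-0.06)]
  path mid [0.562, 0.167, 0.166] end [0.5812 0.1774 0.152 ]
```

View pics/w12.png

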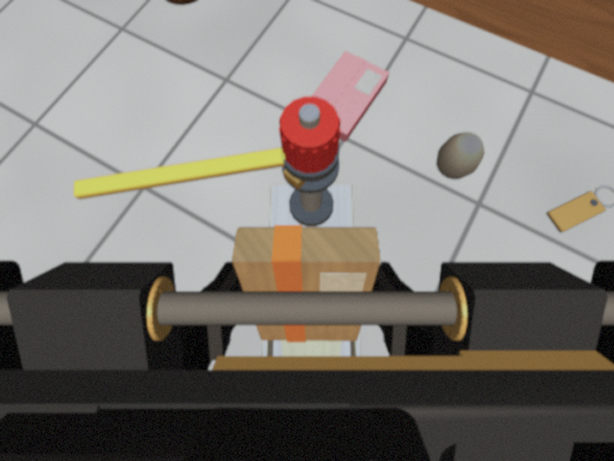

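View pics/s12.png

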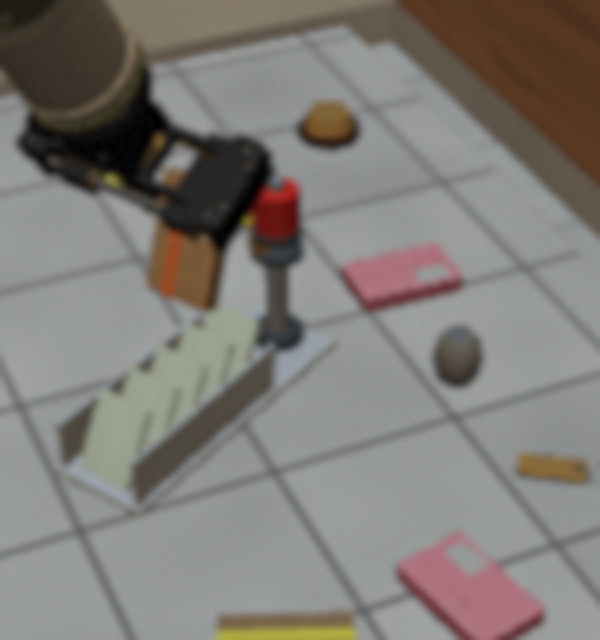

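arm_command --targets '[[[0.0007, 0.0231, 0.0108, 0.2, 0, 0], [0.0007, 0.0231, 0.0108, 0.2, 0, 0], [0.0007, 0.0231, 0.0108, 0.2, 0, 0], [0, 0, 0, 0, 0, 0], [0, 0, 0, 0, 0, 0]]]'

```text
time: 17.37
ee_pos: [0.5841, 0.1775, 0.152]
eef_rot: [-0.415, 0.247, -0.434, 0.761]
ft_force: [-0.4, -0.6, -2.7]
width: 0.0613
```

```bash
python3 - <<'E'
from pl import *
s,R=st(); log(); print(s["joint_positions"].round(3)); p=s["ee_pos"];g,RR=getg()
t=sgoal(4,.075,18,.002,g,RR); print("err", (p-t[0]).round(4), np.degrees(Ro.from_matrix(t[1].T@R).magnitude()))
a,b=plan(p,R,*sgoal(4,.045,18,.002,g,RR))
c=cam("wrist"); save(c,"w13",None,1.2)
c=cam("side"); save(c,"s13",(200,90,300,200),6)
E
```

```text
t 17.37 p [0.5841 0.1775 0.152 ] x [ 0.501 -0.865 -0.016] y [ 0.455  0.28  -0.845] F [-0.4 -0.6 -2.7] w 0.0613
[-0.806  0.003  0.523  2.121 -0.307  0.49  -1.101]
err [0.0029 0.0003 0.    ] 0.18703329892063641
N 1 row [np.float64(-0.0009), np.float64(0.0126), np.float64(-0.0288), np.float64(0.11), np.float64(-0.15), np.float64(0.0)]
  path mid [0.568, 0.17, 0.126] end [0.5682 0.1698 0.126 ]
```

View pics/w13.png

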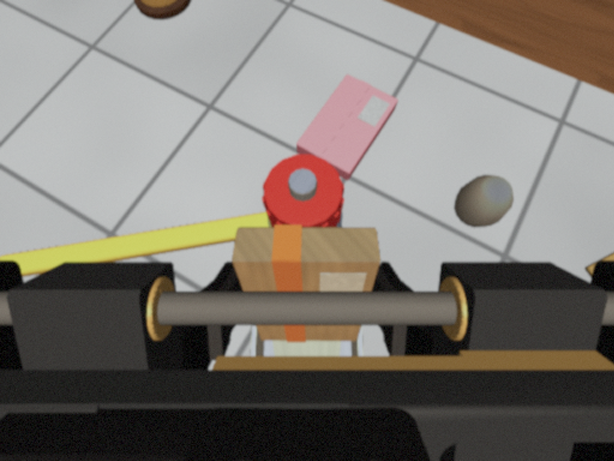

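View pics/s13.png

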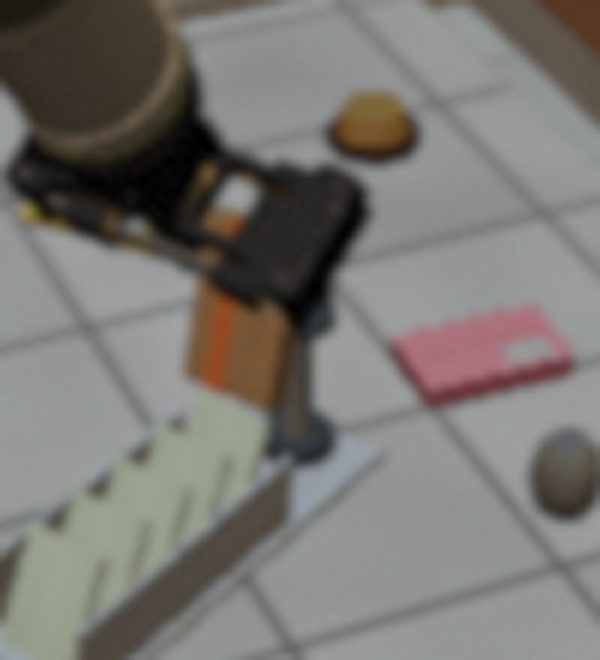

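```bash
cat >> pl.py <<'E'
def parcel_now(s=None):
    s=s or readout.read_state(); g,RR=getg(); R=Ro.from_quat(s["eef_rot"]).as_matrix()
    L=R@RR.T; return s["ee_pos"]-L@g, L
def overlay(name,camname,box,sc,par=True):
    c=cam(camname); x0,y0,x1,y1=box
    im=cv2.resize(c["pixels"][y0:y1,x0:x1],None,fx=sc,fy=sc,interpolation=cv2.INTER_CUBIC)
    f=lambda X:tuple(int(v) for v in (w2px(c,X)-[x0,y0]+.5)*sc)
    if par:
        C,L=parcel_now(); 
        for sx,sy,sz in itertools.product([-1,1],repeat=3):
            cv2.circle(im,f(C+L@[.05*sx,.031*sy,.009*sz]),3,(255,0,255) if sx<0 else (255,255,0),-1)
    a=np.radians(YAW);u=np.array([np.cos(a),np.sin(a),0]);v=np.array([-u[1],u[0],0])
    for i in range(5):
        e=np.array([.5065,.1346,.071])+u*.036*(i-2)
        cv2.line(im,f(e+v*.025),f(e-v*.025),(0,0,255),1)
    cv2.imwrite(f"pics/{name}.png",im)
E
python3 -c "
from pl import *
overlay('o13','side',(200,90,300,200),6)
C,L=parcel_now();print(C)"
```

```text
[0.58102786 0.17567368 0.13488512]
```

View pics/o13.png

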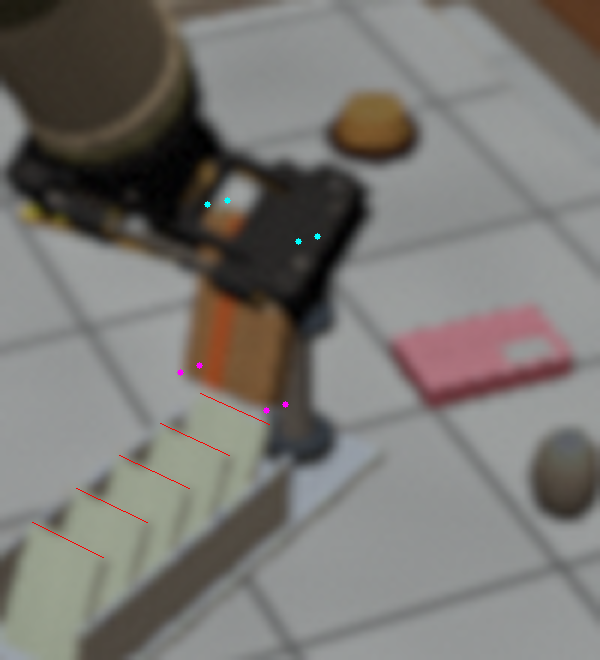

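arm_command --targets '[[[-0.0005, 0.0063, -0.0144, 0, 0, 0], [-0.0004, 0.0063, -0.0144, 0, 0, 0], [0, 0, 0, 0, 0, 0], [0, 0, 0, 0, 0, 0]]]'

```text
time: 17.85
ee_pos: [0.5674, 0.1697, 0.1282]
eef_rot: [-0.412, 0.247, -0.434, 0.762]
ft_force: [0.9, 0.1, -0.5]
width: 0.0618
```

```bash
python3 - <<'E'
from pl import *
s,R=st(); log(); p=s["ee_pos"];g,RR=getg()
t=sgoal(4,.045,18,.002,g,RR); print("err", (p-t[0]).round(4), np.degrees(Ro.from_matrix(t[1].T@R).magnitude()))
a,b=plan(p,R,*sgoal(4,.025,25,.002,g,RR),N=3)
a,b=plan(a,b,*sgoal(4,.003,30,.003,g,RR),N=3)
overlay('o14','side',(200,90,300,200),6)
E
```

```text
t 17.85 p [0.5674 0.1697 0.1282] x [ 0.501 -0.865 -0.018] y [ 0.458  0.283 -0.843] F [ 0.9  0.1 -0.5] w 0.0618
err [-0.0008 -0.0001  0.0022] 0.3049800912821718
N 3 row [np.float64(0.0002), np.float64(0.0062), np.float64(-0.0041), np.float64(-2.38), np.float64(-0.04), np.float64(-0.04)]
  path mid [0.567, 0.169, 0.113] end [0.5664 0.1689 0.106 ]
N 3 row [np.float64(0.0001), np.float64(0.0056), np.float64(-0.0048), np.float64(-1.67), np.float64(0.03), np.float64(0.0)]
  path mid [0.563, 0.167, 0.092] end [0.5609 0.1657 0.0848]
```

View pics/o14.png

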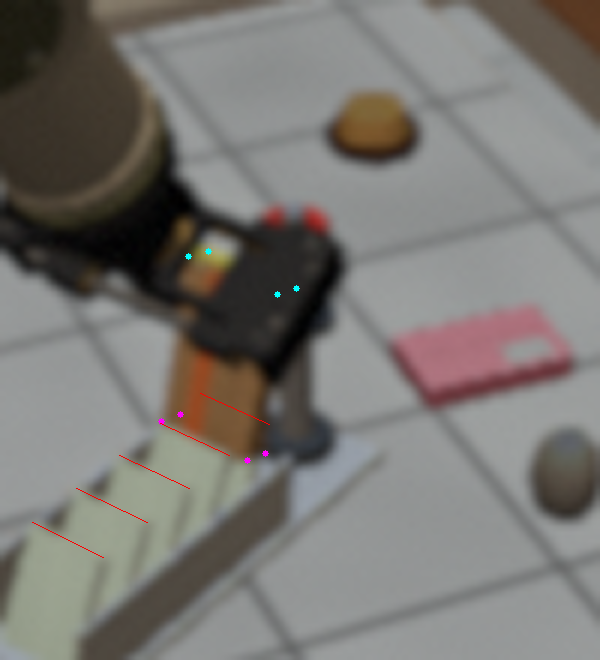

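arm_command --targets '[[[0.0002, 0.0062, -0.0041, -2.38, 0, 0], [0.0002, 0.0062, -0.0041, -2.38, 0, 0], [0.0002, 0.0062, -0.0041, -2.38, 0, 0], [0, 0, 0, 0, 0, 0]]]'

```text
time: 18.23
ee_pos: [0.5679, 0.1702, 0.1064]
eef_rot: [-0.46, 0.273, -0.418, 0.735]
ft_force: [-0.7, 1.1, -1.9]
width: 0.0613
```

arm_command --targets '[[[0, 0.0056, -0.0048, -1.67, 0, 0], [0, 0.0056, -0.0048, -1.67, 0, 0], [0, 0.0056, -0.0048, -1.67, 0, 0], [0, 0, 0, 0, 0, 0]]]'

```text
time: 18.57
ee_pos: [0.5603, 0.1664, 0.0831]
eef_rot: [-0.492, 0.292, -0.405, 0.713]
ft_force: [0.0, 0.3, -1.4]
width: 0.0614
```

```bash
python3 - <<'E'
from pl import *
s,R=st(); log(); p=s["ee_pos"];g,RR=getg()
t=sgoal(4,.003,30,.003,g,RR); print("err", (p-t[0]).round(4), np.degrees(Ro.from_matrix(t[1].T@R).magnitude()))
overlay('o15','side',(200,90,300,200),6)
E
```

```text
t 18.57 p [0.5603 0.1664 0.0831] x [ 0.502 -0.865 -0.017] y [ 0.29   0.187 -0.939] F [ 0.   0.3 -1.4] w 0.0614
err [-0.0006  0.0008 -0.0017] 0.25470989085209167
```

View pics/o15.png

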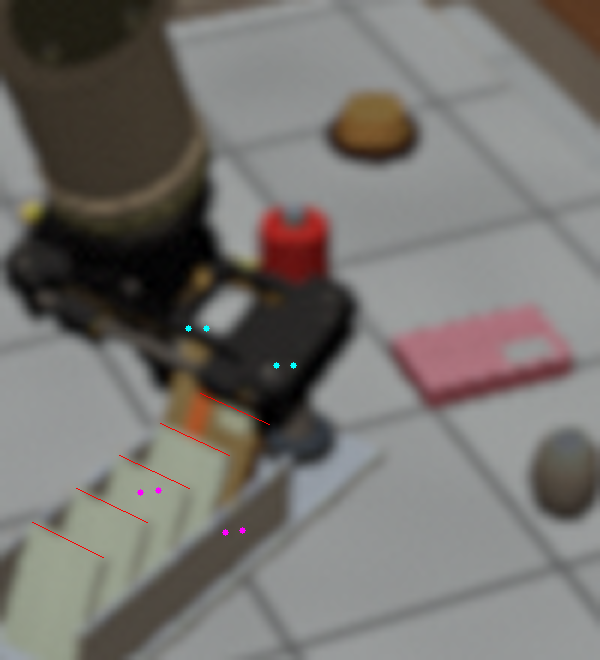

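arm_command --targets '[[[0, 0.0013, -0.0015, 0, 0, 0], [0, 0.0013, -0.0015, 0, 0, 0], [0, 0, 0, 0, 0, 0], [0, 0, 0, 0, 0, 0]]]'

```text
time: 18.95
ee_pos: [0.5602, 0.1658, 0.0821]
eef_rot: [-0.49, 0.291, -0.406, 0.715]
ft_force: [3.2, 1.3, 4.9]
width: 0.0613
```

arm_command --targets '[[[0, 0, 0, 0, 0, 0], [0, 0, 0, 0, 0, 0], [0, 0, 0, 0, 0, 0], [0, 0, 0, 0, 0, 0], [0, -0.02, 0, 0, 0, 0], [0, -0.035, 0, 0, 0, 0], [0, -0.035, 0, 0, 0, 0], [0, -0.035, 0, 0, 0, 0]]]' --hand 1

```text
time: 19.62
ee_pos: [0.5215, 0.1408, 0.1985]
eef_rot: [-0.492, 0.291, -0.406, 0.713]
ft_force: [0.5, 0.8, -0.1]
width: 0.0865
```

```bash
python3 - <<'E'
from pl import *
s,R=st(); log(); print(s["joint_positions"].round(3))
c=cam("side"); save(c,"s16",(190,70,300,200),5)
c=cam("wrist"); save(c,"w16",None,1.2)
E
```

```text
t 19.62 p [0.5215 0.1408 0.1985] x [ 0.501 -0.865 -0.017] y [ 0.292  0.187 -0.938] F [ 0.5  0.8 -0.1] w 0.0865
[-0.856 -0.125  0.54   2.041 -0.034  0.866 -1.339]
```

View pics/s16.png

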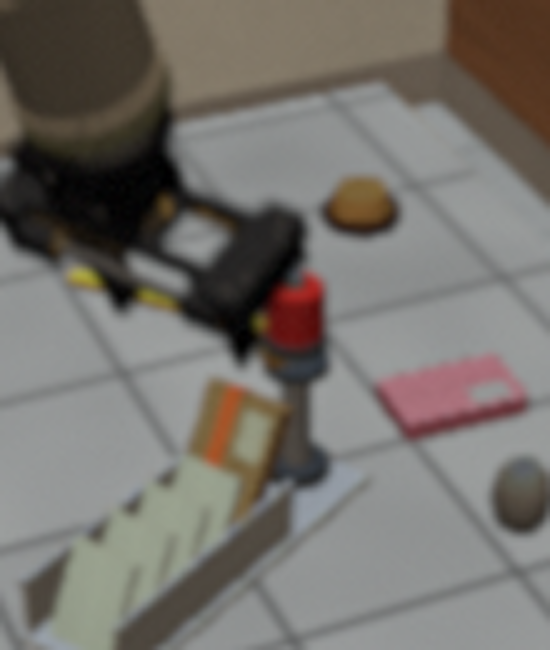

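View pics/w16.png

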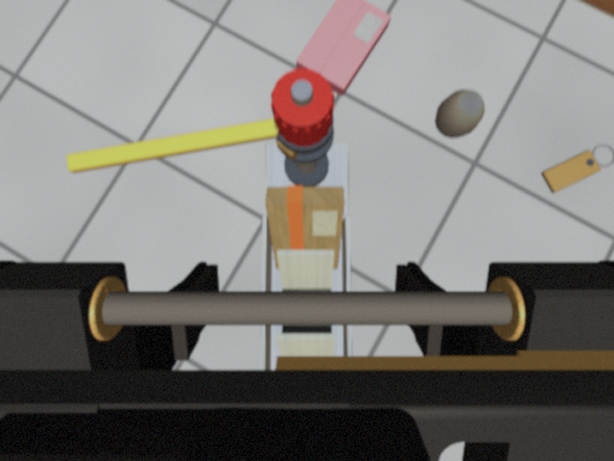

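```bash
cat >> pl.py <<'E'
SEED=dict(a=(349,229),b=(404,218),c=(249,208),d=(303,228))
def parcels(c,names="abd",z=.018,show=None):
    hsv=cv2.cvtColor(c["pixels"],cv2.COLOR_BGR2HSV); m=cv2.inRange(hsv,(5,60,50),(125,255,255))
    m=cv2.morphologyEx(m,cv2.MORPH_CLOSE,cv2.getStructuringElement(cv2.MORPH_ELLIPSE,(9,9)))
    rng=dict(a=((105,100,50),(125,255,255)),b=((45,80,50),(80,255,255)),d=((24,120,90),(34,255,255)))
    k,l,sta,cen=cv2.connectedComponentsWithStats(m)
    for n in names:
        t=cv2.inRange(hsv,*rng[n]); ids=np.bincount(l[(t>0)&(l>0)],minlength=k)
        for i in np.argsort(-ids)[:2]:
            if ids[i]<40: continue
            cnt,_=cv2.findContours((l==i).astype(np.uint8),0,2)
            W=np.array([px2w(c,*q[0],z)[:2] for q in cnt[0]],np.float32)
            (cx,cy),(w,h),an=cv2.minAreaRect(W); b=cv2.boxPoints(((cx,cy),(w,h),an)); L=max([b[1]-b[0],b[2]-b[1]],key=np.linalg.norm)
            az=np.degrees(np.arctan2(L[1],L[0])); az=(az+90)%180-90
            print(n,round(cx,4),round(cy,4),round(w,3),round(h,3),"az",round(az,1))
E
python3 - <<'E'
from pl import *
t=cam("top"); parcels(t); save(t,"t17",(130,100,440,330),2.4)
s,R=st(); p=s["ee_pos"]
az=-22.7;ph=parR(az)[:,0]; G=np.array([.478,-.1425,.011])+.019*ph; R1=Rdown(az,-40)
print(fk(ik(G,R1,s["joint_positions"])[0])[0]-G)
a,b=plan(p,R,[.51,.02,.2],Rdown(0,-10))
a,b=plan(a,b,G+[0,0,.08],R1); a,b=plan(a,b,G,R1)
E
```

```text
a 0.4729 -0.2603 0.062 0.103 az -12.5
b 0.4973 -0.3966 0.062 0.104 az -26.9
d 0.3218 0.1828 0.64 0.327 az 27.6
d 0.4769 -0.1444 0.06 0.104 az -21.6
t 19.77 p [0.5233 0.1419 0.2007] x [ 0.502 -0.865 -0.018] y [ 0.297  0.192 -0.936] F [ 0.5  0.9 -0.3] w 0.0869
[-1.25421905e-08  8.33557418e-09 -6.45627395e-09]
N 7 row [np.float64(0.0162), np.float64(-0.0014), np.float64(-0.007), np.float64(-4.24), np.float64(4.32), np.float64(-0.55)]
  path mid [0.523, 0.071, 0.197] end [0.5098 0.0203 0.2002]
N 6 row [np.float64(0.0292), np.float64(0.0156), np.float64(0.009), np.float64(-4.93), np.float64(3.47), np.float64(1.62)]
  path mid [0.514, -0.095, 0.128] end [ 0.4955 -0.1501  0.0912]
N 3 row [np.float64(-0.0001), np.float64(0.0205), np.float64(0.0172), np.float64(0.0), np.float64(-0.0), np.float64(-0.01)]
  path mid [0.496, -0.15, 0.038] end [ 0.4956 -0.1498  0.0109]
```

View pics/t17.png

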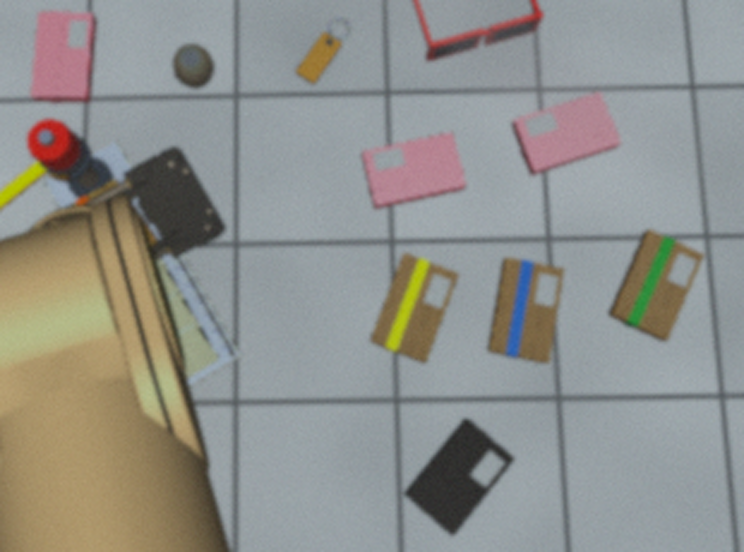

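arm_command --targets '[[[0.0162, -0.0014, -0.007, -4.24, 4.32, -0.55], [0.0162, -0.0014, -0.007, -4.24, 4.32, -0.55], [0.0162, -0.0014, -0.007, -4.24, 4.32, -0.55], [0.0162, -0.0014, -0.007, -4.24, 4.32, -0.55], [0.0162, -0.0014, -0.007, -4.24, 4.32, -0.55], [0.0162, -0.0014, -0.007, -4.24, 4.32, -0.55], [0.0162, -0.0014, -0.007, -4.24, 4.32, -0.55]]]'

```text
time: 20.35
ee_pos: [0.5085, 0.02, 0.1966]
eef_rot: [0.544, -0.543, 0.454, -0.45]
ft_force: [0.6, -0.8, 0.4]
width: 0.0869
```

arm_command --targets '[[[0.0292, 0.0156, 0.009, -4.93, 3.47, 1.62], [0.0292, 0.0156, 0.009, -4.93, 3.47, 1.62], [0.0292, 0.0156, 0.009, -4.93, 3.47, 1.62], [0.0292, 0.0156, 0.009, -4.93, 3.47, 1.62], [0.0292, 0.0156, 0.009, -4.93, 3.47, 1.62], [0.0292, 0.0156, 0.009, -4.93, 3.47, 1.62], [0, 0, 0, 0, 0, 0], [0, 0, 0, 0, 0, 0]]]'

```text
time: 21.02
ee_pos: [0.4914, -0.1531, 0.0848]
eef_rot: [-0.503, 0.757, -0.35, 0.227]
ft_force: [0.3, 1.1, 0.8]
width: 0.0869
```

```bash
cat >> pl.py <<'E'
def down(x,y,az,phi=40,z=.011,s_=.019):
    s,R=st(); p=s["ee_pos"]; print(s["joint_positions"].round(2)); c=cam("wrist")
    save(c,"wd_%d"%int(s["time"]*100),None,1.2); print("wd_%d"%int(s["time"]*100))
    f=lambda X:(w2px(c,X)+.5)*1.2
    P=parR(az); C=np.array([x,y,.018])
    for q in ((.05,.031),(.05,-.031)): print("pred far corner px",f(C+P@[q[0],q[1],0]).round(0))
    G=np.array([x,y,z])+s_*P[:,0]; plan(p,R,G,Rdown(az,-phi),N=3)
E
python3 -c "
from pl import *
down(.478,-.1433,-22.4)"
```

```text
t 21.02 p [ 0.4914 -0.1531  0.0848] x [-0.391 -0.92   0.008] y [-0.602  0.249 -0.759] F [0.3 1.1 0.8] w 0.0869
[-0.16  0.88  0.71  1.33 -0.44  1.84 -1.38]
wd_2101
pred far corner px [238. 140.]
pred far corner px [357. 138.]
N 3 row [np.float64(-0.0014), np.float64(0.0181), np.float64(0.0167), np.float64(0.21), np.float64(-0.26), np.float64(-0.01)]
  path mid [0.494, -0.152, 0.036] end [ 0.4956 -0.1507  0.0109]
```

View pics/wd_2101.png

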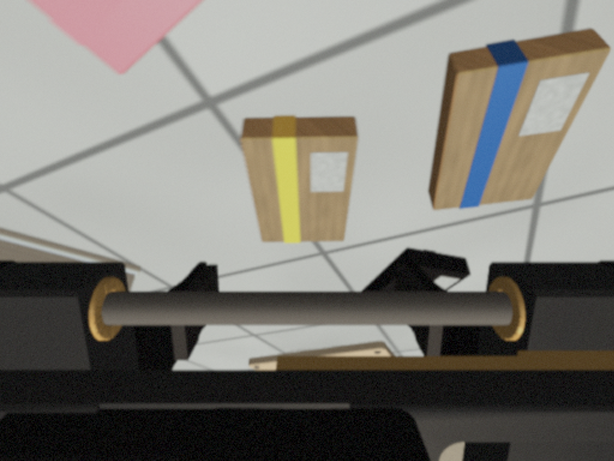

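arm_command --targets '[[[-0.0014, 0.018, 0.0167, 0.2, -0.2, 0], [-0.001, 0.018, 0.0167, 0.2, -0.2, 0], [-0.001, 0.018, 0.0167, 0.2, -0.2, 0], [0, 0, 0, 0, 0, 0], [0, 0, 0, 0, 0, 0]]]'

```text
time: 21.48
ee_pos: [0.4994, -0.1473, 0.0166]
eef_rot: [-0.505, 0.751, -0.353, 0.239]
ft_force: [0.1, 0.6, 0.4]
width: 0.0872
```

arm_command --targets '[[[0, 0, 0, 0, 0, 0], [0, 0, 0, 0, 0, 0], [0, 0, 0, 0, 0, 0], [0, 0, 0, 0, 0, 0], [0, 0, 0, 0, 0, 0]]]' --hand 0 --grip_force 45

```text
time: 21.9
ee_pos: [0.4993, -0.1493, 0.0166]
eef_rot: [-0.504, 0.751, -0.354, 0.239]
ft_force: [2.0, -0.9, 4.3]
width: 0.0615
```

```bash
cat >> pl.py <<'E'
def grabbed(x,y,k,mid=None,img=True):
    s,R=st(); log(); p=s["ee_pos"]
    z=R[:,2];az=np.degrees(np.arctan2(z[1],z[0]));print("az",az,"phi",np.degrees(np.arcsin(-z[2])))
    c=cam("wrist"); n="wg_%d"%int(s["time"]*100); save(c,n,None,1.2); print(n)
    C=np.array([x,y,.018]);P=parR(az); gl=P.T@(p-C); print("g",gl)
    f=lambda X:(w2px(c,X)+.5)*1.2
    C2=p-P@np.array([gl[0],0,0]);C2[2]=.018
    for q in ((.05,.031),(.05,-.031)): print("pred far corner px",f(C2+P@[q[0],q[1],0]).round(0))
    g,RR=setg(az,gl[0],p,R)
    m=mid if mid is not None else [p[0]+.01,p[1]+.02,.15]
    print("lift");a,b=plan(p,R,m,R)
    print("pre");a,b=plan(a,b,*sgoal(k,.10,30,.004,g,RR,.04,.05)); print("ik",ik(a,b,s["joint_positions"],n=6)[1:])
    print("A");a,b=plan(a,b,*sgoal(k,.08,30,.004,g,RR)); print(a)
E
python3 -c "
from pl import *
grabbed(.478,-.1433,3)"
```

```text
t 21.9 p [ 0.4993 -0.1493  0.0166] x [-0.379 -0.926 -0.002] y [-0.588  0.242 -0.772] F [ 2.  -0.9  4.3] w 0.0615
az -22.13964988147831 phi 39.471813175470814
wg_2190
g [ 0.02198628  0.00245043 -0.00140824]
pred far corner px [234. 256.]
pred far corner px [380. 257.]
lift
N 4 row [np.float64(-0.0057), np.float64(-0.026), np.float64(-0.0209), np.float64(0.0), np.float64(0.0), np.float64(0.0)]
  path mid [0.507, -0.134, 0.117] end [ 0.5093 -0.1291  0.1501]
pre
N 12 row [np.float64(-0.0249), np.float64(-0.0048), np.float64(0.0019), np.float64(4.63), np.float64(-4.46), np.float64(-0.74)]
  path mid [0.563, 0.033, 0.189] end [0.5336 0.1505 0.2241]
ik (np.float64(3.6770188951850404e-05), np.float64(2.505868764622666e-05))
A
N 3 row [np.float64(0.0002), np.float64(0.0246), np.float64(0.0015), np.float64(-0.01), np.float64(-0.02), np.float64(0.0)]
  path mid [0.551, 0.16, 0.179] end [0.5599 0.1651 0.1565]
[0.55994406 0.16509977 0.15654779]
```

arm_command --targets '[[[0, 0, 0, 0, 0, 0], [0, 0, 0, 0, 0, 0], [0, 0.003, 0.0023, 0, 0, 0], [0, 0.0023, 0.0017, 0, 0, 0], [0, 0, 0, 0, 0, 0]]]' --hand 1

```text
time: 22.37
ee_pos: [0.4983, -0.1485, 0.0083]
eef_rot: [-0.504, 0.752, -0.353, 0.238]
ft_force: [-0.2, 0.8, 0.0]
width: 0.0839
```

```bash
python3 -c "
from pl import *
st()"
```

```text
t 22.37 p [ 0.4983 -0.1485  0.0083] x [-0.379 -0.926 -0.003] y [-0.589  0.243 -0.77 ] F [-0.2  0.8  0. ] w 0.0839
```

Height now 8 mm with no table contact. Grip.

arm_command --targets '[[[0, 0, 0, 0, 0, 0], [0, 0, 0, 0, 0, 0], [0, 0, 0, 0, 0, 0], [0, 0, 0, 0, 0, 0], [0, 0, 0, 0, 0, 0]]]' --hand 0 --grip_force 45

```text
time: 22.78
ee_pos: [0.4988, -0.1489, 0.0093]
eef_rot: [-0.504, 0.751, -0.353, 0.239]
ft_force: [-1.5, 0.0, -0.2]
width: 0.0617
```

```bash
python3 -c "
from pl import *
grabbed(.478,-.1433,3)"
```

```text
t 22.78 p [ 0.4988 -0.1489  0.0093] x [-0.379 -0.926 -0.003] y [-0.588  0.243 -0.771] F [-1.5  0.  -0.2] w 0.0617
az -22.125765639972236 phi 39.526907244600565
wg_2278
g [ 0.02139442  0.00265024 -0.00865389]
pred far corner px [232. 271.]
pred far corner px [382. 271.]
lift
N 5 row [np.float64(-0.0045), np.float64(-0.0219), np.float64(-0.0176), np.float64(0.0), np.float64(0.0), np.float64(0.0)]
  path mid [0.505, -0.137, 0.094] end [ 0.5089 -0.1291  0.1499]
pre
N 12 row [np.float64(-0.0251), np.float64(-0.0046), np.float64(0.0025), np.float64(4.63), np.float64(-4.46), np.float64(-0.75)]
  path mid [0.566, 0.034, 0.186] end [0.5391 0.1536 0.2203]
ik (np.float64(5.542127285667169e-07), np.float64(5.306759857465961e-07))
A
N 3 row [np.float64(0.0002), np.float64(0.0247), np.float64(0.0014), np.float64(-0.0), np.float64(-0.01), np.float64(0.02)]
  path mid [0.557, 0.163, 0.175] end [0.5653 0.1681 0.1524]
[0.56526075 0.16805296 0.15235128]
```

View pics/wg_2278.png

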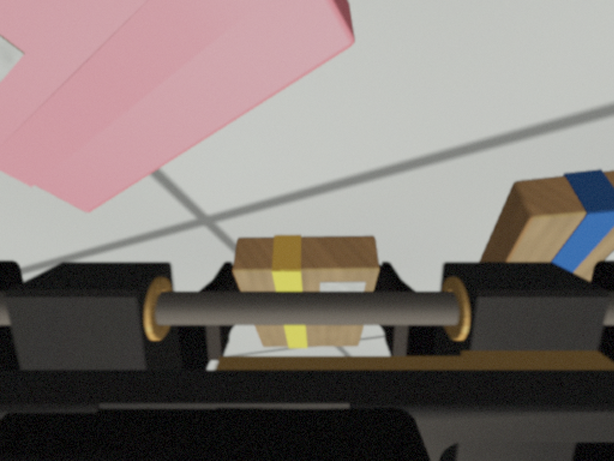

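arm_command --targets '[[[-0.002, -0.01, -0.008, 0, 0, 0], [-0.004, -0.02, -0.016, 0, 0, 0], [-0.0055, -0.0265, -0.0213, 0, 0, 0], [-0.0055, -0.0265, -0.0213, 0, 0, 0], [-0.0055, -0.0265, -0.0213, 0, 0, 0], [-0.025, -0.0046, 0.0025, 4.63, -4.46, -0.75], [-0.025, -0.0046, 0.0025, 4.63, -4.46, -0.75], [-0.025, -0.0046, 0.0025, 4.63, -4.46, -0.75], [-0.025, -0.0046, 0.0025, 4.63, -4.46, -0.75], [-0.025, -0.0046, 0.0025, 4.63, -4.46, -0.75], [-0.025, -0.0046, 0.0025, 4.63, -4.46, -0.75]]]'

```text
time: 23.75
ee_pos: [0.5644, 0.0107, 0.1794]
eef_rot: [-0.528, 0.548, -0.406, 0.506]
ft_force: [-0.3, -0.2, -0.9]
width: 0.0615
```

arm_command --targets '[[[-0.025, -0.0046, 0.0025, 4.63, -4.46, -0.75], [-0.025, -0.0046, 0.0025, 4.63, -4.46, -0.75], [-0.025, -0.0046, 0.0025, 4.63, -4.46, -0.75], [-0.025, -0.0046, 0.0025, 4.63, -4.46, -0.75], [-0.025, -0.0046, 0.0025, 4.63, -4.46, -0.75], [-0.025, -0.0046, 0.0025, 4.63, -4.46, -0.75], [0, 0, 0, 0, 0, 0], [0, 0, 0, 0, 0, 0]]]'

```text
time: 24.42
ee_pos: [0.5376, 0.1535, 0.2211]
eef_rot: [-0.492, 0.287, -0.411, 0.712]
ft_force: [-0.2, -0.7, 0.2]
width: 0.0619
```

```bash
cat >> pl.py <<'E'
def pre(k,d=.08,name=None,off=.004,lean=30,N=None):
    s,R=st(); log(); print(s["joint_positions"].round(2)); p=s["ee_pos"];g,RR=getg()
    L=R@RR.T; rel=leanR(30).T@(p-L@g-slot(k)); print("parcel in slot frame",rel.round(4),"rot",(np.degrees(Ro.from_matrix(leanR(30).T@L).as_rotvec())).round(1))
    a,b=plan(p,R,*sgoal(k,d,lean,off,g,RR),N=N)
    if name: 
        overlay(name,'side',(200,90,300,200),6); save(cam("wrist"),name+"w",None,1.2)
    return a,b
E
python3 -c "
from pl import *
pre(3,.08,'o20')"
```

```text
t 24.42 p [0.5376 0.1535 0.2211] x [ 0.498 -0.867 -0.004] y [ 0.302  0.178 -0.936] F [-0.2 -0.7  0.2] w 0.0619
[-0.86 -0.1   0.52  1.98 -0.03  0.9  -1.37]
parcel in slot frame [0.1238 0.001  0.0653] rot [ 0.1 -0.1 -0. ]
N 3 row [np.float64(0.0004), np.float64(0.0251), np.float64(0.0017), np.float64(-0.03), np.float64(0.03), np.float64(-0.03)]
  path mid [0.556, 0.163, 0.175] end [0.5652 0.1682 0.1524]
```

View pics/o20.png

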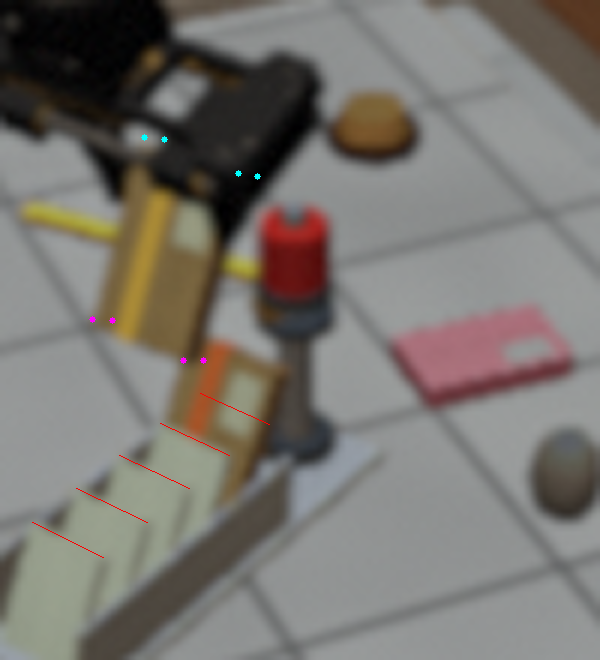

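View pics/o20w.png

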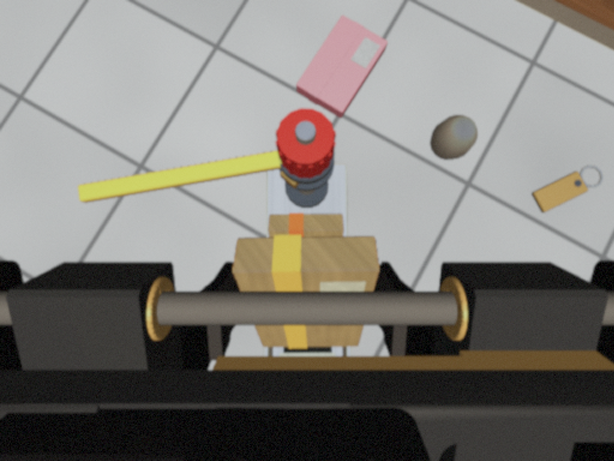

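```bash
cat >> pl.py <<'E'
def sag(deg):
    g,RR=getg(); RR=Rx(1,np.radians(deg))@RR; json.dump([g.tolist(),RR.tolist()],open("grasp.json","w"))
E
python3 -c "
from pl import *
sag(4)
a,b=pre(3,.08,'o21')
"
```

```text
t 24.52 p [0.5395 0.1517 0.2208] x [ 0.494 -0.869 -0.003] y [ 0.303  0.175 -0.937] F [-0.1 -1.1 -2. ] w 0.0616
[-0.86 -0.1   0.53  1.97 -0.03  0.9  -1.37]
parcel in slot frame [ 0.124  -0.0015  0.063 ] rot [-0.1 -4.  -0.1]
N 3 row [np.float64(-0.0004), np.float64(0.0248), np.float64(0.0021), np.float64(-1.33), np.float64(-0.04), np.float64(0.02)]
  path mid [0.557, 0.163, 0.176] end [0.5652 0.1679 0.1526]
```

View pics/o21.png

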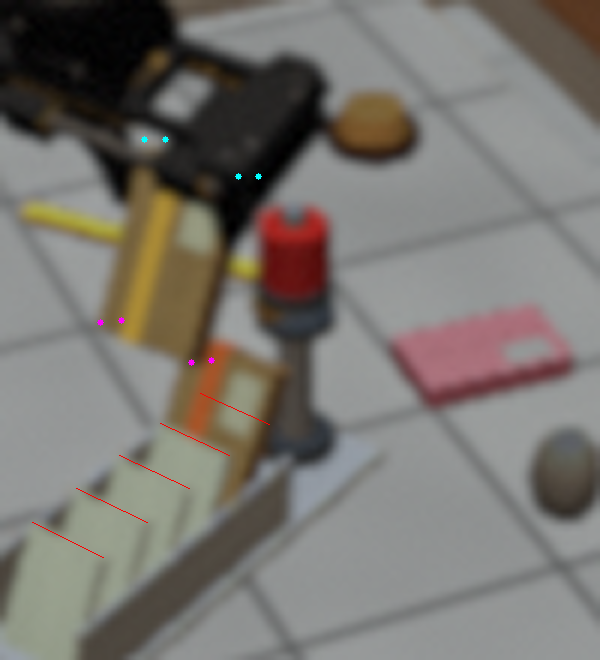

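arm_command --targets '[[[-0.0003, 0.0248, 0.0021, -1.33, 0, 0], [-0.0003, 0.0248, 0.0021, -1.33, 0, 0], [-0.0003, 0.0248, 0.0021, -1.33, 0, 0], [0, 0, 0, 0, 0, 0], [0, 0, 0, 0, 0, 0]]]'

```text
time: 25.03
ee_pos: [0.5652, 0.1672, 0.1503]
eef_rot: [-0.519, 0.302, -0.402, 0.692]
ft_force: [-0.2, -0.6, -1.4]
width: 0.0618
```

```bash
python3 -c "
from pl import *
a,b=pre(3,.045,'o22')
"
```

```text
t 25.03 p [0.5652 0.1672 0.1503] x [ 0.494 -0.869 -0.001] y [ 0.243  0.139 -0.96 ] F [-0.2 -0.6 -1.4] w 0.0618
[-0.86  0.11  0.56  1.94 -0.16  0.84 -1.27]
parcel in slot frame [ 0.0779 -0.0008  0.0034] rot [-0.2  0.2  0.1]
N 1 row [np.float64(-0.0007), np.float64(0.0223), np.float64(-0.0242), np.float64(0.21), np.float64(-0.08), np.float64(0.17)]
  path mid [0.55, 0.159, 0.122] end [0.5501 0.1594 0.1221]
```

View pics/o22.png

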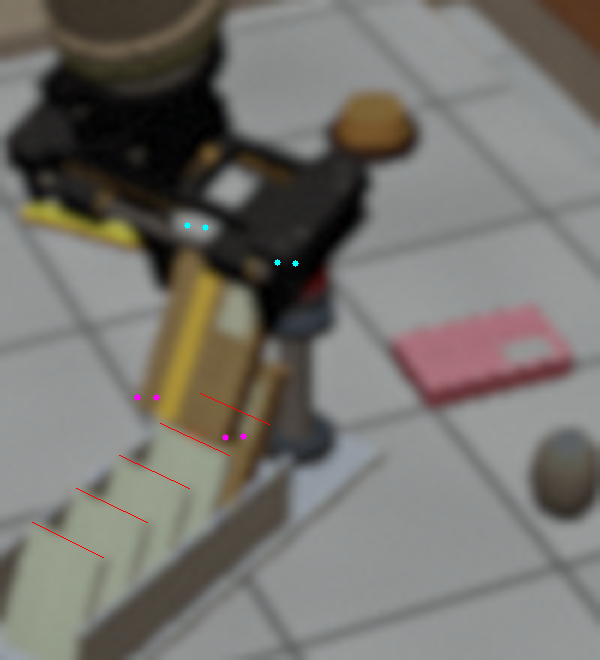

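View pics/o22w.png

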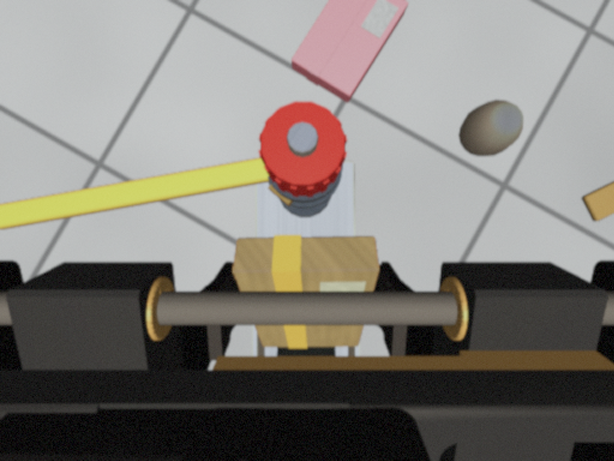

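arm_command --targets '[[[0, 0.0105, -0.0128, 0, 0, 0], [-0.0005, 0.0108, -0.0118, 0, 0, 0], [0, 0, 0, 0, 0, 0], [0, 0, 0, 0, 0, 0]]]'

```text
time: 25.47
ee_pos: [0.5499, 0.1598, 0.126]
eef_rot: [-0.516, 0.301, -0.402, 0.694]
ft_force: [0.9, 0.3, -1.2]
width: 0.0617
```

```bash
python3 -c "
from pl import *
a,b=pre(3,.003,'o23',N=3)
"
```

```text
t 25.47 p [0.5499 0.1598 0.126 ] x [ 0.495 -0.869 -0.003] y [ 0.247  0.144 -0.958] F [ 0.9  0.3 -1.2] w 0.0617
[-0.85  0.1   0.56  2.01 -0.16  0.77 -1.26]
parcel in slot frame [0.0483 0.0004 0.0058] rot [-0.1 -0.1 -0. ]
N 3 row [np.float64(0.0002), np.float64(0.0108), np.float64(-0.0105), np.float64(-0.04), np.float64(-0.03), np.float64(0.01)]
  path mid [0.538, 0.153, 0.099] end [0.5319 0.149  0.086 ]
```

View pics/o23.png

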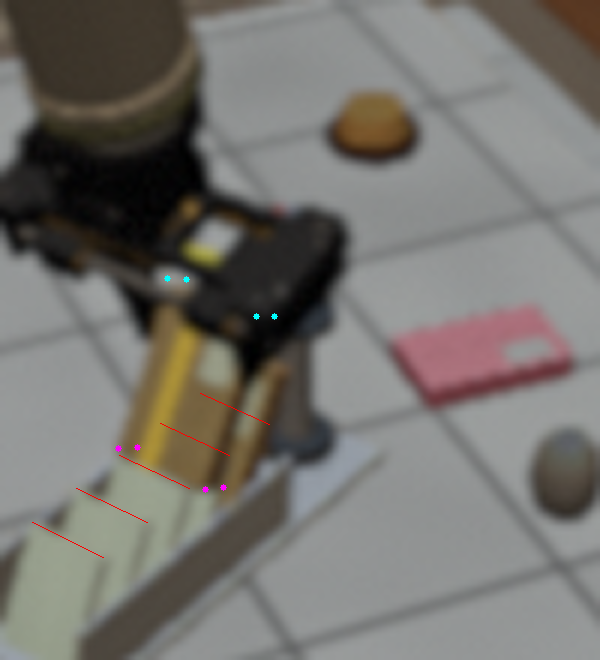

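Parcel bottom is between D3 and D4, no force. Continue down.

arm_command --targets '[[[0, 0.0105, -0.0105, 0, 0, 0], [0, 0.0105, -0.0105, 0, 0, 0], [0, 0.0105, -0.0105, 0, 0, 0], [0, 0.001, -0.001, 0, 0, 0], [0, 0, 0, 0, 0, 0], [0, 0, 0, 0, 0, 0]]]'

```text
time: 26.07
ee_pos: [0.5337, 0.1512, 0.0871]
eef_rot: [-0.514, 0.299, -0.403, 0.695]
ft_force: [8.8, 4.0, -0.5]
width: 0.0614
```

```bash
python3 -c "
from pl import *
a,b=pre(3,.0,'o24',N=1)
"
```

```text
t 26.07 p [0.5337 0.1512 0.0871] x [ 0.496 -0.868 -0.002] y [ 0.252  0.146 -0.957] F [ 8.8  4.  -0.5] w 0.0614
[-0.84  0.11  0.55  2.09 -0.2   0.68 -1.22]
parcel in slot frame [0.0055 0.0009 0.0021] rot [-0.1 -0.5  0.1]
N 1 row [np.float64(0.0009), np.float64(0.0025), np.float64(-0.0052), np.float64(-0.47), np.float64(0.02), np.float64(0.09)]
  path mid [0.53, 0.148, 0.083] end [0.5305 0.1483 0.0832]
```

View pics/o24.png

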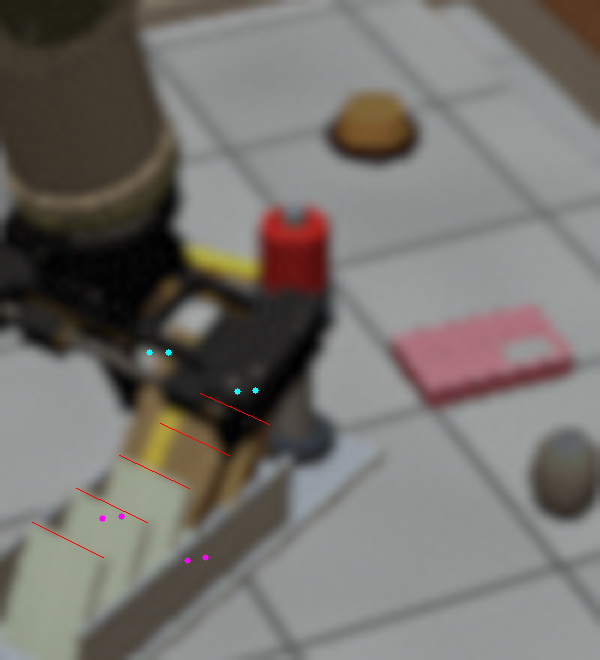

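arm_command --targets '[[[0, 0.0015, 0.001, 0, 0, 0], [0, 0, 0, 0, 0, 0], [0, 0, 0, 0, 0, 0], [0, 0, 0, 0, 0, 0], [0, 0, 0, 0, 0, 0], [0, -0.02, 0, 0, 0, 0], [0, -0.035, 0, 0, 0, 0], [0, -0.035, 0, 0, 0, 0], [0, -0.035, 0, 0, 0, 0]]]' --hand 1

```text
time: 26.92
ee_pos: [0.5002, 0.1314, 0.2038]
eef_rot: [-0.517, 0.302, -0.402, 0.693]
ft_force: [0.9, 0.4, -0.1]
width: 0.0869
```

```bash
python3 - <<'E'
from pl import *
s,R=st(); log(); p=s["ee_pos"]
c=cam("side"); save(c,"s25",(190,70,300,200),5)
t=cam("top"); parcels(t,"ab")
az=-12.3;ph=parR(az)[:,0]; G=np.array([.473,-.260,.009])+.019*ph; R1=Rdown(az,-40)
a,b=plan(p,R,[.51,.02,.2],Rdown(0,-10))
a,b=plan(a,b,G+[0,0,.08],R1); a,b=plan(a,b,G,R1)
E
```

```text
t 26.92 p [0.5002 0.1314 0.2038] x [ 0.495 -0.869 -0.002] y [ 0.245  0.141 -0.959] F [ 0.9  0.4 -0.1] w 0.0869
a 0.4725 -0.26 0.062 0.103 az -12.2
b 0.4973 -0.3966 0.062 0.104 az -26.6
N 7 row [np.float64(0.0158), np.float64(-0.0001), np.float64(-0.0034), np.float64(-3.68), np.float64(4.27), np.float64(-0.25)]
  path mid [0.513, 0.068, 0.2] end [0.5097 0.02   0.2001]
N 9 row [np.float64(0.0319), np.float64(0.0108), np.float64(0.0057), np.float64(-3.32), np.float64(1.25), np.float64(0.58)]
  path mid [0.514, -0.139, 0.139] end [ 0.4912 -0.264   0.089 ]
N 3 row [np.float64(-0.0), np.float64(0.0204), np.float64(0.0172), np.float64(-0.01), np.float64(0.01), np.float64(0.0)]
  path mid [0.491, -0.264, 0.036] end [ 0.4914 -0.264   0.0089]
```

View pics/s25.png

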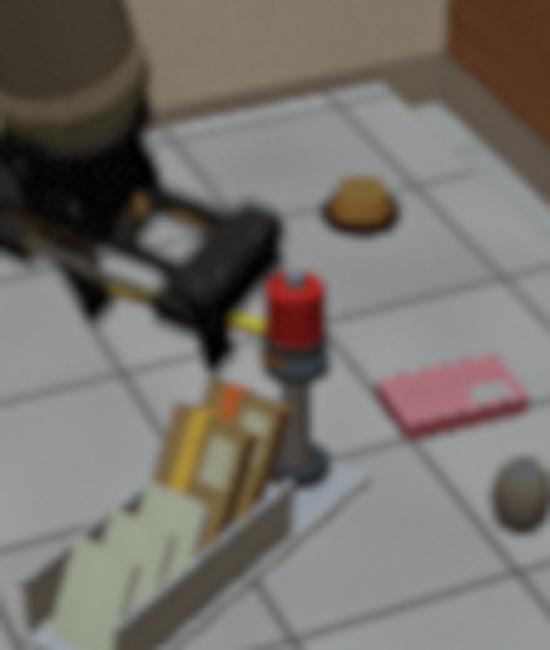

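arm_command --targets '[[[0.0158, 0, -0.0034, -3.68, 4.27, -0.25], [0.0158, 0, -0.0034, -3.68, 4.27, -0.25], [0.0158, 0, -0.0034, -3.68, 4.27, -0.25], [0.0158, 0, -0.0034, -3.68, 4.27, -0.25], [0.0158, 0, -0.0034, -3.68, 4.27, -0.25], [0.0158, 0, -0.0034, -3.68, 4.27, -0.25], [0.0158, 0, -0.0034, -3.68, 4.27, -0.25]]]'

```text
time: 27.6
ee_pos: [0.5106, 0.0207, 0.1979]
eef_rot: [-0.542, 0.543, -0.454, 0.454]
ft_force: [-0.0, -0.1, -0.5]
width: 0.0871
```

arm_command --targets '[[[0.0319, 0.0108, 0.0057, -3.32, 1.25, 0.58], [0.0319, 0.0108, 0.0057, -3.32, 1.25, 0.58], [0.0319, 0.0108, 0.0057, -3.32, 1.25, 0.58], [0.0319, 0.0108, 0.0057, -3.32, 1.25, 0.58], [0.0319, 0.0108, 0.0057, -3.32, 1.25, 0.58], [0.0319, 0.0108, 0.0057, -3.32, 1.25, 0.58], [0.0319, 0.0108, 0.0057, -3.32, 1.25, 0.58], [0.0319, 0.0108, 0.0057, -3.32, 1.25, 0.58], [0.0319, 0.0108, 0.0057, -3.32, 1.25, 0.58], [0, 0, 0, 0, 0, 0], [0, 0, 0, 0, 0, 0], [0, 0, 0, 0, 0, 0]]]'

```text
time: 28.6
ee_pos: [0.4924, -0.2627, 0.0861]
eef_rot: [-0.569, 0.706, -0.329, 0.266]
ft_force: [-0.9, 0.8, -0.7]
width: 0.0869
```

```bash
python3 -c "
from pl import *
down(.473,-.260,-12.3,z=.0085)"; ls -t pics|head -1
```

```text
t 28.6 p [ 0.4924 -0.2627  0.0861] x [-0.212 -0.977 -0.002] y [-0.628  0.137 -0.766] F [-0.9  0.8 -0.7] w 0.0869
[-0.04  0.95  0.72  1.2  -0.31  1.83 -1.12]
wd_2860
pred far corner px [252. 143.]
pred far corner px [368. 143.]
N 3 row [np.float64(0.0005), np.float64(0.0199), np.float64(0.0165), np.float64(-0.01), np.float64(0.04), np.float64(-0.01)]
  path mid [0.492, -0.264, 0.034] end [ 0.4917 -0.264   0.0086]
wd_2860.png
```

View pics/wd_2860.png

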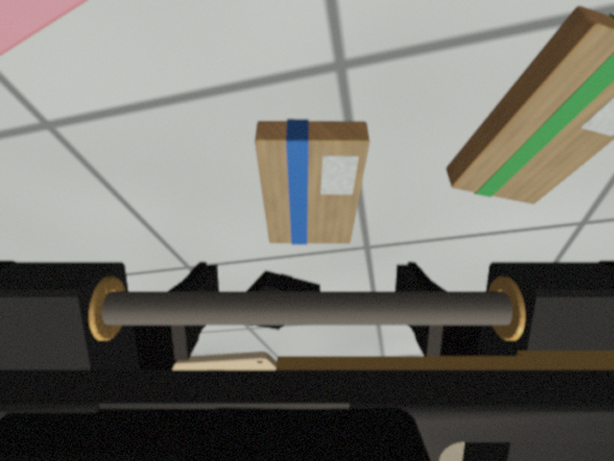

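arm_command --targets '[[[0.001, 0.0199, 0.0165, 0, 0, 0], [0.0005, 0.0199, 0.0165, 0, 0, 0], [0.0005, 0.0199, 0.0165, 0, 0, 0], [0, 0, 0, 0, 0, 0], [0, 0, 0, 0, 0, 0], [0, 0, 0, 0, 0, 0]]]'

```text
time: 29.15
ee_pos: [0.4927, -0.2637, 0.0104]
eef_rot: [-0.569, 0.705, -0.329, 0.267]
ft_force: [-0.4, 0.2, 0.5]
width: 0.087
```

arm_command --targets '[[[0, 0.0012, 0.001, 0, 0, 0], [0, 0, 0, 0, 0, 0], [0, 0, 0, 0, 0, 0], [0, 0, 0, 0, 0, 0], [0, 0, 0, 0, 0, 0], [0, 0, 0, 0, 0, 0]]]' --hand 0 --grip_force 55

```text
time: 29.65
ee_pos: [0.4917, -0.2647, 0.0079]
eef_rot: [-0.569, 0.705, -0.329, 0.266]
ft_force: [-0.2, 0.1, 1.6]
width: 0.0613
```

```bash
python3 -c "
from pl import *
grabbed(.473,-.260,2,mid=[.50,-.22,.17])"
```

```text
t 29.65 p [ 0.4917 -0.2647  0.0079] x [-0.212 -0.977 -0.001] y [-0.627  0.137 -0.767] F [-0.2  0.1  1.6] w 0.0613
az -12.157800991497924 phi 39.939914815564656
wg_2965
g [ 0.01931487 -0.00069134 -0.01008497]
pred far corner px [230. 272.]
pred far corner px [384. 272.]
lift
N 5 row [np.float64(-0.0091), np.float64(-0.0247), np.float64(-0.021), np.float64(0.0), np.float64(0.0), np.float64(0.0)]
  path mid [0.497, -0.238, 0.105] end [ 0.5001 -0.2202  0.1701]
pre
N 12 row [np.float64(-0.0304), np.float64(-0.0029), np.float64(0.004), np.float64(4.76), np.float64(-3.6), np.float64(-0.63)]
  path mid [0.541, -0.012, 0.19] end [0.5077 0.1357 0.2168]
ik (np.float64(3.939392882754941e-05), np.float64(2.4044999460596427e-05))
A
N 3 row [np.float64(0.0002), np.float64(0.0244), np.float64(0.0018), np.float64(0.0), np.float64(0.0), np.float64(0.0)]
  path mid [0.525, 0.145, 0.172] end [0.5342 0.1502 0.1499]
[0.5341747  0.15023041 0.14991622]
```

arm_command --targets '[[[-0.004, -0.01, -0.0085, 0, 0, 0], [-0.008, -0.021, -0.018, 0, 0, 0], [-0.011, -0.031, -0.026, 0, 0, 0], [-0.011, -0.031, -0.026, 0, 0, 0], [-0.011, -0.031, -0.026, 0, 0, 0], [-0.0304, -0.0029, 0.004, 4.76, -3.6, -0.63], [-0.0304, -0.0029, 0.004, 4.76, -3.6, -0.63], [-0.0304, -0.0029, 0.004, 4.76, -3.6, -0.63], [-0.0304, -0.0029, 0.004, 4.76, -3.6, -0.63], [-0.0304, -0.0029, 0.004, 4.76, -3.6, -0.63], [-0.0304, -0.0029, 0.004, 4.76, -3.6, -0.63]]]'

```text
time: 30.62
ee_pos: [0.5415, -0.0405, 0.185]
eef_rot: [0.559, -0.521, 0.389, -0.515]
ft_force: [0.3, -0.4, -0.9]
width: 0.0613
```

arm_command --targets '[[[-0.0304, -0.0029, 0.004, 4.76, -3.6, -0.63], [-0.0304, -0.0029, 0.004, 4.76, -3.6, -0.63], [-0.0304, -0.0029, 0.004, 4.76, -3.6, -0.63], [-0.0304, -0.0029, 0.004, 4.76, -3.6, -0.63], [-0.0304, -0.0029, 0.004, 4.76, -3.6, -0.63], [-0.0304, -0.0029, 0.004, 4.76, -3.6, -0.63], [0, 0, 0, 0, 0, 0], [0, 0, 0, 0, 0, 0], [0, 0, 0, 0, 0, 0]]]'

```text
time: 31.37
ee_pos: [0.5082, 0.1344, 0.2166]
eef_rot: [-0.495, 0.289, -0.411, 0.709]
ft_force: [0.1, 0.0, -1.2]
width: 0.0614
```

```bash
python3 -c "
from pl import *
sag(2)
pre(2,.08,'o30')"
```

```text
t 31.37 p [0.5082 0.1344 0.2166] x [ 0.495 -0.869 -0.003] y [ 0.297  0.172 -0.939] F [ 0.1  0.  -1.2] w 0.0614
[-0.83 -0.18  0.49  2.04  0.02  0.91 -1.4 ]
parcel in slot frame [ 0.1224 -0.001   0.0631] rot [-0.  -2.  -0.1]
N 3 row [np.float64(-0.0003), np.float64(0.0243), np.float64(0.0022), np.float64(-0.66), np.float64(-0.02), np.float64(-0.01)]
  path mid [0.526, 0.145, 0.172] end [0.5341 0.1504 0.15  ]
```

View pics/o30.png

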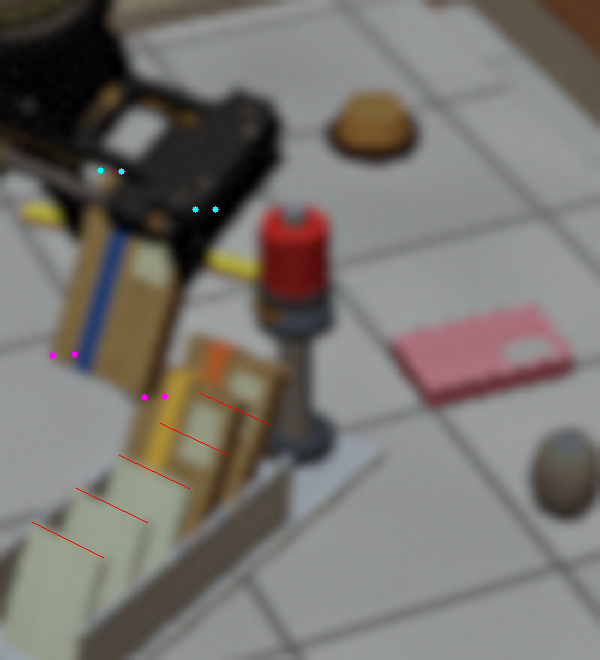

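View pics/o30w.png

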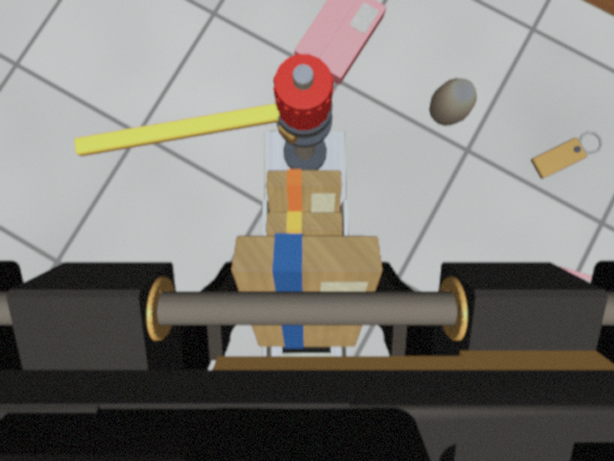

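arm_command --targets '[[[-0.0003, 0.0243, 0.0022, -0.66, 0, 0], [-0.0003, 0.0243, 0.0022, -0.66, 0, 0], [-0.0003, 0.0243, 0.0022, -0.66, 0, 0], [0, 0, 0, 0, 0, 0], [0, 0, 0, 0, 0, 0], [0, 0, 0, 0, 0, 0]]]'

```text
time: 31.97
ee_pos: [0.5348, 0.15, 0.1501]
eef_rot: [-0.507, 0.296, -0.407, 0.7]
ft_force: [1.2, 0.9, -1.7]
width: 0.0612
```

```bash
python3 -c "
from pl import *
a,b=pre(2,.045,'o31',N=2)
"
```

```text
t 31.97 p [0.5348 0.15   0.1501] x [ 0.495 -0.869 -0.001] y [ 0.269  0.154 -0.951] F [ 1.2  0.9 -1.7] w 0.0612
[-0.84  0.    0.53  2.04 -0.09  0.79 -1.31]
parcel in slot frame [ 0.0803 -0.0007  0.0038] rot [-0.1 -0.  -0. ]
N 2 row [np.float64(-0.0003), np.float64(0.0117), np.float64(-0.0132), np.float64(-0.0), np.float64(-0.04), np.float64(0.03)]
  path mid [0.519, 0.142, 0.12] end [0.519  0.1417 0.1197]
```

View pics/o31.png

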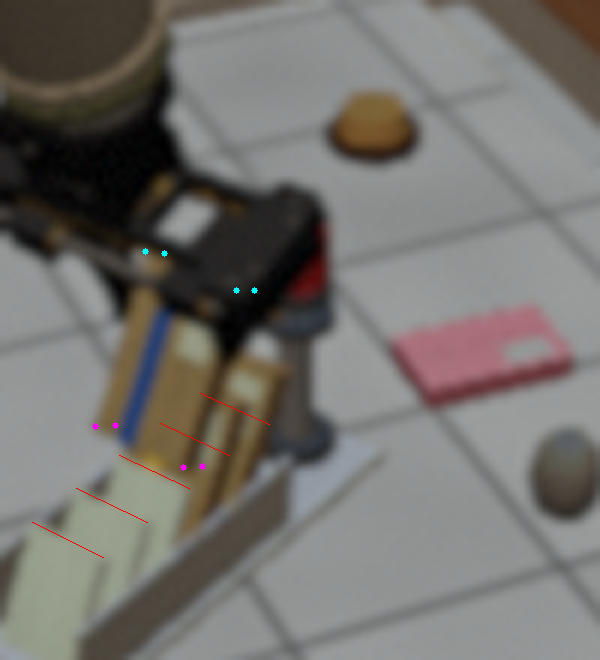

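arm_command --targets '[[[0, 0.0117, -0.0132, 0, 0, 0], [0, 0.0117, -0.0132, 0, 0, 0], [0, 0, 0, 0, 0, 0], [0, 0, 0, 0, 0, 0], [0, 0, 0, 0, 0, 0]]]'

```text
time: 32.48
ee_pos: [0.5197, 0.1425, 0.1207]
eef_rot: [-0.507, 0.295, -0.406, 0.701]
ft_force: [0.7, 0.9, -0.6]
width: 0.0613
```

```bash
python3 -c "
from pl import *
a,b=pre(2,.002,'o32',N=3)
"
```

```text
t 32.48 p [0.5197 0.1425 0.1207] x [ 0.496 -0.868 -0.002] y [ 0.27   0.157 -0.95 ] F [ 0.7  0.9 -0.6] w 0.0613
[-0.84 -0.    0.54  2.11 -0.1   0.72 -1.29]
parcel in slot frame [0.0464 0.0004 0.0036] rot [ 0.  -0.1 -0. ]
N 3 row [np.float64(0.0001), np.float64(0.0098), np.float64(-0.0111), np.float64(-0.05), np.float64(-0.0), np.float64(-0.0)]
  path mid [0.507, 0.135, 0.095] end [0.5003 0.1312 0.0824]
```

View pics/o32.png

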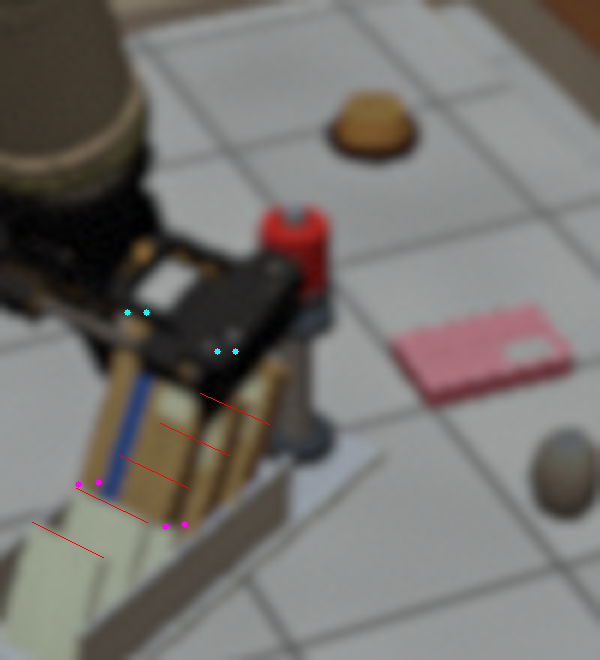

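Blue parcel is between D2 and D3, no force; insert on.

arm_command --targets '[[[0, 0.0099, -0.0108, 0, 0, 0], [0, 0.0099, -0.0108, 0, 0, 0], [0, 0.0099, -0.0108, 0, 0, 0], [0, 0, 0, 0, 0, 0], [0, 0, 0, 0, 0, 0], [0, 0, 0, 0, 0, 0]]]'

```text
time: 33.08
ee_pos: [0.5004, 0.1316, 0.0814]
eef_rot: [-0.507, 0.295, -0.406, 0.7]
ft_force: [0.3, -0.5, -1.2]
width: 0.0611
```

```bash
python3 -c "
from pl import *
a,b=pre(2,.0,N=1)
"
```

```text
t 33.08 p [0.5004 0.1316 0.0814] x [ 0.496 -0.868 -0.002] y [ 0.269  0.155 -0.951] F [ 0.3 -0.5 -1.2] w 0.0611
[-0.83  0.01  0.54  2.19 -0.14  0.63 -1.24]
parcel in slot frame [0.0013 0.0004 0.0032] rot [ 0. -0.  0.]
N 1 row [np.float64(0.0004), np.float64(0.0003), np.float64(-0.0015), np.float64(-0.03), np.float64(0.01), np.float64(-0.01)]
  path mid [0.499, 0.131, 0.081] end [0.4994 0.1306 0.0807]
```

Essentially on the floor. Release, retract.

arm_command --targets '[[[0, 0, 0, 0, 0, 0], [0, 0, 0, 0, 0, 0], [0, 0, 0, 0, 0, 0], [0, 0, 0, 0, 0, 0], [0, -0.02, 0, 0, 0, 0], [0, -0.035, 0, 0, 0, 0], [0, -0.035, 0, 0, 0, 0], [0, -0.035, 0, 0, 0, 0], [0, 0, 0, 0, 0, 0]]]' --hand 1

```text
time: 33.83
ee_pos: [0.4682, 0.1119, 0.2064]
eef_rot: [-0.504, 0.294, -0.408, 0.702]
ft_force: [1.4, 0.7, 1.5]
width: 0.0869
```

```bash
python3 - <<'E'
from pl import *
s,R=st(); log(); p=s["ee_pos"]
c=cam("side"); save(c,"s35",(190,70,300,200),5)
t=cam("top"); parcels(t,"b")
az=-26.8;ph=parR(az)[:,0]; G=np.array([.4975,-.3966,.0085])+.019*ph; R1=Rdown(az,-37)
a,b=plan(p,R,[.50,.02,.2],Rdown(0,-10))
a,b=plan(a,b,G+[0,0,.07],R1); print(ik(a,b,np.array([0,.95,.72,1.2,-.31,1.83,-1.12]))); a,b=plan(a,b,G,R1)
E
```

```text
t 33.83 p [0.4682 0.1119 0.2064] x [ 0.495 -0.869 -0.002] y [ 0.276  0.16  -0.948] F [1.4 0.7 1.5] w 0.0869
b 0.4973 -0.3966 0.062 0.104 az -27.1
N 7 row [np.float64(0.0141), np.float64(0.0007), np.float64(0.0005), np.float64(-3.99), np.float64(4.27), np.float64(-0.34)]
  path mid [0.493, 0.061, 0.203] end [0.5004 0.0199 0.1997]
N 13 row [np.float64(0.0323), np.float64(0.005), np.float64(0.011), np.float64(-2.04), np.float64(1.91), np.float64(0.83)]
  path mid [0.54, -0.21, 0.141] end [ 0.5149 -0.4049  0.0785]
(array([ 0.33388911,  1.11010373,  0.60353801,  0.80684843, -0.3553173 ,
        1.96128011, -1.25478362]), np.float64(4.180660415483334e-06), np.float64(2.803911844423212e-06))
N 3 row [np.float64(0.0001), np.float64(0.0187), np.float64(0.014), np.float64(0.0), np.float64(-0.02), np.float64(-0.0)]
  path mid [0.515, -0.405, 0.032] end [ 0.5146 -0.4051  0.0084]
```

View pics/s35.png

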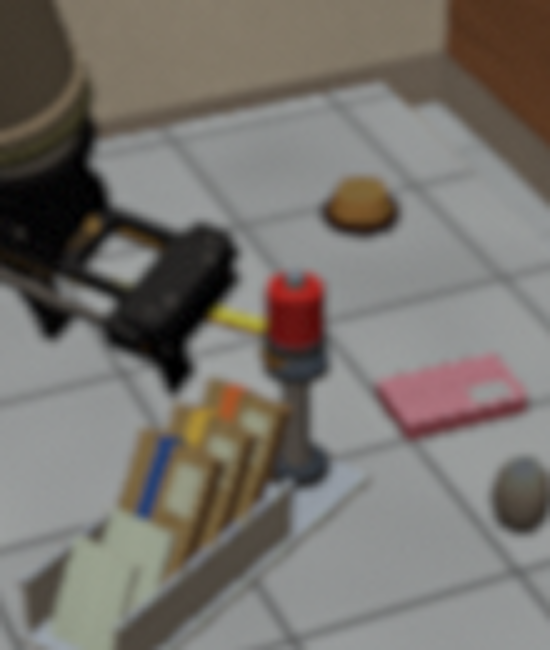

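arm_command --targets '[[[0.0141, 0.0007, 0.0005, -3.99, 4.27, -0.34], [0.0141, 0.0007, 0.0005, -3.99, 4.27, -0.34], [0.0141, 0.0007, 0.0005, -3.99, 4.27, -0.34], [0.0141, 0.0007, 0.0005, -3.99, 4.27, -0.34], [0.0141, 0.0007, 0.0005, -3.99, 4.27, -0.34], [0.0141, 0.0007, 0.0005, -3.99, 4.27, -0.34], [0.0141, 0.0007, 0.0005, -3.99, 4.27, -0.34]]]'

```text
time: 34.52
ee_pos: [0.4985, 0.02, 0.1917]
eef_rot: [0.546, -0.543, 0.453, -0.449]
ft_force: [0.5, -0.5, 0.0]
width: 0.0867
```

```bash
python3 - <<'E'
from pl import *
t=cam("top");save(t,"t36",(330,90,512,300),3)
for q in((453,120),(458,192),(510,118)): print(px2w(t,*q,0.02))
E
```

```text
[ 0.75197488 -0.54586683  0.02      ]
[ 0.56033382 -0.53802689  0.02      ]
[ 0.75435097 -0.69301657  0.02      ]
```

View pics/t36.png

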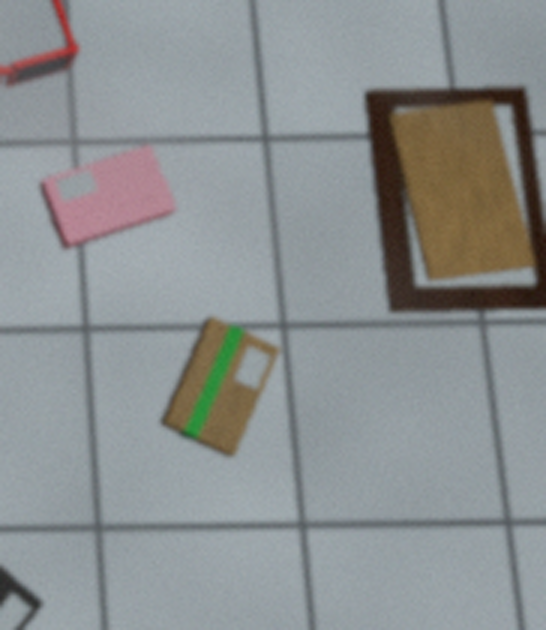

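arm_command --targets '[[[0.0323, 0.005, 0.011, -2.04, 1.91, 0.83], [0.0323, 0.005, 0.011, -2.04, 1.91, 0.83], [0.0323, 0.005, 0.011, -2.04, 1.91, 0.83], [0.0323, 0.005, 0.011, -2.04, 1.91, 0.83], [0.0323, 0.005, 0.011, -2.04, 1.91, 0.83], [0.0323, 0.005, 0.011, -2.04, 1.91, 0.83], [0.0323, 0.005, 0.011, -2.04, 1.91, 0.83], [0.0323, 0.005, 0.011, -2.04, 1.91, 0.83], [0.0323, 0.005, 0.011, -2.04, 1.91, 0.83], [0.0323, 0.005, 0.011, -2.04, 1.91, 0.83], [0.0323, 0.005, 0.011, -2.04, 1.91, 0.83], [0.0323, 0.005, 0.011, -2.04, 1.91, 0.83]]]'

```text
time: 35.57
ee_pos: [0.52, -0.3744, 0.0815]
eef_rot: [-0.479, 0.749, -0.386, 0.247]
ft_force: [1.9, -0.5, 0.5]
width: 0.0869
```

arm_command --targets '[[[0.0323, 0.003, 0.011, -2.04, 1.91, 0.83], [0, 0, 0, 0, 0, 0], [0, 0, 0, 0, 0, 0], [0, 0, 0, 0, 0, 0]]]'

```text
time: 35.9
ee_pos: [0.5132, -0.4058, 0.0736]
eef_rot: [-0.471, 0.763, -0.379, 0.229]
ft_force: [0.9, 0.5, 0.0]
width: 0.0869
```

```bash
python3 -c "
from pl import *
down(.4975,-.3966,-26.9,phi=37,z=.0085)"; cp pics/$(ls -t pics|head -1) pics/wdb.png
```

```text
t 35.9 p [ 0.5132 -0.4058  0.0736] x [-0.45  -0.893  0.008] y [-0.545  0.268 -0.794] F [0.9 0.5 0. ] w 0.0869
[ 0.3   1.14  0.71  0.81 -0.43  1.97 -1.22]
wd_3590
pred far corner px [244. 159.]
pred far corner px [364. 159.]
N 3 row [np.float64(-0.0005), np.float64(0.0171), np.float64(0.0134), np.float64(0.13), np.float64(-0.06), np.float64(0.15)]
  path mid [0.514, -0.405, 0.03] end [ 0.5146 -0.4052  0.0084]
```

View pics/wdb.png

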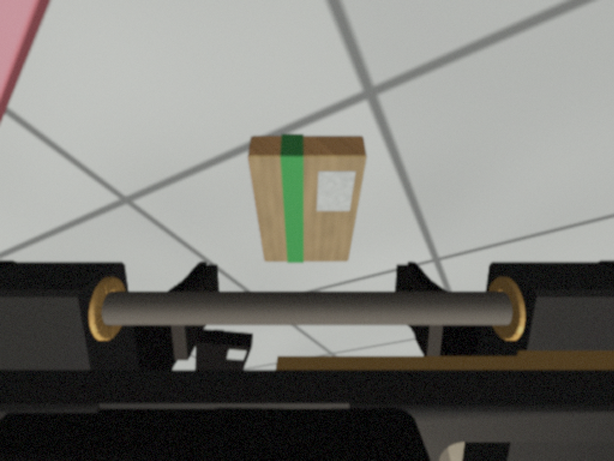

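Far top corners seen at (249,155),(365,156), predicted (244,159),(364,159): good. Descend.

arm_command --targets '[[[0, 0.0171, 0.0134, 0.1, 0, 0.1], [0, 0.0171, 0.0134, 0.1, 0, 0.1], [0, 0.0171, 0.0134, 0.1, 0, 0.1], [0, 0, 0, 0, 0, 0], [0, 0, 0, 0, 0, 0], [0, 0, 0, 0, 0, 0]]]'

```text
time: 36.45
ee_pos: [0.5155, -0.4062, 0.0122]
eef_rot: [-0.469, 0.762, -0.382, 0.232]
ft_force: [-0.1, -0.7, -0.4]
width: 0.0872
```

arm_command --targets '[[[0, 0.0028, 0.0022, 0, 0, 0], [0, 0, 0, 0, 0, 0], [0, 0, 0, 0, 0, 0]]]'

```text
time: 36.7
ee_pos: [0.5147, -0.4068, 0.0074]
eef_rot: [-0.469, 0.762, -0.382, 0.232]
ft_force: [0.4, 0.5, 1.3]
width: 0.0868
```

arm_command --targets '[[[0, 0, 0, 0, 0, 0], [0, 0, 0, 0, 0, 0], [0, 0, 0, 0, 0, 0], [0, 0, 0, 0, 0, 0], [0, 0, 0, 0, 0, 0]]]' --hand 0 --grip_force 55

```text
time: 37.12
ee_pos: [0.5145, -0.4068, 0.0068]
eef_rot: [-0.469, 0.762, -0.381, 0.232]
ft_force: [0.1, 0.4, 1.2]
width: 0.0617
```

```bash
python3 -c "
from pl import *
grabbed(.4975,-.3966,1,mid=[.50,-.33,.17])"
```

```text
t 37.12 p [ 0.5145 -0.4068  0.0068] x [-0.453 -0.891  0.004] y [-0.538  0.27  -0.799] F [0.1 0.4 1.2] w 0.0617
az -27.13034045265002 phi 36.99188495438301
wg_3711
g [ 0.01975432 -0.00135381 -0.01117876]
pred far corner px [231. 271.]
pred far corner px [384. 271.]
lift
N 6 row [np.float64(-0.0102), np.float64(-0.017), np.float64(-0.0227), np.float64(0.0), np.float64(0.0), np.float64(0.0)]
  path mid [0.505, -0.356, 0.116] end [ 0.5002 -0.3302  0.17  ]
pre
N 13 row [np.float64(-0.0362), np.float64(-0.0002), np.float64(-0.0025), np.float64(4.24), np.float64(-4.51), np.float64(-0.56)]
  path mid [0.547, -0.085, 0.198] end [0.4777 0.1181 0.2167]
ik (np.float64(3.4754919950190034e-05), np.float64(2.321432317078318e-05))
A
N 3 row [np.float64(-0.0002), np.float64(0.0245), np.float64(0.0005), np.float64(0.01), np.float64(0.02), np.float64(0.01)]
  path mid [0.495, 0.128, 0.172] end [0.5038 0.1332 0.1496]
[0.50377817 0.13317874 0.14963227]
```

arm_command --targets '[[[-0.004, -0.007, -0.0095, 0, 0, 0], [-0.009, -0.015, -0.02, 0, 0, 0], [-0.012, -0.02, -0.0267, 0, 0, 0], [-0.012, -0.02, -0.0267, 0, 0, 0], [-0.012, -0.02, -0.0267, 0, 0, 0], [-0.012, -0.02, -0.0267, 0, 0, 0], [-0.0362, 0, -0.0025, 4.24, -4.51, -0.56], [-0.0362, 0, -0.0025, 4.24, -4.51, -0.56], [-0.0362, 0, -0.0025, 4.24, -4.51, -0.56], [-0.0362, 0, -0.0025, 4.24, -4.51, -0.56], [-0.0362, 0, -0.0025, 4.24, -4.51, -0.56], [-0.0362, 0, -0.0025, 4.24, -4.51, -0.56]]]'

```text
time: 38.17
ee_pos: [0.5482, -0.1183, 0.192]
eef_rot: [-0.504, 0.57, -0.425, 0.49]
ft_force: [0.6, -0.7, 0.2]
width: 0.0613
```

arm_command --targets '[[[-0.0362, 0, -0.0025, 4.24, -4.51, -0.56], [-0.0362, 0, -0.0025, 4.24, -4.51, -0.56], [-0.0362, 0, -0.0025, 4.24, -4.51, -0.56], [-0.0362, 0, -0.0025, 4.24, -4.51, -0.56], [-0.0362, 0, -0.0025, 4.24, -4.51, -0.56], [-0.0362, 0, -0.0025, 4.24, -4.51, -0.56], [-0.0362, 0, -0.0025, 4.24, -4.51, -0.56], [0, 0, 0, 0, 0, 0], [0, 0, 0, 0, 0, 0], [0, 0, 0, 0, 0, 0]]]'

```text
time: 39.0
ee_pos: [0.477, 0.1181, 0.2148]
eef_rot: [-0.478, 0.276, -0.421, 0.72]
ft_force: [0.4, 0.1, -1.5]
width: 0.0614
```

```bash
python3 -c "
from pl import *
sag(2)
pre(1,.08,'o40')"
```

```text
t 39.0 p [0.477  0.1181 0.2148] x [ 0.494 -0.869  0.005] y [ 0.342  0.189 -0.92 ] F [ 0.4  0.1 -1.5] w 0.0614
[-0.71 -0.3   0.37  2.15  0.05  0.87 -1.41]
parcel in slot frame [0.1208 0.0003 0.0625] rot [ 0. -2.  0.]
N 3 row [np.float64(-0.0), np.float64(0.024), np.float64(0.0013), np.float64(-0.67), np.float64(0.01), np.float64(-0.0)]
  path mid [0.495, 0.128, 0.172] end [0.5041 0.1331 0.1497]
```

View pics/o40.png

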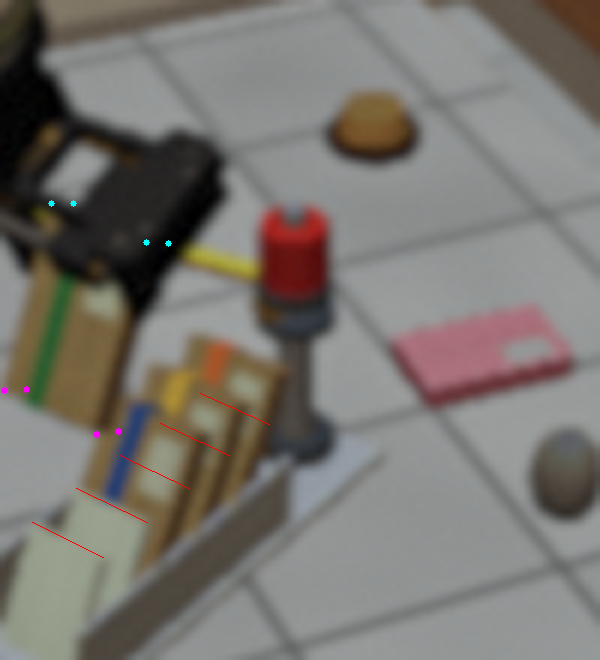

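Matches the prediction (near-bottom corner seen near (8,390)/(100,430)). Continue.

arm_command --targets '[[[0, 0.024, 0.0013, -0.67, 0, 0], [0, 0.024, 0.0013, -0.67, 0, 0], [0, 0.024, 0.0013, -0.67, 0, 0], [0, 0, 0, 0, 0, 0], [0, 0, 0, 0, 0, 0], [0, 0, 0, 0, 0, 0]]]'

```text
time: 39.6
ee_pos: [0.5048, 0.1326, 0.1498]
eef_rot: [-0.491, 0.283, -0.416, 0.711]
ft_force: [-0.6, 1.0, -1.3]
width: 0.0612
```

```bash
python3 -c "
from pl import *
a,b=pre(1,.045,'o41',N=2)
"
```

```text
t 39.6 p [0.5048 0.1326 0.1498] x [ 0.493 -0.87   0.006] y [ 0.314  0.172 -0.934] F [-0.6  1.  -1.3] w 0.0612
[-0.74 -0.12  0.43  2.15 -0.03  0.74 -1.34]
parcel in slot frame [ 0.0803 -0.0009  0.0035] rot [-0.1  0.   0. ]
N 2 row [np.float64(-0.0005), np.float64(0.0109), np.float64(-0.0139), np.float64(0.02), np.float64(-0.01), np.float64(0.04)]
  path mid [0.489, 0.124, 0.12] end [0.4886 0.1244 0.1195]
```

View pics/o41.png

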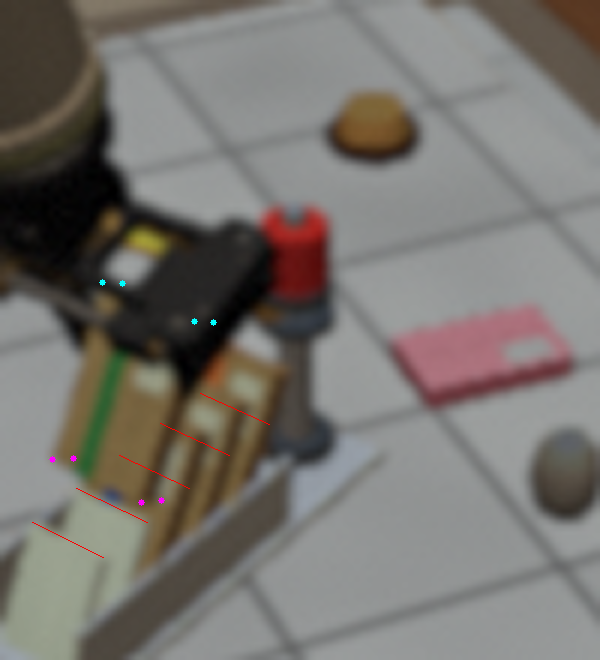

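arm_command --targets '[[[-0.0005, 0.0109, -0.0139, 0, 0, 0], [-0.0005, 0.0109, -0.0139, 0, 0, 0], [0, 0, 0, 0, 0, 0], [0, 0, 0, 0, 0, 0], [0, 0, 0, 0, 0, 0]]]'

```text
time: 40.12
ee_pos: [0.4892, 0.1255, 0.1205]
eef_rot: [-0.49, 0.282, -0.416, 0.712]
ft_force: [1.2, 0.0, -0.9]
width: 0.0617
```

```bash
python3 -c "
from pl import *
a,b=pre(1,.001,'o42',N=3)
"
```

```text
t 40.12 p [0.4892 0.1255 0.1205] x [ 0.494 -0.869  0.006] y [ 0.316  0.174 -0.933] F [ 1.2  0.  -0.9] w 0.0617
[-0.74 -0.12  0.43  2.22 -0.04  0.66 -1.33]
parcel in slot frame [0.0464 0.0007 0.0037] rot [ 0.  -0.1  0. ]
N 3 row [np.float64(0.0002), np.float64(0.0094), np.float64(-0.0118), np.float64(-0.04), np.float64(0.01), np.float64(0.01)]
  path mid [0.476, 0.117, 0.095] end [0.4696 0.1135 0.0815]
```

View pics/o42.png

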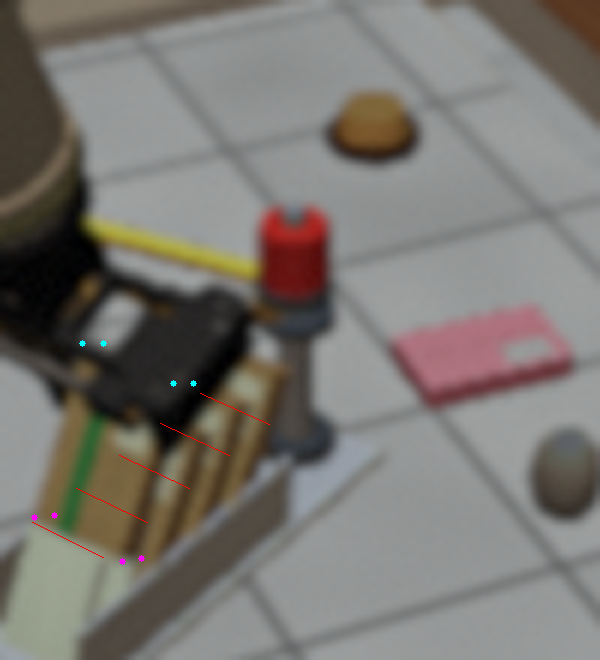

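arm_command --targets '[[[0, 0.0092, -0.0116, 0, 0, 0], [0, 0.0092, -0.0116, 0, 0, 0], [0, 0.0092, -0.0116, 0, 0, 0], [0, 0, 0, 0, 0, 0], [0, 0, 0, 0, 0, 0], [0, 0, 0, 0, 0, 0]]]'

```text
time: 40.72
ee_pos: [0.4691, 0.114, 0.0813]
eef_rot: [-0.491, 0.283, -0.416, 0.712]
ft_force: [-0.2, 1.0, -2.2]
width: 0.0615
```

```bash
python3 -c "
from pl import *
a,b=pre(1,.0,N=1)
"
```

```text
t 40.72 p [0.4691 0.114  0.0813] x [ 0.494 -0.869  0.006] y [ 0.314  0.173 -0.934] F [-0.2  1.  -2.2] w 0.0615
[-0.74 -0.11  0.45  2.31 -0.06  0.57 -1.29]
parcel in slot frame [0.0009 0.0007 0.0042] rot [0.  0.  0.1]
N 1 row [np.float64(0.0007), np.float64(0.0007), np.float64(-0.0006), np.float64(0.01), np.float64(0.06), np.float64(0.02)]
  path mid [0.469, 0.113, 0.08] end [0.4691 0.1133 0.0805]
```

arm_command --targets '[[[0, 0, 0, 0, 0, 0], [0, 0, 0, 0, 0, 0], [0, 0, 0, 0, 0, 0], [0, 0, 0, 0, 0, 0], [0, -0.02, 0, 0, 0, 0], [0, -0.035, 0, 0, 0, 0], [0, -0.035, 0, 0, 0, 0], [0, -0.035, 0, 0, 0, 0], [0, -0.03, 0, 0, 0, 0], [0, 0, 0, 0, 0, 0], [0, 0, 0, 0, 0, 0]]]' --hand 1

```text
time: 41.63
ee_pos: [0.4206, 0.0871, 0.2273]
eef_rot: [-0.489, 0.282, -0.416, 0.712]
ft_force: [0.1, 0.3, -0.4]
width: 0.0872
```

```bash
python3 - <<'E'
from pl import *
s,R=st(); log(); print(s["joint_positions"].round(2))
overlay('s45','side',(190,80,300,205),6,par=False)
c=cam("wrist"); save(c,"w45",None,1.5)
np.savez("w45.npz",K=c["K"],R=c["R"],t=c["t"],p=c["pixels"])
E
```

```text
t 41.63 p [0.4206 0.0871 0.2273] x [ 0.494 -0.869  0.006] y [ 0.317  0.174 -0.932] F [ 0.1  0.3 -0.4] w 0.0872
[-0.66 -0.45  0.32  2.22  0.1   0.99 -1.43]
```

View pics/s45.png

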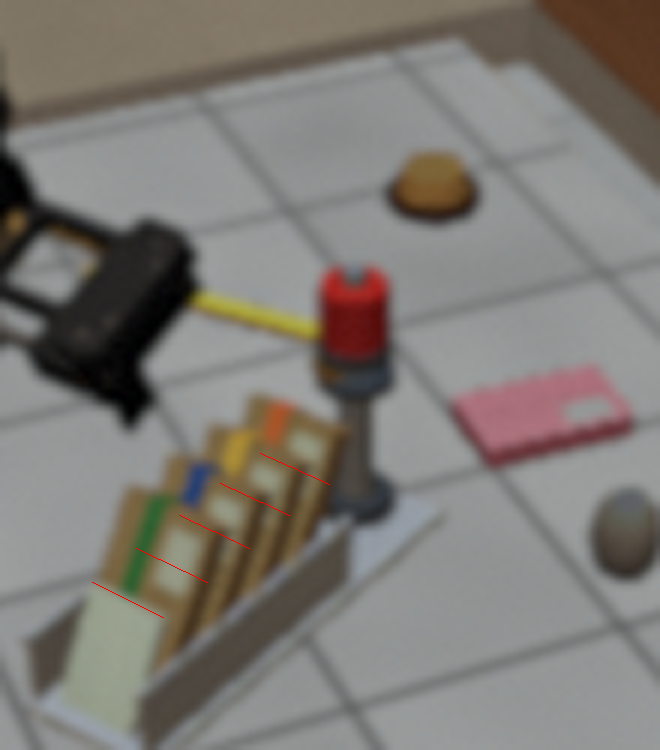

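View pics/w45.png

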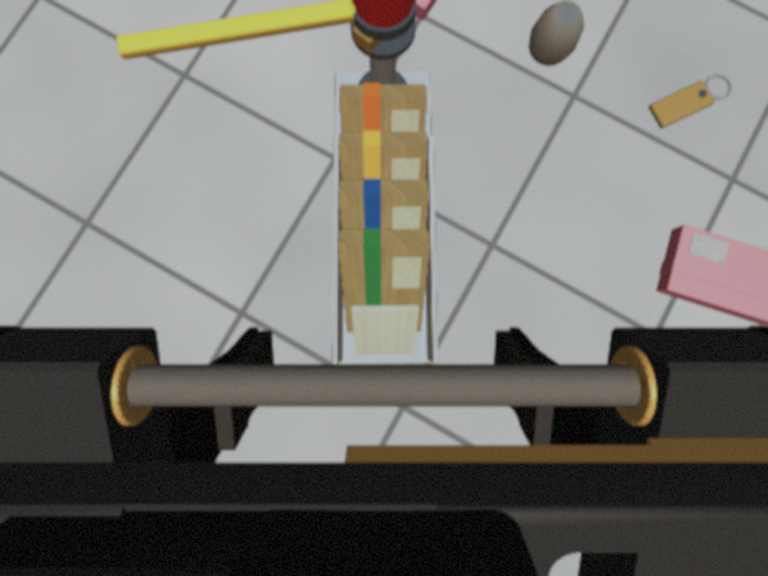

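```bash
python3 - <<'E'
from pl import *
d=np.load("w45.npz"); c=dict(pixels=d["p"],K=d["K"],R=d["R"],t=d["t"])
im=cv2.resize(c["pixels"],None,fx=1.5,fy=1.5); L=leanR(30)
for k in (1,2,3,4):
    P=[tuple(int(v) for v in (w2px(c,slot(k)+L@[.05,y,z])+.5)*1.5) for y,z in((.031,.009),(-.031,.009),(-.031,-.009),(.031,-.009))]
    for i in range(4): cv2.line(im,P[i],P[(i+1)%4],(255,0,255),1)
cv2.imwrite("pics/w46.png",im[40:400,280:520].repeat(2,0).repeat(2,1)[:600])
# collar approach
s,R=st(); p=s["ee_pos"]
A=np.array([.6214,.2018])
for yaw in (30,-50,-65,-100):
    a=np.radians(yaw); x=np.array([np.cos(a),np.sin(a),0]);y=np.array([0,0,-1.]);Rc=np.c_[x,y,np.cross(x,y)]
    a2=np.radians(yaw+82); x2=np.array([np.cos(a2),np.sin(a2),0]);Rc2=np.c_[x2,y,np.cross(x2,y)]
    print(yaw,ik(np.r_[A,.135],Rc,np.array([-.87,.5,.67,1.5,-.3,1.25,-1.3]),n=1),ik(np.r_[A,.15],Rc2,np.array([-.87,.5,.67,1.5,-.3,1.25,0]),n=1))
E
```

```text
t 41.73 p [0.4196 0.087  0.2246] x [ 0.494 -0.869  0.005] y [ 0.313  0.172 -0.934] F [-0.2  0.4 -1.4] w 0.0867
30 (array([-0.68330199,  0.46850972,  0.40396186,  1.50871617, -0.19133789,
        1.20353913,  0.2741136 ]), np.float64(5.012517349670727e-07), np.float64(3.4687068005396956e-07)) (array([-0.62393424,  0.44732962,  0.32294137,  1.48891449, -0.14621934,
        1.22910432,  1.67318401]), np.float64(2.413938719384607e-07), np.float64(1.9094824254666125e-07))
-50 (array([-0.79935897,  0.49514026,  0.5675308 ,  1.51559736, -0.27633477,
        1.21161295, -1.06147159]), np.float64(2.5964324386769684e-05), np.float64(1.9275293971607407e-05)) (array([-0.78748423,  0.47846298,  0.551097  ,  1.49877011, -0.25799378,
        1.23729715,  0.35664305]), np.float64(1.1697472471463978e-06), np.float64(8.060447022613436e-07))
-65 (array([-0.84850784,  0.51104027,  0.6393901 ,  1.51839236, -0.31633146,
        1.21723196, -1.29473513]), np.float64(5.236009128582232e-05), np.float64(3.591159146828312e-05)) (array([-0.82031941,  0.4879428 ,  0.5986466 ,  1.50066034, -0.28305786,
        1.24038634,  0.11276255]), np.float64(5.182346072720866e-09), np.float64(4.06672465530101e-09))
-100 (array([-1.14142049,  0.74098071,  1.16429665,  1.53316613, -0.69255002,
        1.32951069, -1.6484132 ]), np.float64(1.4403508100529542e-07), np.float64(1.1805428237158411e-07)) (array([-0.87984625,  0.50881251,  0.68714831,  1.50399811, -0.33192799,
        1.24775191, -0.46323275]), np.float64(1.2648304700115065e-06), np.float64(9.953307948591342e-07))
```

View pics/w46.png

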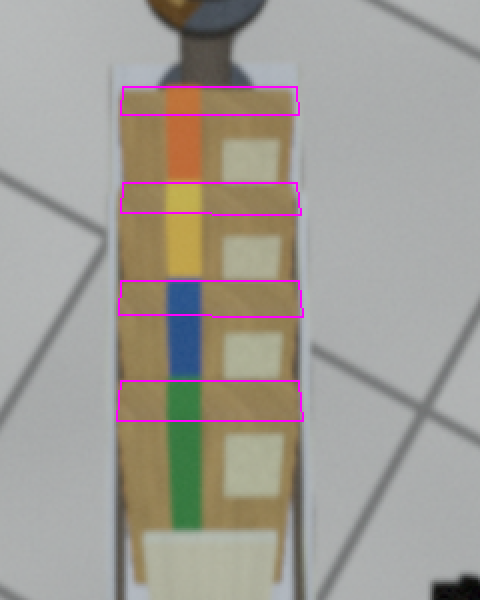

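```bash
python3 - <<'E'
from pl import *
s,R=st(); p=s["ee_pos"]
a=np.radians(-62); x=np.array([np.cos(a),np.sin(a),0]);y=np.array([0,0,-1.]);Rc=np.c_[x,y,np.cross(x,y)]
q,b=plan(p,R,[.55,.163,.27],Rc)
q,b=plan(q,b,[.6214,.2018,.23],Rc)
q,b=plan(q,b,[.6214,.2018,.135],Rc)
E
```

```text
t 41.73 p [0.4196 0.087  0.2246] x [ 0.494 -0.869  0.005] y [ 0.313  0.172 -0.934] F [-0.2  0.4 -1.4] w 0.0867
N 5 row [np.float64(-0.0006), np.float64(-0.0023), np.float64(0.0316), np.float64(-4.19), np.float64(0.33), np.float64(0.0)]
  path mid [0.496, 0.132, 0.258] end [0.5501 0.1629 0.2699]
N 3 row [np.float64(-0.0003), np.float64(0.0133), np.float64(0.0271), np.float64(0.01), np.float64(0.01), np.float64(0.0)]
  path mid [0.598, 0.189, 0.243] end [0.6215 0.2018 0.23  ]
N 3 row [np.float64(-0.0), np.float64(0.0317), np.float64(-0.0), np.float64(-0.0), np.float64(-0.0), np.float64(0.0)]
  path mid [0.621, 0.202, 0.167] end [0.6215 0.2018 0.1349]
```

arm_command --targets '[[[-0.0006, -0.0023, 0.0316, -4.19, 0.33, 0], [-0.0006, -0.0023, 0.0316, -4.19, 0.33, 0], [-0.0006, -0.0023, 0.0316, -4.19, 0.33, 0], [-0.0006, -0.0023, 0.0316, -4.19, 0.33, 0], [-0.0006, -0.0023, 0.0316, -4.19, 0.33, 0], [-0.0003, 0.013, 0.027, 0, 0, 0], [-0.0003, 0.013, 0.027, 0, 0, 0], [-0.0003, 0.013, 0.027, 0, 0, 0], [0, 0, 0, 0, 0, 0], [0, 0, 0, 0, 0, 0], [0, 0, 0, 0, 0, 0]]]'

```text
time: 42.65
ee_pos: [0.6202, 0.2006, 0.2306]
eef_rot: [0.606, -0.364, 0.365, -0.606]
ft_force: [0.5, 0.5, 0.3]
width: 0.0872
```

```bash
python3 - <<'E'
from pl import *
s,R=st(); p=s["ee_pos"]
a=np.radians(-62); x=np.array([np.cos(a),np.sin(a),0]);y=np.array([0,0,-1.]);Rc=np.c_[x,y,np.cross(x,y)]
q,b=plan(p,R,[.6214,.2018,.135],Rc)
c=cam("side"); save(c,"s50",(190,60,300,200),5)
c=cam("wrist"); save(c,"w50",None,1.2)
E
```

```text
t 42.65 p [0.6202 0.2006 0.2306] x [ 0.469 -0.883  0.001] y [ 0.001 -0.001 -1.   ] F [0.5 0.5 0.3] w 0.0872
N 3 row [np.float64(-0.0002), np.float64(0.0319), np.float64(0.0005), np.float64(-0.01), np.float64(-0.0), np.float64(0.02)]
  path mid [0.621, 0.201, 0.167] end [0.6213 0.2018 0.1349]
```

View pics/s50.png

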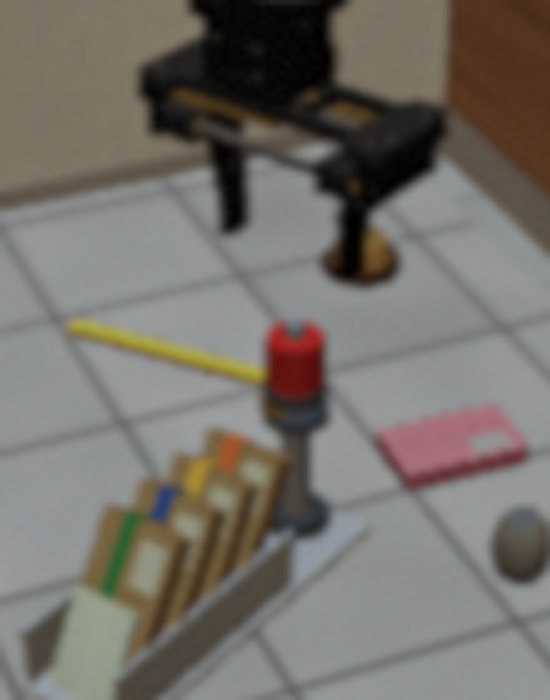

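View pics/w50.png

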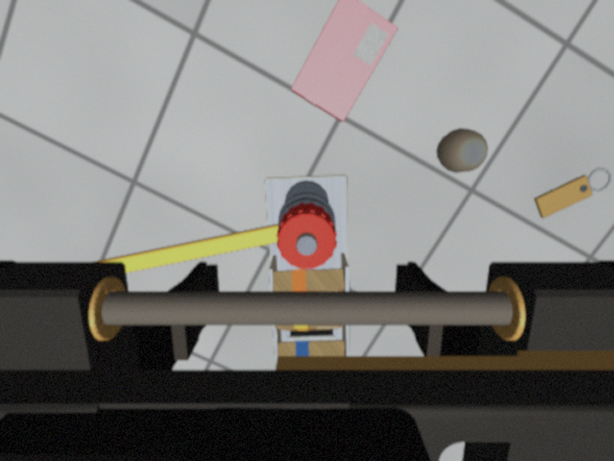

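arm_command --targets '[[[-0.0003, 0.028, 0.0008, 0, 0, 0], [-0.0003, 0.028, 0.0007, 0, 0, 0], [0, 0.025, 0, 0, 0, 0], [0, 0.0145, 0, 0, 0, 0], [0, 0, 0, 0, 0, 0], [0, 0, 0, 0, 0, 0]]]'

```text
time: 43.25
ee_pos: [0.6216, 0.2022, 0.1373]
eef_rot: [-0.605, 0.364, -0.365, 0.607]
ft_force: [-0.4, 0.4, 0.9]
width: 0.0869
```

arm_command --targets '[[[0, 0, 0, 0, 0, 0], [0, 0, 0, 0, 0, 0], [0, 0, 0, 0, 0, 0], [0, 0, 0, 0, 0, 0], [0, 0, 0, 0, 0, 0], [0, 0, 0, 0, 0, 0], [0, 0, 0, 0, 0, 0]]]' --hand 0 --grip_force 35

```text
time: 43.83
ee_pos: [0.6219, 0.2025, 0.1365]
eef_rot: [-0.605, 0.363, -0.365, 0.607]
ft_force: [0.8, -0.1, -0.0]
width: 0.0486
```

```bash
python3 -c "
from pl import *
st()"
```

```text
t 43.83 p [0.6219 0.2025 0.1365] x [ 0.47  -0.883  0.   ] y [ 0.003  0.001 -1.   ] F [ 0.8 -0.1 -0. ] w 0.0486
```

Fingers still closing; wait, then lift.

arm_command --targets '[[[0, 0, 0, 0, 0, 0], [0, 0, 0, 0, 0, 0], [0, 0, 0, 0, 0, 0], [0, 0, 0, 0, 0, 0]]]'

```text
time: 44.17
ee_pos: [0.6222, 0.2019, 0.1365]
eef_rot: [-0.605, 0.363, -0.365, 0.607]
ft_force: [1.1, -3.3, -0.1]
width: 0.0389
```

arm_command --targets '[[[0, -0.006, 0, 0, 0, 0], [0, -0.006, 0, 0, 0, 0], [0, -0.006, 0, 0, 0, 0], [0, 0, 0, 0, 0, 0], [0, 0, 0, 0, 0, 0]]]'

```text
time: 44.58
ee_pos: [0.6221, 0.2019, 0.1536]
eef_rot: [-0.606, 0.363, -0.365, 0.607]
ft_force: [6.5, -2.3, -9.4]
width: 0.0393
```

arm_command --targets '[[[0, 0, 0, 0, -6, 0], [0, 0, 0, 0, -6, 0], [0, 0, 0, 0, -6, 0], [0, 0, 0, 0, -6, 0], [0, 0, 0, 0, -6, 0], [0, 0, 0, 0, -6, 0], [0, 0, 0, 0, -6, 0], [0, 0, 0, 0, -6, 0], [0, 0, 0, 0, -6, 0], [0, 0, 0, 0, -6, 0], [0, 0, 0, 0, -6, 0], [0, 0, 0, 0, -6, 0]]]'

```text
time: 45.58
ee_pos: [0.6214, 0.2021, 0.1529]
eef_rot: [0.704, 0.064, -0.063, -0.704]
ft_force: [4.7, -1.3, -9.1]
width: 0.0391
```

arm_command --targets '[[[0, 0, 0, 0, -4, 0], [0, 0, 0, 0, -4, 0], [0, 0, 0, 0, -2, 0], [0, 0, 0, 0, 0, 0], [0, 0, 0, 0, 0, 0]]]'

```text
time: 46.0
ee_pos: [0.6214, 0.2021, 0.1532]
eef_rot: [-0.696, -0.123, 0.122, 0.697]
ft_force: [2.9, -1.6, -10.3]
width: 0.0391
```

```bash
python3 - <<'E'
from pl import *
s,R=st();print(s["torque"].round(2),np.degrees(np.arctan2(R[1,0],R[0,0])))
c=cam("side"); save(c,"s52",(190,60,300,200),5)
E
```

```text
t 46.0 p [0.6214 0.2021 0.1532] x [0.94  0.34  0.001] y [ 0.001  0.    -1.   ] F [  2.9  -1.6 -10.3] w 0.0391
[-0.34 -0.68 -0.45] 19.901081550898027
```

View pics/s52.png

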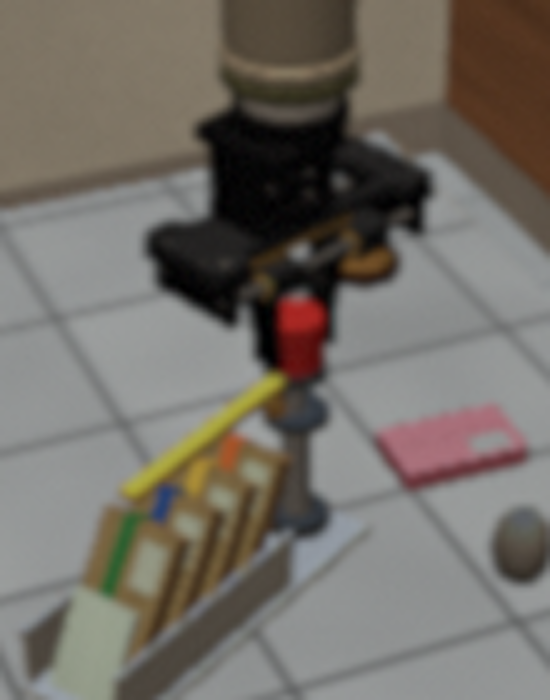

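arm_command --targets '[[[0, 0, 0, 0, -1.5, 0], [0, 0.006, 0, 0, 0, 0], [0, 0.006, 0, 0, 0, 0], [0, 0.006, 0, 0, 0, 0], [0, 0.001, 0, 0, 0, 0], [0, 0, 0, 0, 0, 0], [0, 0, 0, 0, 0, 0]]]'

```text
time: 46.63
ee_pos: [0.6216, 0.2022, 0.1362]
eef_rot: [-0.695, -0.133, 0.131, 0.695]
ft_force: [-5.7, -3.5, 3.4]
width: 0.039
```

arm_command --targets '[[[0, 0, 0, 0, 0, 0], [0, 0, 0, 0, 0, 0], [0, 0, 0, 0, 0, 0], [0, 0, 0, 0, 0, 0], [0, 0, 0, 0, 0, 0], [0, -0.02, 0, 0, 0, 0], [0, -0.035, 0, 0, 0, 0], [0, -0.04, 0, 0, 0, 0], [0, -0.04, 0, 0, 0, 0], [0, -0.04, 0, 0, 0, 0], [0, 0, 0, 0, 0, 0], [0, 0, 0, 0, 0, 0]]]' --hand 1

```text
time: 47.63
ee_pos: [0.6225, 0.2027, 0.3136]
eef_rot: [-0.694, -0.135, 0.129, 0.695]
ft_force: [0.2, 0.2, -1.1]
width: 0.0867
```

```bash
python3 - <<'E'
from pl import *
s,R=st()
c=cam("side"); save(c,"s53",(180,70,300,210),5)
w=cam("wrist"); save(w,"w53",None,1.2)
for z in (.166,.175,.188): print(z,w2px(c,[.6214,.2018,z]))
hsv=cv2.cvtColor(c["pixels"],cv2.COLOR_BGR2HSV); m=cv2.inRange(hsv,(0,150,90),(4,255,255)); k,l,sta,cen=cv2.connectedComponentsWithStats(m); print([(sta[i].tolist(),cen[i].round(1)) for i in range(1,k) if sta[i][4]>25])
E
```

```text
t 47.63 p [0.6225 0.2027 0.3136] x [0.93  0.367 0.009] y [ 0.008  0.003 -1.   ] F [ 0.2  0.2 -1.1] w 0.0867
0.166 [248.5581974  125.91379585]
0.175 [248.52288027 123.609469  ]
0.188 [248.47129241 120.24353122]
[([244, 126, 10, 13, 94], array([248. , 131.4])), ([339, 213, 35, 26, 71], array([355.4, 225.3]))]
```

View pics/s53.png

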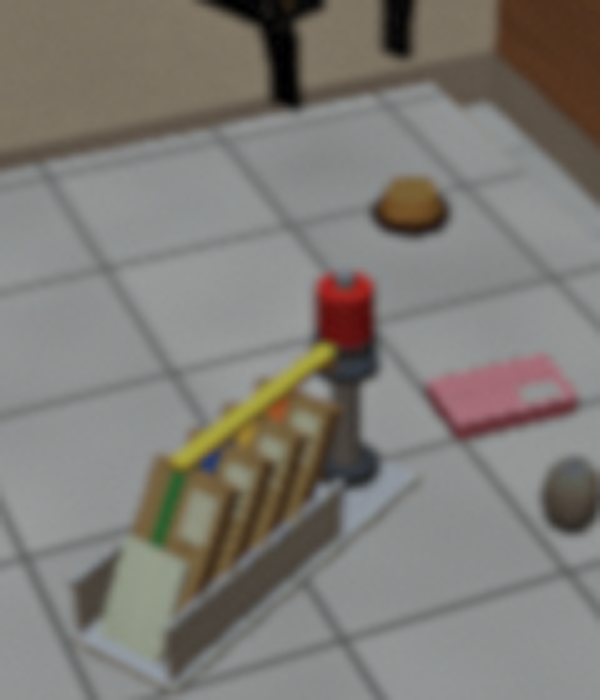

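View pics/w53.png

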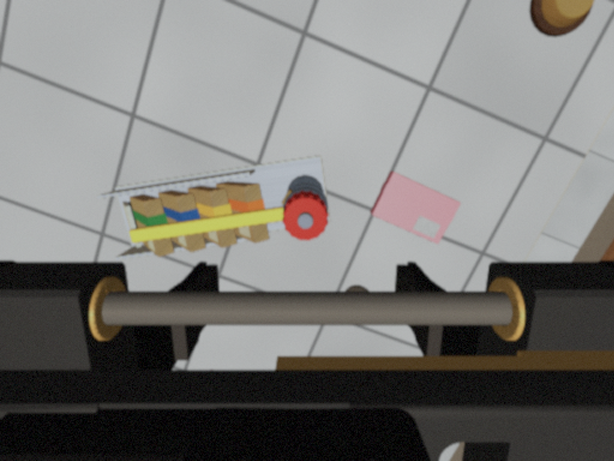

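```bash
python3 - <<'E'
from pl import *
c=cam("side"); hsv=cv2.cvtColor(c["pixels"],cv2.COLOR_BGR2HSV); m=cv2.inRange(hsv,(24,120,90),(34,255,255)); k,l,sta,cen=cv2.connectedComponentsWithStats(m); print([(sta[i].tolist(),cen[i].round(1)) for i in range(1,k) if sta[i][4]>25])
a=cv2.imread("pics/side0.png"); d=cv2.absdiff(a,c["pixels"]).max(2)
for n,(x0,y0,x1,y1) in dict(egg=(286,158,304,178),tag=(306,190,336,204),glasses=(335,195,400,245)).items(): print(n,d[y0:y1,x0:x1].max(),d[y0:y1,x0:x1].mean())
w=cam("wrist"); U=lambda a,b:(a/1.2-.4,b/1.2-.4)
P=px2w(w,*U(305,221),.175);A=px2w(w,*U(131,238),.128);print(P,A,np.degrees(np.arctan2(*(P-A)[:2][::-1])))
s,R=st()
E
```

```text
[([214, 139, 33, 26, 129], array([229.4, 151.5]))]
egg 3 1.363888888888889
tag 4 1.3976190476190475
glasses 7 1.4883076923076923
[0.61948421 0.20224906 0.175     ] [0.4670279  0.11139482 0.128     ] 30.792245885273527
t 47.83 p [0.6209 0.2023 0.3088] x [0.93  0.367 0.001] y [ 0.001  0.    -1.   ] F [ 0.8 -1.3 -0.5] w 0.0867
```

Arm angle 30.8° against rack 29.7° (≈0.02 rad), collar down as at the start, bystanders unmoved, hand clear. Hand in.

```bash
python3 -c "
from bench import r
print(r.close_job())"
```

```text
the job is handed in; nothing more can be done
None
```

I did the whole task and handed the job in at about 48 s; the hand-in reported no verdict. I opened the collar, then put orange in slot 4, yellow in slot 3, blue in slot 2 and green in slot 1. After that I lifted the collar again, turned it all the way back and let it drop.

My last checks showed:
- **Parcels:** With the arm still open, all four matched the seated poses in the wrist picture to about 1–2 mm. After locking, I only checked them by eye, and they still stood in their slots.
- **Collar:** It sat at the same height in the picture as at the start.
- **Keeper arm:** It lies over the parcels, within about 1° of the rack's axis.
- **Egg, sunglasses and key tag:** Their pictures were unchanged from the start.
- **Gripper:** It was open and well clear, about 0.31 m up.

Some things did not go smoothly. My first grip on the orange parcel could not reach the slot, so I set it down and regripped it at a steeper angle. The yellow parcel was first gripped too high and needed a second grip. It then slipped about 4° in the fingers and pressed the divider with about 10 N just before release, but it seated properly.

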